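# Free a glued test strip from its clamping jig

### The job

Two containers stand in front of the clamping jig and block it: first stand both upright in the shallow grey side tray. Then swing the clamp bar well up and leave it up, slide the plywood strip straight out towards the containers' pads, keeping it low until it is clear of the bar, and lay it flat, centred and lengthwise on the dark inspection block. Last, stand each container back upright in the middle of the very pad it came from, without ever knocking one over.

Things in the scene. Friction and masses are not known exactly. Their poses are not given: they have to be found in the camera images.
- jig: Fixed aluminium clamping jig, base 110 (x) by 110 (y) by 20 mm high. Origin: centre of its underside. Its -x axis is the slide-out direction, roughly towards the robot. On top two low dark guide rails 6 mm high along x, 47 mm apart, from x -45 to +55 mm hold the strip between them, with a stop at the +x end. The clamp bar crosses at x = +10 mm.
- clamp (a joint): Hinge of the steel clamp bar: 0 is down on the strip, positive is lifted, stop at 1.2 rad. The hinge axis runs along the jig's x through the jig's point (10, 47, 35) mm; the handle end (-y side) rises. Stiff (1 to 3 N at the handle), stays where it is left.
- clamp_handle (a point): Point on the axis of the black round handle, the free end of the clamp bar, beyond the -y edge of the jig's base. The handle is 14 mm in diameter and 55 mm long, along the bar (jig's y when down), this point 23 mm from its tip and 132 mm from the hinge axis, 35 mm above the table when down. Nothing is below it.
- coupon: Plywood test strip, 150 (x) by 40 (y) by 8 mm, about 70 g. Origin: centre of its underside; x is its length. At the start it lies on the jig's base (underside 20 mm above the table) along the jig's x, and its front end stands out about 50 mm (42 to 58) over the base's -x edge, where it can be gripped across its width. Its +x end (in the jig) is the rear.
- can: Short wide round steel tin with a pale paper band, 58 mm diameter, 75 mm high, about 0.35 kg. Origin: centre of its underside, z up. Stands on one of the two pads at the start.
- bottle: Slim round white plastic bottle with a black cap, body 44 mm diameter up to 98 mm height, then tapering to a 26 mm cap, 125 mm high in all, about 0.2 kg. Origin: centre of its underside, z up. Stands on the other pad at the start.
- pad_a: Fixed round cork pad, 76 mm diameter, 3 mm thick, in front (-x side) of the jig, on its +y side. Origin: centre of its underside.
- pad_b: The same pad on the jig's -y side, 100 mm from pad_a centre to centre. Origin: centre of its underside. Which container stands on which pad varies.
- tray: Fixed shallow open grey tray (the side area), 130 (x) by 210 (y) mm outside, walls 4 mm thick and 18 mm high, floor 4 mm thick, to the left or the right of the jig. Origin: centre of its underside. Both containers fit side by side along y.
- rest: Fixed plain dark steel inspection block, 80 (x) by 50 (y) by 20 mm high, on the other side of the jig than the tray. Origin: centre of its underside; x is its length. The strip lies along its x and overhangs both ends by 35 mm.

How it is judged:
By the outcome, as a careful person would: the job done as asked, in the order asked, and still so for the second after the job is handed in, with the robot touching nothing.
It also fails if it takes over 136 s, if anything falls off the work surface, if the arm or the gripper's body presses on something with over 40 N, if the wrist force passes 120 N, or if a joint passes its speed limit or range.

### The arm

A 7-joint arm with a two-finger parallel gripper is mounted at the origin on the work surface. World frame = base frame: x ahead of the robot, y to its left, z up, the work surface at z = 0. Lengths are in mm, angles in rad, forces in N, time in s.
With the tool pointing down it reaches from about 400 to 875 mm from the base axis. Payload 4.4 kg.
Tool frame: the origin (TCP) lies midway between the tips of the shut fingers; the grasp point (between the pads) lies 19 mm behind it; x points along the fingers, z is the direction in which the jaws open and shut, and the axes are right-handed (so a half turn about x gives the same grasp; the last joint's range is limited). The gripper opens to 85 mm and grips with 20 to 120 N. Pads are 22 mm wide; open, the fingers measure 114 mm over their backs; the gripper's body (76 mm by 85 mm) begins 54 mm behind the grasp point. The pads swing forward as they close: fully open they stand 13 mm farther back than shut.
Start: joints at [1.208, 0.628, 0.038, 1.517, -0.027, 0.996, -0.02], TCP at [190.128, -621.586, 231.313] pointing down, gripper open.
Joint ranges: [-3.06, 3.06], [-0.37, 2.12], [-1.25, 1.32], [0.18, 2.47], [-1.1, 4.24], [0.23, 1.98], [-2.94, 2.94]. Speed limits (rad/s): [2.57, 2.57, 3.14, 3.14, 3.14, 3.14, 3.14].

### API

Orientations are given as [roll, pitch, yaw] about the fixed x, y, z axes, in that order (R = Rz(yaw) Ry(pitch) Rx(roll)).
In Python, from cell import ctrl gives the robot as it stands. The module is installed in compiled form; this text tells all that it offers.
- The arm moves only by the tool servo_tool, never from a script. Its argument "rows" is a list of rows, each an object of numbers: "dx", "dy", "dz": the shift along the tool's x, y, z in units of 750 mm (1.0 is 750 mm); "wx", "wy", "wz": the turn, a rotation vector about the tool's x, y, z in units of 6 degrees (1.0 is 6 degrees); "fingers": the closure, from 0 (fully open) to 1 (shut). In form: [{"dx": .., "dy": .., "dz": .., "wx": .., "wy": .., "wz": .., "fingers": ..}, ...]. A call has 1 to 5 rows; each row shifts and turns the commanded pose from where the row before left it, along the tool's axes as they then stand; what a row does not reach is not made up. A row lasts 1/8 s, in which the tool goes at most 62.5 mm and 10.7 degrees, less where a joint would pass 70% of its speed; a pose out of reach is approached as far as the arm can. A call with a number of a shift or a turn outside -1 to 1 is refused whole. A call with a gripper value outside its range is refused whole. The fingers move at their own pace and stop on an object; the grip force is fixed at half the most. Time passes only in rows, so rows that do not move let the fingers close. It gives the time, the measured TCP pose, the force and the opening at its end, in the units of the state.
- ctrl.read_state(): the state, without advancing time (a new reading comes with each control period).
- ctrl.get_image(name): name is "scene" or "top" or "wrist"; returns the picture (480x640x3 uint8, red, green, blue); there is no depth.
- ctrl.camera_info(name): a dict with "fovy" (degrees; the focal length in pixels is half the picture's height over the tangent of half this angle, whatever the lens; pixels are square), "cx", "cy" (the principal point, pixels), "R" (3x3) and "t" (3): a world point X has camera coordinates R X + t. Camera axes: x right, y down, z forward; pixel columns grow to the right and rows downward; lengths in mm; the calibration is good to about 2 mm. A picture is of the moment at which its call begins: read the wrist's pose just before it. camera_info takes no time and is no camera call; for the wrist camera it gives the pose at the moment of the call.
- ctrl.finish_job(): hands the job in, once; it reports no verdict.
Trained networks look in the newest picture that a camera, given by its name, has taken for a name from the list of things; names that differ only in an ending like _2 or _b are one class to them, and where a whole thing is asked for, a point or a joint stands for the part that bears it (a point fixed in the world has none). Each returns a list of dicts, best first, with "conf" (0 to 1); they miss things now and then, are a little off and sometimes report something else, mostly with a low value. They report only what shows in the picture. A call takes as long as a camera call.
- ctrl.search_frame(label, camera): "extent" ([centre column, centre row, width, height] in pixels, round what is visible of it).
- ctrl.silhouettes(label, camera): "region" (480x640 bool, what is visible of it) and "extent" ([centre column, centre row, width, height] in pixels, round what is visible of it).
- ctrl.mark_of(label, camera): "point" ([column, row] in pixels: a listed point, or the origin of a listed thing).
The state is a dict: "clock": time; "qpos": joint angles; "qd": joint speeds; "tau": joint torques, N m; "eef_pos": TCP position; "tool_rot": TCP orientation; "force": force on the tool from outside, world axes, zero at the start; "torque": the same for the moment, N m; "width": finger opening in mm.
Only numpy, scipy, OpenCV 4.12 (cv2) and the standard library are available. Lean on these libraries where they do the work, as an engineer would, in place of code of your own. Each camera call takes 0.05 s, during which the arm holds its last target.

## Working session

There is one attempt and no reset: what is moved stays moved. The work goes in short steps, Python scripts to look and compute and a tool call to move; the robot and the scene stay as the last step left them, time stands still between calls to the robot, and variables do not carry over. Pictures are saved under pics/ and viewed, and the job is handed in when it is done.

Besides the shell and the picture viewer there is one more tool, called after ">>>" by a JSON object that holds its "api" and its "payload", one argument or row to a line. servo_tool: Moves the arm, as the interface text tells. Its arguments: {"type":"object","properties":{"rows":{"type":"array"}},"required":["rows"]}

```bash
mkdir -p pics; ls
cat > h.py <<'E'
import numpy as np, cv2
from cell import ctrl
def shot(name,fn):
    im=ctrl.get_image(name); cv2.imwrite('pics/'+fn,im[:,:,::-1]); return im
def K(n):
    c=ctrl.camera_info(n); f=240/np.tan(np.radians(c['fovy'])/2); return c,f
def ray(c,f,p):
    d=np.array([(p[0]-c['cx'])/f,(p[1]-c['cy'])/f,1.]); R=np.array(c['R']); t=np.array(c['t'])
    return -R.T@t, R.T@d
def atz(c,f,p,z):
    o,d=ray(c,f,p); return o+d*(z-o[2])/d[2]
def proj(c,f,X):
    x=np.array(c['R'])@np.array(X)+np.array(c['t']); return np.array([c['cx']+f*x[0]/x[2],c['cy']+f*x[1]/x[2]])
def tri(rays):
    A=np.zeros((3,3));b=np.zeros(3)
    for o,d in rays:
        d=d/np.linalg.norm(d);P=np.eye(3)-np.outer(d,d);A+=P;b+=P@o
    X=np.linalg.solve(A,b)
    res=[np.linalg.norm((np.eye(3)-np.outer(d,d)/(d@d))@(X-o)) for o,d in rays]
    return X,res
E
python3 - <<'E'
from h import *
s=ctrl.read_state();print(s)
for n in ['scene','top','wrist']:
    shot(n,n+'0.png');c,f=K(n);print(n,f,c['cx'],c['cy'],'pos',np.round(-np.array(c['R']).T@np.array(c['t'])),np.round(c['R'],3).tolist())
E
```

```text
pics
{'clock': 0.0, 'qpos': array([ 1.20819279,  0.62934525,  0.03843885,  1.51838637, -0.02703132,
        0.99626495, -0.01999317]), 'qd': array([-2.07925971e-03, -1.85121713e-04, -1.70811630e-03, -1.43634866e-03,
       -1.12247304e-03, -6.79834954e-04, -6.33002294e-05]), 'tau': array([ 3.68705187e-04, -5.63404763e+01,  1.22640342e+00, -1.93445385e+01,
        1.10383920e-02,  1.05005750e-02, -3.19934850e-05]), 'eef_pos': array([ 189.95768031, -620.97114867,  230.38370016]), 'tool_rot': array([3.13998753, 1.56890994, 1.86598662]), 'force': array([ 0.08418091,  0.84730446, -0.37299914]), 'torque': array([ 0.02865352, -0.0742258 ,  0.02902137]), 'width': 85.66464529043334}
scene 433.04556800750504 321.5913892542779 241.4764747101575 pos [ 973. -455.  623.] [[0.734, 0.679, -0.002], [0.463, -0.502, -0.731], [-0.497, 0.536, -0.683]]
top 455.391769895638 324.4707303199141 237.2717114176038 pos [411.   2. 791.] [[-0.036, -0.999, 0.006], [-0.973, 0.033, -0.228], [0.228, -0.014, -0.974]]
wrist 429.9482396283379 319.5299449096661 234.20230408985404 pos [ 255. -601.  374.] [[0.291, -0.957, -0.001], [-0.921, -0.281, 0.271], [-0.26, -0.078, -0.963]]
```

View pics/scene0.png

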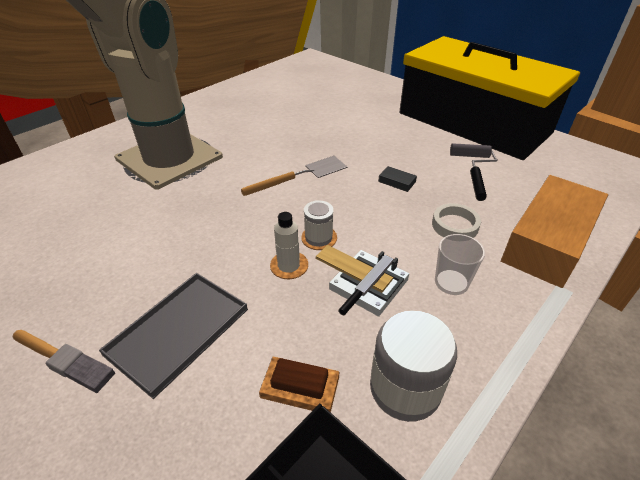

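View pics/top0.png

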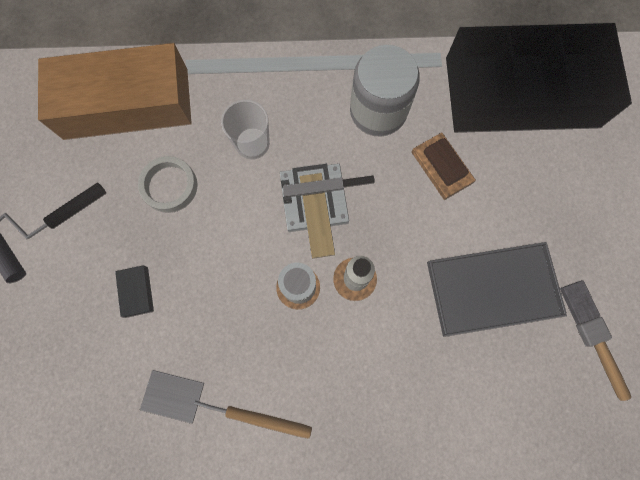

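Run:
```python
from h import *
for n in ['scene','top']:
    ctrl.get_image(n)
    for l in ['jig','clamp_handle','coupon','can','bottle','pad_a','pad_b','tray','rest']:
        r=ctrl.mark_of(l,n); e=ctrl.search_frame(l,n)
        print(n,l,[(round(x['conf'],2),np.round(x['point'],1).tolist()) for x in r[:3]],[(round(x['conf'],2),np.round(x['extent'],1).tolist()) for x in e[:3]])
print(ctrl.read_state()['clock'])
```

```text
scene jig [(0.95, [367.3, 284.3])] [(0.74, [369.1, 283.7, 80.5, 70.2]), (0.64, [395.9, 178.7, 39.8, 26.4])]
scene clamp_handle [(0.59, [348.4, 305.2])] [(0.71, [366.2, 286.1, 50.7, 56.1])]
scene coupon [(0.77, [350.9, 270.1])] [(0.65, [352.8, 270.2, 80.0, 49.8])]
scene can [(0.95, [316.8, 235.9])] [(0.67, [319.8, 222.9, 33.3, 47.9])]
scene bottle [] [(0.73, [286.2, 241.4, 22.4, 58.4])]
scene pad_a [(0.92, [288.0, 264.8]), (0.66, [318.1, 237.5])] [(0.77, [288.6, 268.2, 42.3, 26.5]), (0.71, [318.4, 241.7, 31.9, 14.4])]
scene pad_b [(0.92, [288.0, 264.8]), (0.66, [318.1, 237.5])] [(0.77, [288.6, 268.2, 42.3, 26.5]), (0.71, [318.4, 241.7, 31.9, 14.4])]
scene tray [(0.59, [179.4, 332.2])] [(0.93, [171.9, 336.1, 149.7, 126.5])]
scene rest [(0.72, [394.7, 179.1])] [(0.87, [394.8, 175.6, 38.2, 24.2])]
top jig [(0.85, [313.4, 199.5])] [(0.77, [326.4, 196.4, 93.5, 67.2])]
top clamp_handle [(0.96, [362.0, 180.6])] [(0.61, [330.6, 185.9, 90.4, 16.9]), (0.44, [325.7, 198.4, 92.4, 76.4])]
top coupon [(0.67, [315.4, 215.0]), (0.26, [312.2, 196.0])] [(0.74, [317.7, 213.2, 37.0, 90.9])]
top can [] [(0.94, [297.0, 281.8, 37.0, 41.0]), (0.65, [356.9, 280.2, 47.4, 42.1])]
top bottle [(0.87, [357.4, 275.6])] [(0.95, [360.9, 274.1, 27.9, 34.6])]
top pad_a [(0.72, [354.5, 281.4]), (0.54, [298.0, 291.2])] [(0.65, [356.1, 281.6, 42.3, 40.1]), (0.6, [298.4, 294.1, 48.1, 31.1]), (0.22, [325.3, 197.4, 97.2, 69.5])]
top pad_b [(0.72, [354.5, 281.4]), (0.54, [298.0, 291.2])] [(0.65, [356.1, 281.6, 42.3, 40.1]), (0.6, [298.4, 294.1, 48.1, 31.1]), (0.22, [325.3, 197.4, 97.2, 69.5])]
top tray [(0.85, [491.6, 286.6])] [(0.95, [497.8, 289.0, 140.0, 92.2])]
top rest [(0.72, [135.5, 292.8]), (0.2, [314.4, 210.0])] [(0.74, [134.3, 293.1, 37.1, 53.7]), (0.42, [359.6, 274.0, 29.5, 33.6])]
2.05
```

The scene view shows the can at about (318,222) on the far pad and the bottle at about (287,243) on the near pad. The tray is at (175,335), the rest at (397,178), and the jig with its strip at (368,284). The top view agrees: can (297,282), bottle (357,275), tray (497,288), rest (134,291) and handle (362,181).

Run:
```python
from h import *
P={}
T,ft=K('top');S,fs=K('scene')
def two(n,a,b,z):
    X,r=tri([ray(S,fs,a),ray(T,ft,b)]);print(n,'tri',np.round(X,1),'res',np.round(r,1),'S@z',np.round(atz(S,fs,a,z),1),'T@z',np.round(atz(T,ft,b,z),1))
two('jig',(367.3,284.3),(313.4,199.5),0)
two('handle',(348.4,305.2),(362,180.6),35)
two('coupon',(350.9,270.1),(315.4,215),20)
two('padbot',(288,264.8),(354.5,281.4),0)
two('padcan',(318.1,237.5),(298,291.2),0)
two('can',(316.8,235.9),(298,291.2),3)
two('tray',(179.4,332.2),(491.6,286.6),0)
two('rest',(394.7,179.1),(135.5,292.8),0)
# bottle cap top
two('captop',(285.5,215.5),(362.5,266),125)
for nm in ['top','scene']:
  ctrl.get_image(nm); c,f=K(nm)
  for l,z in [('tray',18),('rest',20),('coupon',28),('jig',20)]:
    r=ctrl.silhouettes(l,nm)
    if not r: print(nm,l,'none');continue
    m=np.array(r[0]['region']).astype(np.uint8); cn,_=cv2.findContours(m,cv2.RETR_EXTERNAL,cv2.CHAIN_APPROX_NONE)
    k=max(cn,key=cv2.contourArea)[:,0,:].astype(float)
    W=np.array([atz(c,f,p,z)[:2] for p in k],np.float32)
    (cx,cy),(w,h),a=cv2.minAreaRect(W)
    print(nm,l,round(r[0]['conf'],2),'c',round(cx,1),round(cy,1),'wh',round(w,1),round(h,1),'ang',round(a,2))
```

```text
jig tri [ 6.656e+02  7.400e+00 -3.000e-01] res [1.8 1.8] S@z [664.8   5.6   0. ] T@z [666.9   8.7   0. ]
handle tri [687.5 -78.4  33.7] res [0.5 0.5] S@z [687.8 -79.7  35. ] T@z [687.4 -78.   35. ]
coupon tri [629.9   3.1  17.3] res [3.7 3.7] S@z [629.4  -2.2  20. ] T@z [631.7   5.9  20. ]
padbot tri [514.9 -59.   -2.7] res [0.5 0.5] S@z [516.6 -61.    0. ] T@z [514.9 -58.5   0. ]
padcan tri [502.2  41.1  -4.2] res [0.7 0.7] S@z [505.7  38.4   0. ] T@z [501.2  40.4   0. ]
can tri [500.9  40.1   0.6] res [0.4 0.4] S@z [502.5  37.8   3. ] T@z [500.9  40.2   3. ]
tray tri [ 4.964e+02 -2.984e+02  2.000e-01] res [1.9 1.9] S@z [ 494.8 -299.7    0. ] T@z [ 497.4 -296.9    0. ]
rest tri [506.  316.4   8.2] res [1.8 1.8] S@z [499.1 324.7   0. ] T@z [508.3 321.2   0. ]
captop tri [520.2 -61.2 129.5] res [0.2 0.2] S@z [516.3 -57.5 125. ] T@z [520.8 -61.9 125. ]
top tray 0.66 c 493.1 -296.7 wh 129.8 214.4 ang 7.18
top rest 0.85 c 508.7 314.2 wh 85.0 56.9 ang 10.81
top coupon 0.93 c 612.3 1.5 wh 110.6 40.1 ang 6.92
top jig 0.92 c 670.2 -19.6 wh 116.8 165.6 ang 6.63
scene tray 0.66 c 496.7 -301.0 wh 145.0 214.9 ang 7.09
scene rest 0.56 c 515.6 305.9 wh 90.1 72.5 ang 6.97
scene coupon 0.98 c 608.9 -2.7 wh 106.9 43.9 ang 5.51
scene jig 0.87 c 671.7 -6.8 wh 117.8 177.1 ang 6.66
```

Run:
```python
import cv2
im=cv2.imread('pics/top0.png')
a=cv2.resize(im[150:310,250:390],None,fx=4.2,fy=3.75,interpolation=cv2.INTER_CUBIC)
cv2.imwrite('pics/topzoom.png',cv2.resize(im[150:310,250:390],None,fx=3.7,fy=3.7,interpolation=cv2.INTER_CUBIC))
im=cv2.imread('pics/scene0.png')
cv2.imwrite('pics/scenezoom.png',cv2.resize(im[190:330,260:420],None,fx=4,fy=4,interpolation=cv2.INTER_CUBIC))
```

```text
(no output)
```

View pics/topzoom.png

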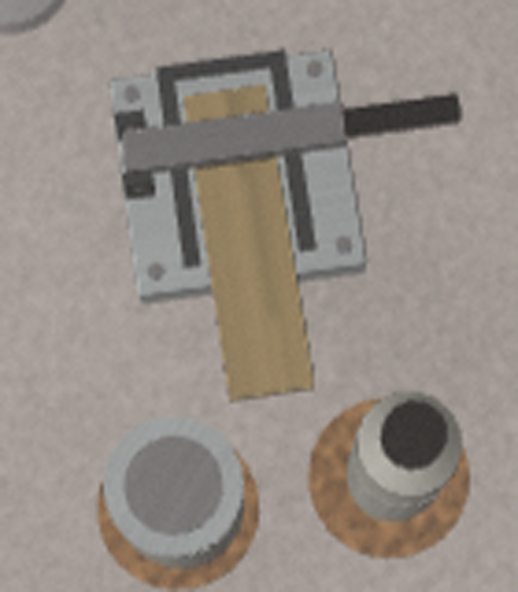

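View pics/scenezoom.png

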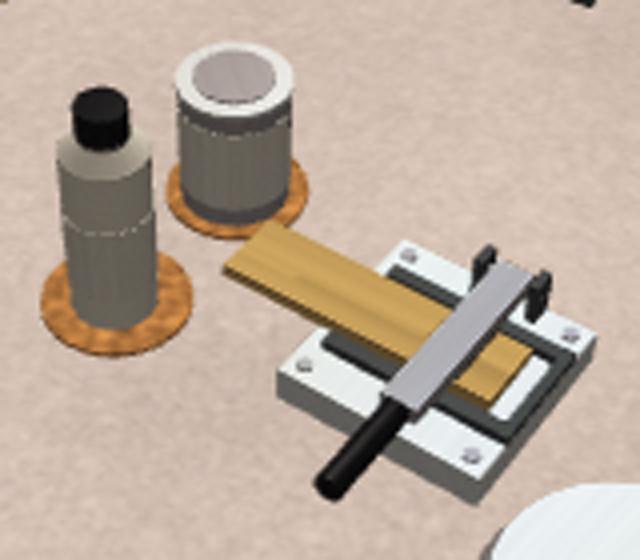

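```bash
cat >> h.py <<'E'
from scipy.spatial.transform import Rotation as Rt
def pose(s=None):
    s=s or ctrl.read_state(); return np.array(s['eef_pos']),Rt.from_euler('xyz',s['tool_rot']).as_matrix(),s
def yawz(R): # heading of jaw axis in degrees, mod 180
    return (np.degrees(np.arctan2(R[1,2],R[0,2]))+90)%180-90
def info():
    p,R,s=pose();print('t',round(s['clock'],2),'tcp',np.round(p,1),'x',np.round(R[:,0],3),'z',np.round(R[:,2],3),'jawhead',round(yawz(R),2),'w',round(s['width'],1),'F',np.round(s['force'],1),'q',np.round(s['qpos'],2))
def go(target,n=None):
    p,R,s=pose();d=R.T@(np.array(target)-p)/750.
    L=np.linalg.norm(d)*750; n=n or int(np.ceil(L/58)); print('to',np.round(target,1),'L',round(L,1),'rows',n,'per row dx dy dz',np.round(d/n,4))
E
python3 - <<'E'
from h import *
info()
c,f=K('wrist');p,R,s=pose()
o=-np.array(c['R']).T@np.array(c['t'])
print('cam in tool',R.T@(o-p), 'camaxes in tool',np.round(R.T@np.array(c['R']).T,3).tolist())
# desired down orientation w/ jaws along heading 7.5deg
for h in (7.5,187.5,97.5,-82.5):
    a=np.radians(h);z=np.array([np.cos(a),np.sin(a),0]);x=np.array([0,0,-1.]);y=np.cross(z,x)
    D=R.T@np.stack([x,y,z],1);print(h,np.round(Rt.from_matrix(D).as_rotvec(degrees=True)/6,3))
E
```

```text
t 2.55 tcp [ 190.1 -621.6  231.3] x [ 0.  0. -1.] z [ 0.292 -0.956 -0.   ] jawhead -73.0 w 85.4 F [ 0.6 -0.3  0.5] q [ 1.21  0.63  0.04  1.52 -0.03  1.   -0.02]
cam in tool [-143.76467421   68.48153121   -0.42046799] camaxes in tool [[-0.0, -0.271, 0.963], [-0.001, -0.963, -0.271], [1.0, -0.001, 0.0]]
7.5 [-13.417   0.     -0.   ]
187.5 [16.583 -0.    -0.   ]
97.5 [-28.417   0.     -0.   ]
-82.5 [ 1.583 -0.    -0.   ]
```

```bash
cat >> h.py <<'E'
def gorot(target,head,n,fing):
    p,R,s=pose();a=np.radians(head);z=np.array([np.cos(a),np.sin(a),0]);x=np.array([0,0,-1.]);y=np.cross(z,x)
    rv=Rt.from_matrix(R.T@np.stack([x,y,z],1)).as_rotvec(degrees=True)/6
    d=(np.array(target)-p)/n
    import json
    for i in range(n):
        Ri=R@Rt.from_rotvec(rv*6*i/n,degrees=True).as_matrix(); t=Ri.T@d/750
        print(json.dumps(dict(dx=round(t[0],4),dy=round(t[1],4),dz=round(t[2],4),wx=round(rv[0]/n,3),wy=round(rv[1]/n,3),wz=round(rv[2]/n,3),fingers=fing)),',')
E
python3 - <<'E'
from h import *
gorot([540,0,300],7.5,15,0)
E
```

```text
{"dx": -0.0061, "dy": 0.0459, "dz": -0.0437, "wx": -0.894, "wy": 0.0, "wz": -0.0, "fingers": 0} ,
{"dx": -0.0061, "dy": 0.0498, "dz": -0.0393, "wx": -0.894, "wy": 0.0, "wz": -0.0, "fingers": 0} ,
{"dx": -0.0061, "dy": 0.0532, "dz": -0.0344, "wx": -0.894, "wy": 0.0, "wz": -0.0, "fingers": 0} ,
{"dx": -0.0061, "dy": 0.0562, "dz": -0.0293, "wx": -0.894, "wy": 0.0, "wz": -0.0, "fingers": 0} ,
{"dx": -0.0061, "dy": 0.0587, "dz": -0.0239, "wx": -0.894, "wy": 0.0, "wz": -0.0, "fingers": 0} ,
{"dx": -0.0061, "dy": 0.0607, "dz": -0.0183, "wx": -0.894, "wy": 0.0, "wz": -0.0, "fingers": 0} ,
{"dx": -0.0061, "dy": 0.0621, "dz": -0.0126, "wx": -0.894, "wy": 0.0, "wz": -0.0, "fingers": 0} ,
{"dx": -0.0061, "dy": 0.0631, "dz": -0.0067, "wx": -0.894, "wy": 0.0, "wz": -0.0, "fingers": 0} ,
{"dx": -0.0061, "dy": 0.0634, "dz": -0.0008, "wx": -0.894, "wy": 0.0, "wz": -0.0, "fingers": 0} ,
{"dx": -0.0061, "dy": 0.0632, "dz": 0.0052, "wx": -0.894, "wy": 0.0, "wz": -0.0, "fingers": 0} ,
{"dx": -0.0061, "dy": 0.0624, "dz": 0.0111, "wx": -0.894, "wy": 0.0, "wz": -0.0, "fingers": 0} ,
{"dx": -0.0061, "dy": 0.0611, "dz": 0.0168, "wx": -0.894, "wy": 0.0, "wz": -0.0, "fingers": 0} ,
{"dx": -0.0061, "dy": 0.0593, "dz": 0.0225, "wx": -0.894, "wy": 0.0, "wz": -0.0, "fingers": 0} ,
{"dx": -0.0061, "dy": 0.0569, "dz": 0.0279, "wx": -0.894, "wy": 0.0, "wz": -0.0, "fingers": 0} ,
{"dx": -0.0061, "dy": 0.0541, "dz": 0.0331, "wx": -0.894, "wy": 0.0, "wz": -0.0, "fingers": 0} ,
```

>>> {"api": "servo_tool", "payload": {
  "rows": [
    {"dx":-0.006,"dy":0.046,"dz":-0.044,"wx":-0.89,"wy":0,"wz":0,"fingers":0},
    {"dx":-0.006,"dy":0.05,"dz":-0.039,"wx":-0.89,"wy":0,"wz":0,"fingers":0},
    {"dx":-0.006,"dy":0.053,"dz":-0.034,"wx":-0.89,"wy":0,"wz":0,"fingers":0},
    {"dx":-0.006,"dy":0.056,"dz":-0.029,"wx":-0.89,"wy":0,"wz":0,"fingers":0},
    {"dx":-0.006,"dy":0.059,"dz":-0.024,"wx":-0.89,"wy":0,"wz":0,"fingers":0}
  ]
}}

```text
clock: 3.18
eef_pos: [308.0, -413.6, 254.2]
tool_rot: [-0.01, 1.57, -0.815]
force: [1.1, -0.9, 0.4]
width: 85.2
```

>>> {"api": "servo_tool", "payload": {
  "rows": [
    {"dx":-0.006,"dy":0.061,"dz":-0.018,"wx":-0.89,"wy":0,"wz":0,"fingers":0},
    {"dx":-0.006,"dy":0.062,"dz":-0.013,"wx":-0.89,"wy":0,"wz":0,"fingers":0},
    {"dx":-0.006,"dy":0.063,"dz":-0.007,"wx":-0.89,"wy":0,"wz":0,"fingers":0},
    {"dx":-0.006,"dy":0.063,"dz":-0.001,"wx":-0.89,"wy":0,"wz":0,"fingers":0},
    {"dx":-0.006,"dy":0.063,"dz":0.005,"wx":-0.89,"wy":0,"wz":0,"fingers":0}
  ]
}}

```text
clock: 3.8
eef_pos: [424.6, -206.9, 276.8]
tool_rot: [-0.244, 1.57, -0.583]
force: [0.8, -0.8, 0.3]
width: 85.2
```

>>> {"api": "servo_tool", "payload": {
  "rows": [
    {"dx":-0.006,"dy":0.062,"dz":0.011,"wx":-0.89,"wy":0,"wz":0,"fingers":0},
    {"dx":-0.006,"dy":0.061,"dz":0.017,"wx":-0.89,"wy":0,"wz":0,"fingers":0},
    {"dx":-0.006,"dy":0.059,"dz":0.022,"wx":-0.89,"wy":0,"wz":0,"fingers":0},
    {"dx":-0.006,"dy":0.057,"dz":0.028,"wx":-0.89,"wy":0,"wz":0,"fingers":0},
    {"dx":-0.006,"dy":0.054,"dz":0.033,"wx":-0.92,"wy":0,"wz":0,"fingers":0}
  ]
}}

```text
clock: 4.42
eef_pos: [541.9, -0.9, 299.2]
tool_rot: [-0.622, 1.57, -0.492]
force: [1.0, -0.7, -0.3]
width: 85.5
```

```bash
cat > look.py <<'E'
from h import *
import sys,pickle
def look(tag,labels,cam='wrist'):
    info(); c,f=K(cam); shot(cam,tag+'.png'); out={}
    for l in labels:
        m=ctrl.mark_of(l,cam); r=ctrl.silhouettes(l,cam)
        out[l]=(m,r); print(l,[(round(x['conf'],2),np.round(x['point'],1).tolist()) for x in m[:3]],[(round(x['conf'],2),np.round(x['extent'],1).tolist()) for x in r[:3]])
    pickle.dump((c,f,out),open(tag+'.pkl','wb'))
E
python3 - <<'E'
from look import *
ctrl.read_state();
look('hov1',['jig','clamp_handle','coupon','can','bottle','pad_a'])
E
```

```text
t 4.42 tcp [541.9  -0.9 299.2] x [ 0.001 -0.    -1.   ] z [0.992 0.13  0.001] jawhead 7.44 w 85.5 F [ 1.  -0.7 -0.3] q [ 0.26  0.43 -0.45  1.72  0.21  1.04 -0.13]
jig [(0.83, [441.2, 191.3])] [(0.82, [445.9, 217.3, 118.0, 167.6])]
clamp_handle [(0.68, [450.6, 278.3])] [(0.95, [460.4, 221.7, 34.7, 160.0])]
coupon [(0.63, [406.8, 189.1])] [(0.68, [411.4, 192.8, 156.6, 45.4])]
can [(0.93, [294.3, 140.3])] [(0.92, [284.4, 144.2, 72.0, 70.7])]
bottle [(0.64, [293.8, 230.9])] [(0.88, [285.9, 252.6, 55.0, 80.9]), (0.49, [291.9, 133.4, 70.3, 70.7])]
pad_a [] [(0.86, [292.9, 227.9, 72.0, 62.8])]
```

View pics/hov1.png

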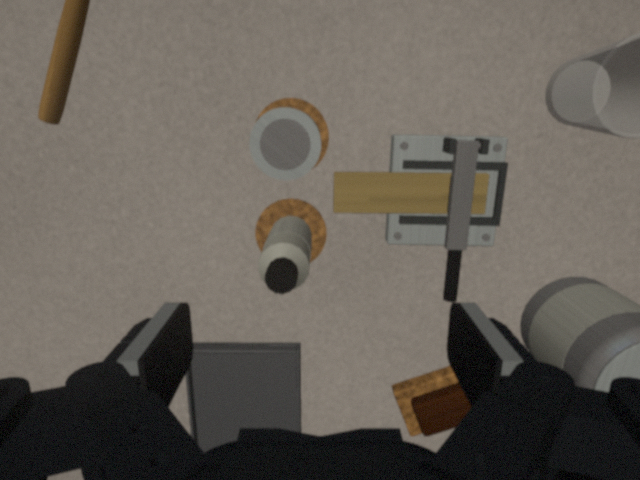

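The wrist view shows the can top at (286,143), the bottle cap at (282,274), the pads at (293,133) and (291,231), the strip's front end at (333,192) and the handle at (452,278). The strip and jig line up with the image axes, so the jig's yaw is about 7.4 degrees.

>>> {"api": "servo_tool", "payload": {
  "rows": [
    {"dx":0,"dy":0.075,"dz":0.01,"wx":0,"wy":0,"wz":0,"fingers":0},
    {"dx":0,"dy":0.075,"dz":0.01,"wx":0,"wy":0,"wz":0,"fingers":0},
    {"dx":0,"dy":0.075,"dz":0.01,"wx":0,"wy":0,"wz":0,"fingers":0},
    {"dx":0,"dy":0,"dz":0,"wx":0,"wy":0,"wz":0,"fingers":0}
  ]
}}

```text
clock: 5.58
eef_pos: [540.8, 174.5, 299.2]
tool_rot: [1.406, 1.567, 1.542]
force: [-0.5, -0.8, 0.1]
width: 85.9
```

Run:
```python
from look import *
look('hov2',['jig','clamp_handle','coupon','can','bottle','pad_a','rest'])
```

```text
t 5.58 tcp [540.8 174.5 299.2] x [ 0.     0.004 -1.   ] z [0.991 0.136 0.001] jawhead 7.8 w 85.9 F [-0.5 -0.8  0.1] q [-0.05  0.47 -0.47  1.65  0.23  1.07 -0.45]
jig [(0.97, [410.4, 342.8])] [(0.6, [409.9, 372.1, 100.1, 141.5])]
clamp_handle [(0.79, [418.8, 429.9])] [(0.58, [425.2, 378.6, 29.3, 129.3])]
coupon [(0.91, [379.5, 348.0])] [(0.98, [379.0, 352.6, 139.8, 36.6]), (0.62, [425.9, 379.1, 28.3, 134.2])]
can [(0.69, [276.2, 377.5]), (0.57, [273.5, 302.5])] [(0.93, [264.5, 320.9, 64.6, 85.9])]
bottle [(0.8, [274.6, 378.3]), (0.32, [377.2, 348.7])] [(0.88, [269.3, 394.8, 52.2, 66.7])]
pad_a [(0.79, [274.6, 375.5])] [(0.92, [274.6, 291.6, 65.7, 50.1]), (0.88, [274.6, 377.2, 67.5, 45.6])]
rest [(0.86, [308.2, 25.6])] [(0.97, [307.0, 29.3, 88.3, 58.6])]
```

View pics/hov2.png

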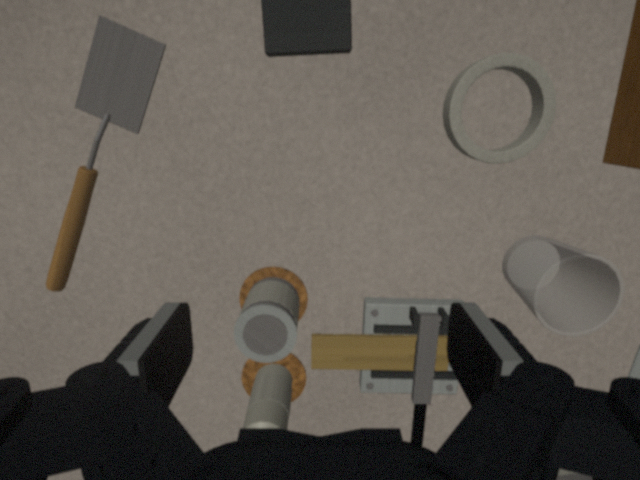

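The second wrist view has the rest at (307,29), cut off by the picture's top edge. The can, strip and jig sit lower in the frame. I'll shift about 85 mm further to see the whole rest.

>>> {"api": "servo_tool", "payload": {
  "rows": [
    {"dx":0,"dy":0.06,"dz":0,"wx":0,"wy":0,"wz":0,"fingers":0},
    {"dx":0,"dy":0.055,"dz":0,"wx":0,"wy":0,"wz":0,"fingers":0},
    {"dx":0,"dy":0,"dz":0,"wx":0,"wy":0,"wz":0,"fingers":0}
  ]
}}

```text
clock: 6.7
eef_pos: [529.5, 258.3, 299.0]
tool_rot: [1.609, 1.568, 1.743]
force: [-0.4, -0.5, -0.4]
width: 85.4
```

Run:
```python
from look import *
look('hov3',['rest'])
T={n:pickle.load(open(n+'.pkl','rb')) for n in ('hov1','hov2','hov3')}
def rect(n,l,z,i=0):
    c,f,o=T[n]; m=np.array(o[l][1][i]['region']).astype(np.uint8)
    cn,_=cv2.findContours(m,cv2.RETR_EXTERNAL,cv2.CHAIN_APPROX_NONE)
    k=max(cn,key=cv2.contourArea)[:,0,:].astype(float)
    W=np.array([atz(c,f,p,z)[:2] for p in k],np.float32)
    r=cv2.minAreaRect(W);print(n,l,'c',np.round(r[0],1),'wh',np.round(r[1],1),'a',round(r[2],2)); return W
rect('hov3','rest',20);rect('hov2','rest',20)
rect('hov1','coupon',28);rect('hov2','coupon',28);rect('hov1','jig',20)
for l,z in (('jig',0),('clamp_handle',35),('coupon',20),('bottle',3),('can',3)):
    a=T['hov1'][2][l][0][0]['point'];b=T['hov2'][2][l][0][0]['point'] if l!='can' else [273.5,302.5]
    X,r=tri([ray(*T['hov1'][:2],a),ray(*T['hov2'][:2],b)]);print(l,np.round(X,1),np.round(r,1),'at z',np.round(atz(*T['hov1'][:2],a,z),1),np.round(atz(*T['hov2'][:2],b,z),1))
m=T['hov3'][2]['rest'][0][0]['point'];a=T['hov2'][2]['rest'][0][0]['point'];print('rest',np.round(atz(*T['hov3'][:2],m,0),1),np.round(atz(*T['hov2'][:2],a,0),1))
# manual picks
c,f,_=T['hov1']
print('strip front corners',[np.round(atz(c,f,p,28),1) for p in ((333,172),(333,212.5))])
print('pads hov1',[np.round(atz(c,f,p,3),1) for p in ((293,133),(291,231.5))])
print('can top',np.round(atz(c,f,(286.5,143.5),78),1),'cap top',np.round(atz(c,f,(282,275),128),1))
c,f,_=T['hov2']
print('pads hov2',[np.round(atz(c,f,p,3),1) for p in ((273.5,298),(274.5,375.5))],'can top',np.round(atz(c,f,(267,334),78),1))
for n,l,ps in (('can',0,((286.5,143.5),(267,334))),):
    X,r=tri([ray(*T['hov1'][:2],ps[0]),ray(*T['hov2'][:2],ps[1])]);print(n,'top tri',np.round(X,1),np.round(r,1))
im=cv2.imread('pics/hov1.png');cv2.imwrite('pics/hov1z.png',cv2.resize(im[90:310,240:520],None,fx=2.7,fy=2.7,interpolation=cv2.INTER_CUBIC))
```

```text
t 6.7 tcp [529.5 258.3 299. ] x [-0.001  0.003 -1.   ] z [ 0.991  0.133 -0.   ] jawhead 7.66 w 85.4 F [-0.4 -0.5 -0.4] q [-0.2   0.51 -0.47  1.6   0.25  1.1  -0.6 ]
rest [(0.81, [308.6, 118.0])] [(0.82, [307.5, 119.3, 84.3, 59.1])]
hov3 rest c [509.1 319.7] wh [80.9 50.7] a 9.78
hov2 rest c [509.8 315.4] wh [81.8 47.5] a 8.89
hov1 coupon c [611.5   2.5] wh [113.   41.5] a 7.37
hov2 coupon c [611.4   3. ] wh [113.   43.5] a 6.79
hov1 jig c [670.5 -23.2] wh [117.4 176.1] a 6.62
jig [ 6.69e+02  5.80e+00 -5.00e-01] [0.2 0.2] at z [668.6   5.8   0. ] [669.1   6.    0. ]
clamp_handle [682.1 -71.3  47.9] [1.3 1.3] at z [685.6 -75.7  35. ] [688.5 -81.9  35. ]
coupon [628.9   6.6  21.2] [1.1 1.1] at z [628.1   6.4  20. ] [630.3   5.8  20. ]
bottle [520.5 -52.8  12.6] [1. 1.] at z [521.2 -55.5   3. ] [519.3 -59.4   3. ]
can [509.7  38.4   7.3] [1.7 1.7] at z [511.2  38.1   3. ] [507.8  36.3   3. ]
rest [509.8 321.5   0. ] [510.  321.3   0. ]
strip front corners [array([552.7,  14.8,  28. ]), array([558.2, -24.8,  28. ])]
pads hov1 [array([509.1,  45. ,   3. ]), array([518.4, -56.5,   3. ])]
can top [508.7  39.7  78. ] cap top [519.3 -57.3 128. ]
pads hov2 [array([507.2,  41.7,   3. ]), array([518.8, -55.7,   3. ])] can top [509.1  38.5  78. ]
can top tri [509.1  39.9  80.4] [0.2 0.2]
```

View pics/hov3.png

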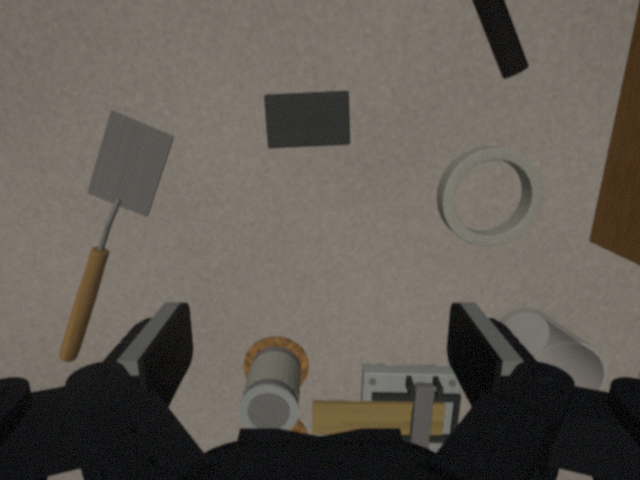

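View pics/hov1z.png

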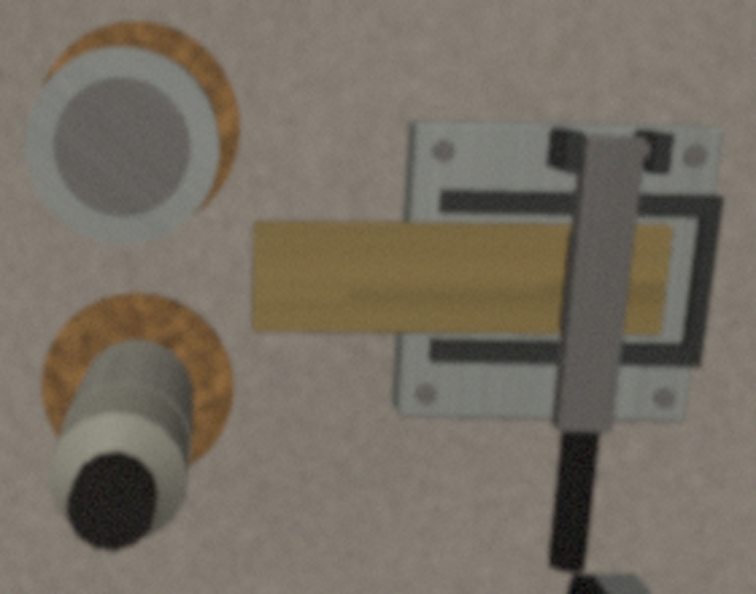

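Run:
```python
from h import *
info()
go([508.7,39.7,150])
p,R,s=pose();print(np.round(R.T@np.array([0,0,-125.])/750,4))
```

```text
t 6.85 tcp [531.4 252.7 298.6] x [-0.    -0.001 -1.   ] z [ 0.992  0.126 -0.   ] jawhead 7.24 w 85.4 F [-1.  -0.4 -0.8] q [-0.19  0.5  -0.47  1.6   0.25  1.1  -0.6 ]
to [508.7  39.7 150. ] L 260.7 rows 5 per row dx dy dz [ 0.0397 -0.0555 -0.0132]
[0.1667 0.0002 0.    ]
```

>>> {"api": "servo_tool", "payload": {
  "rows": [
    {"dx":0.04,"dy":-0.055,"dz":-0.013,"fingers":0},
    {"dx":0.04,"dy":-0.07,"dz":-0.017,"fingers":0},
    {"dx":0.04,"dy":-0.07,"dz":-0.017,"fingers":0},
    {"dx":0.04,"dy":-0.055,"dz":-0.013,"fingers":0},
    {"dx":0.04,"dy":-0.0275,"dz":-0.006,"fingers":0}
  ]
}}

```text
schema error: expected keys dx, dy, dz, wx, wy, wz, fingers
```

>>> {"api": "servo_tool", "payload": {
  "rows": [
    {"dx":0,"dy":0,"dz":0,"fingers":0},
    {"dx":0,"dy":0,"dz":0,"fingers":0}
  ]
}}

```text
schema error: expected keys dx, dy, dz, wx, wy, wz, fingers
```

Run:
```python
from h import *
info()
go([508.7,39.7,26])
```

```text
t 6.85 tcp [531.4 252.7 298.6] x [-0.    -0.001 -1.   ] z [ 0.992  0.126 -0.   ] jawhead 7.24 w 85.4 F [-1.  -0.4 -0.8] q [-0.19  0.5  -0.47  1.6   0.25  1.1  -0.6 ]
to [508.7  39.7  26. ] L 346.7 rows 6 per row dx dy dz [ 0.0606 -0.0463 -0.011 ]
```

>>> {"api": "servo_tool", "payload": {
  "rows": [
    {"dx":0.04,"dy":-0.055,"dz":-0.013,"wx":0,"wy":0,"wz":0,"fingers":0},
    {"dx":0.04,"dy":-0.07,"dz":-0.017,"wx":0,"wy":0,"wz":0,"fingers":0},
    {"dx":0.04,"dy":-0.07,"dz":-0.017,"wx":0,"wy":0,"wz":0,"fingers":0},
    {"dx":0.04,"dy":-0.055,"dz":-0.013,"wx":0,"wy":0,"wz":0,"fingers":0},
    {"dx":0.04,"dy":-0.0275,"dz":-0.006,"wx":0,"wy":0,"wz":0,"fingers":0}
  ]
}}

```text
clock: 7.48
eef_pos: [508.0, 36.0, 148.1]
tool_rot: [-1.717, 1.568, -1.596]
force: [-0.5, 0.9, -0.8]
width: 85.3
```

>>> {"api": "servo_tool", "payload": {
  "rows": [
    {"dx":0,"dy":0,"dz":0,"wx":0,"wy":0,"wz":0,"fingers":0},
    {"dx":0,"dy":0,"dz":0,"wx":0,"wy":0,"wz":0,"fingers":0}
  ]
}}

```text
clock: 7.72
eef_pos: [509.4, 41.9, 149.9]
tool_rot: [0.348, 1.568, 0.476]
force: [-0.7, 0.9, -0.1]
width: 85.6
```

Run:
```python
from h import *
info()
go([508.7,39.7,26])
```

```text
t 7.72 tcp [509.4  41.9 149.9] x [ 0.002  0.001 -1.   ] z [0.992 0.127 0.002] jawhead 7.29 w 85.6 F [-0.7  0.9 -0.1] q [ 0.13  0.57 -0.4   1.98  0.35  0.65 -0.36]
to [508.7  39.7  26. ] L 123.9 rows 3 per row dx dy dz [ 0.0551 -0.001  -0.0006]
```

>>> {"api": "servo_tool", "payload": {
  "rows": [
    {"dx":0.04,"dy":-0.001,"dz":0,"wx":0,"wy":0,"wz":0,"fingers":0},
    {"dx":0.05,"dy":-0.001,"dz":0,"wx":0,"wy":0,"wz":0,"fingers":0},
    {"dx":0.045,"dy":-0.001,"dz":0,"wx":0,"wy":0,"wz":0,"fingers":0},
    {"dx":0.03,"dy":0,"dz":0,"wx":0,"wy":0,"wz":0,"fingers":0},
    {"dx":0,"dy":0,"dz":0,"wx":0,"wy":0,"wz":0,"fingers":0}
  ]
}}

```text
clock: 8.35
eef_pos: [509.0, 40.4, 25.0]
tool_rot: [1.735, 1.57, 1.865]
force: [0.4, -0.2, 0.9]
width: 84.8
```

>>> {"api": "servo_tool", "payload": {
  "rows": [
    {"dx":0,"dy":0,"dz":0,"wx":0,"wy":0,"wz":0,"fingers":0},
    {"dx":0,"dy":0,"dz":0,"wx":0,"wy":0,"wz":0,"fingers":0.2},
    {"dx":0,"dy":0,"dz":0,"wx":0,"wy":0,"wz":0,"fingers":0.3},
    {"dx":0,"dy":0,"dz":0,"wx":0,"wy":0,"wz":0,"fingers":0.5},
    {"dx":0,"dy":0,"dz":0,"wx":0,"wy":0,"wz":0,"fingers":0.7}
  ]
}}

```text
clock: 8.98
eef_pos: [508.8, 38.6, 26.1]
tool_rot: [-0.647, 1.57, -0.52]
force: [-1.2, 0.1, 7.0]
width: 55.9
```

>>> {"api": "servo_tool", "payload": {
  "rows": [
    {"dx":0,"dy":0,"dz":0,"wx":0,"wy":0,"wz":0,"fingers":0.8},
    {"dx":0,"dy":0,"dz":0,"wx":0,"wy":0,"wz":0,"fingers":0.8},
    {"dx":0,"dy":0,"dz":0,"wx":0,"wy":0,"wz":0,"fingers":0.8}
  ]
}}

```text
clock: 9.35
eef_pos: [508.8, 38.6, 26.1]
tool_rot: [-0.676, 1.57, -0.549]
force: [-1.5, 0.4, 8.2]
width: 56.0
```

Run:
```python
from h import *
info()
shot('top','t2.png');shot('wrist','w2.png')
go([508.7,39.7,160])
a=np.radians(7.1);t=np.array([495.5,-298,0]);yv=np.array([-np.sin(a),np.cos(a),0])
print('tray slots',t+50*yv,t-50*yv)
```

```text
t 9.35 tcp [508.8  38.6  26.1] x [ 0.001 -0.    -1.   ] z [0.992 0.127 0.001] jawhead 7.27 w 56.0 F [-1.5  0.4  8.2] q [ 0.03  0.78 -0.25  2.05  0.49  0.37 -0.48]
to [508.7  39.7 160. ] L 134.0 rows 3 per row dx dy dz [-0.0595  0.0005  0.0001]
tray slots [ 489.31992616 -248.38340311    0.        ] [ 501.68007384 -347.61659689    0.        ]
```

View pics/w2.png

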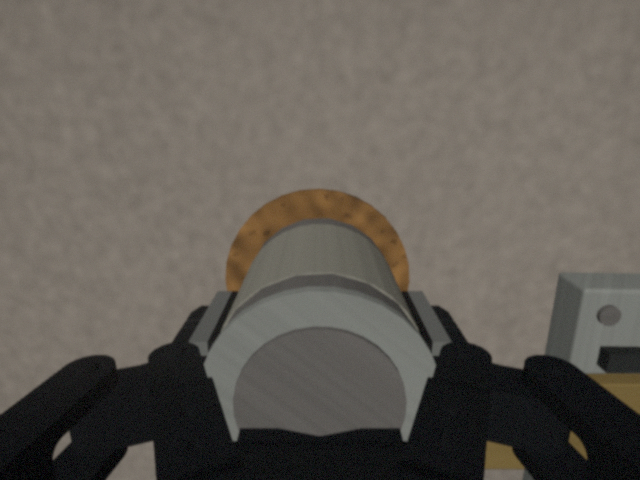

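The wrist view shows the can centred between the fingers at (320,380). The whole pad is visible around its base at (318,265), so the grasp is good.

>>> {"api": "servo_tool", "payload": {
  "rows": [
    {"dx":-0.02,"dy":0,"dz":0,"wx":0,"wy":0,"wz":0,"fingers":0.8},
    {"dx":-0.045,"dy":0,"dz":0,"wx":0,"wy":0,"wz":0,"fingers":0.8},
    {"dx":-0.06,"dy":0,"dz":0,"wx":0,"wy":0,"wz":0,"fingers":0.8},
    {"dx":-0.055,"dy":0,"dz":0,"wx":0,"wy":0,"wz":0,"fingers":0.8},
    {"dx":-0.035,"dy":0,"dz":0,"wx":0,"wy":0,"wz":0,"fingers":0.8}
  ]
}}

```text
clock: 10.07
eef_pos: [508.9, 38.7, 189.0]
tool_rot: [-0.053, 1.569, 0.074]
force: [-0.0, -0.7, -3.9]
width: 55.8
```

Run:
```python
from h import *
info()
go([501.7,-347,186],8)
```

```text
t 10.07 tcp [508.9  38.7 189. ] x [ 0.002  0.    -1.   ] z [0.992 0.127 0.002] jawhead 7.27 w 55.8 F [-0.  -0.7 -3.9] q [ 0.18  0.52 -0.45  1.94  0.32  0.75 -0.33]
to [ 501.7 -347.   186. ] L 385.8 rows 8 per row dx dy dz [ 0.0005 -0.0636 -0.0093]
```

>>> {"api": "servo_tool", "payload": {
  "rows": [
    {"dx":0,"dy":-0.03,"dz":-0.004,"wx":0,"wy":0,"wz":0,"fingers":0.8},
    {"dx":0,"dy":-0.055,"dz":-0.008,"wx":0,"wy":0,"wz":0,"fingers":0.8},
    {"dx":0,"dy":-0.07,"dz":-0.01,"wx":0,"wy":0,"wz":0,"fingers":0.8},
    {"dx":0,"dy":-0.075,"dz":-0.011,"wx":0,"wy":0,"wz":0,"fingers":0.8},
    {"dx":0,"dy":-0.075,"dz":-0.011,"wx":0,"wy":0,"wz":0,"fingers":0.8}
  ]
}}

```text
clock: 10.7
eef_pos: [504.3, -194.0, 187.0]
tool_rot: [0.474, 1.571, 0.602]
force: [0.8, -0.5, -3.6]
width: 56.0
```

>>> {"api": "servo_tool", "payload": {
  "rows": [
    {"dx":0,"dy":-0.07,"dz":-0.01,"wx":0,"wy":0,"wz":0,"fingers":0.8},
    {"dx":0,"dy":-0.06,"dz":-0.009,"wx":0,"wy":0,"wz":0,"fingers":0.8},
    {"dx":0,"dy":-0.045,"dz":-0.007,"wx":0,"wy":0,"wz":0,"fingers":0.8},
    {"dx":0,"dy":-0.03,"dz":-0.004,"wx":0,"wy":0,"wz":0,"fingers":0.8},
    {"dx":0,"dy":0,"dz":0,"wx":0,"wy":0,"wz":0,"fingers":0.8}
  ]
}}

```text
clock: 11.32
eef_pos: [501.3, -349.3, 186.3]
tool_rot: [-2.803, 1.57, -2.679]
force: [-0.0, 0.8, -3.2]
width: 55.9
```

Run:
```python
from look import *
look('tr',['tray'])
shot('scene','s3.png')
go([501.7,-347,29])
```

```text
t 11.32 tcp [ 501.3 -349.3  186.3] x [-0. -0. -1.] z [ 0.992  0.124 -0.   ] jawhead 7.12 w 55.9 F [-0.   0.8 -3.2] q [ 0.83  0.66 -0.45  1.67  0.34  0.9   0.38]
tray [(0.74, [319.2, 139.5]), (0.72, [319.3, 285.4])] [(0.92, [318.1, 138.9, 197.9, 277.8])]
to [ 501.7 -347.    29. ] L 157.5 rows 3 per row dx dy dz [ 0.07   -0.0007 -0.0005]
```

View pics/tr.png

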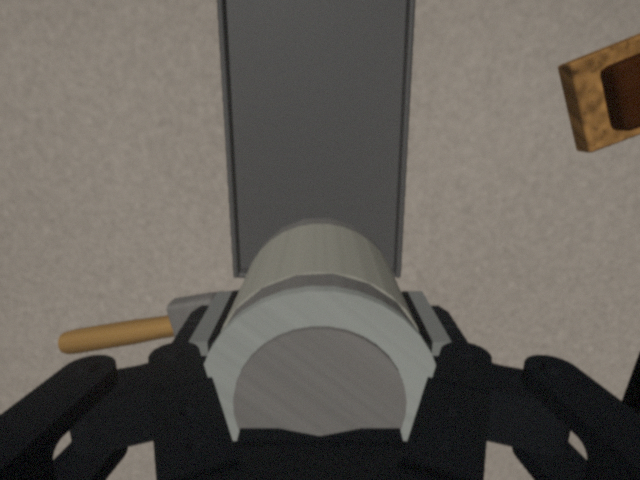

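View pics/s3.png

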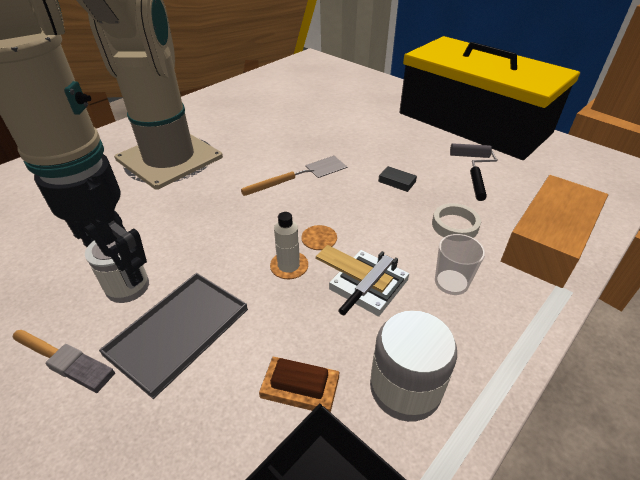

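In the wrist view the can is held in line with the tray: the tray's near edge spans (233..400, 276) and its centre column is about 317. The scene view confirms the can is held upright and the pad is empty at (320,237).

Run:
```python
from look import *
c,f,_=pickle.load(open('tr.pkl','rb'))
for p,z in (((235,277),18),((398,277),18),((219,0),18),((414,0),18)): print(p,np.round(atz(c,f,p,z),1))
```

```text
(235, 277) [ 442.4 -410.5   18. ]
(398, 277) [ 567.9 -394.9   18. ]
(219, 0) [ 418.5 -218.4   18. ]
(414, 0) [ 545.  -202.7   18. ]
```

>>> {"api": "servo_tool", "payload": {
  "rows": [
    {"dx":0.03,"dy":0.001,"dz":-0.002,"wx":0,"wy":0,"wz":0,"fingers":0.8},
    {"dx":0.055,"dy":0,"dz":-0.002,"wx":0,"wy":0,"wz":0,"fingers":0.8},
    {"dx":0.055,"dy":0,"dz":0,"wx":0,"wy":0,"wz":0,"fingers":0.8},
    {"dx":0.04,"dy":0,"dz":0,"wx":0,"wy":0,"wz":0,"fingers":0.8},
    {"dx":0.02,"dy":0,"dz":0,"wx":0,"wy":0,"wz":0,"fingers":0.8}
  ]
}}

```text
clock: 12.15
eef_pos: [498.9, -345.4, 34.9]
tool_rot: [2.206, 1.568, 2.335]
force: [-0.8, 0.5, -3.3]
width: 55.7
```

>>> {"api": "servo_tool", "payload": {
  "rows": [
    {"dx":0.006,"dy":0,"dz":0,"wx":0,"wy":0,"wz":0,"fingers":0.8},
    {"dx":0.004,"dy":0,"dz":0,"wx":0,"wy":0,"wz":0,"fingers":0.8},
    {"dx":0.002,"dy":0,"dz":0,"wx":0,"wy":0,"wz":0,"fingers":0.8},
    {"dx":0,"dy":0,"dz":0,"wx":0,"wy":0,"wz":0,"fingers":0.8}
  ]
}}

```text
clock: 12.65
eef_pos: [499.4, -347.6, 28.0]
tool_rot: [-0.731, 1.57, -0.604]
force: [-0.1, 0.3, -3.0]
width: 56.2
```

Run:
```python
from h import *
info()
```

```text
t 12.65 tcp [ 499.4 -347.6   28. ] x [ 0.001 -0.001 -1.   ] z [0.992 0.127 0.001] jawhead 7.28 w 56.2 F [-0.1  0.3 -3. ] q [ 0.77  0.86 -0.33  1.77  0.47  0.59  0.27]
```

Not touching yet (the can's weight still shows). I'll lower it a little more, then release.

>>> {"api": "servo_tool", "payload": {
  "rows": [
    {"dx":0.0015,"dy":0,"dz":0,"wx":0,"wy":0,"wz":0,"fingers":0.8},
    {"dx":0.001,"dy":0,"dz":0,"wx":0,"wy":0,"wz":0,"fingers":0.8},
    {"dx":0,"dy":0,"dz":0,"wx":0,"wy":0,"wz":0,"fingers":0.8}
  ]
}}

```text
clock: 13.02
eef_pos: [499.5, -347.7, 27.1]
tool_rot: [-1.102, 1.569, -0.976]
force: [-1.4, 1.6, 7.7]
width: 56.0
```

>>> {"api": "servo_tool", "payload": {
  "rows": [
    {"dx":0,"dy":0,"dz":0,"wx":0,"wy":0,"wz":0,"fingers":0.3},
    {"dx":0,"dy":0,"dz":0,"wx":0,"wy":0,"wz":0,"fingers":0.15},
    {"dx":0,"dy":0,"dz":0,"wx":0,"wy":0,"wz":0,"fingers":0.1},
    {"dx":0,"dy":0,"dz":0,"wx":0,"wy":0,"wz":0,"fingers":0.1},
    {"dx":0,"dy":0,"dz":0,"wx":0,"wy":0,"wz":0,"fingers":0.1}
  ]
}}

```text
clock: 13.65
eef_pos: [499.1, -347.3, 25.3]
tool_rot: [1.893, 1.571, 2.02]
force: [0.3, 0.5, -0.6]
width: 77.3
```

>>> {"api": "servo_tool", "payload": {
  "rows": [
    {"dx":-0.02,"dy":0,"dz":0,"wx":0,"wy":0,"wz":0,"fingers":0.1},
    {"dx":-0.05,"dy":0,"dz":0,"wx":0,"wy":0,"wz":0,"fingers":0.1},
    {"dx":-0.065,"dy":0,"dz":0,"wx":0,"wy":0,"wz":0,"fingers":0.1},
    {"dx":-0.065,"dy":0,"dz":0,"wx":0,"wy":0,"wz":0,"fingers":0.1},
    {"dx":-0.03,"dy":0,"dz":0,"wx":0,"wy":0,"wz":0,"fingers":0.1}
  ]
}}

```text
clock: 14.28
eef_pos: [500.5, -347.8, 202.3]
tool_rot: [-0.678, 1.565, -0.551]
force: [-0.3, 0.4, 0.2]
width: 76.8
```

Run:
```python
from h import *
info();shot('wrist','w4.png')
go([518.8,-57,202],6)
```

```text
t 14.28 tcp [ 500.5 -347.8  202.3] x [ 0.005 -0.003 -1.   ] z [0.992 0.127 0.004] jawhead 7.29 w 76.8 F [-0.3  0.4  0.2] q [ 0.84  0.63 -0.46  1.66  0.34  0.92  0.38]
to [518.8 -57.  202. ] L 291.9 rows 6 per row dx dy dz [0.0002 0.0637 0.012 ]
```

View pics/w4.png

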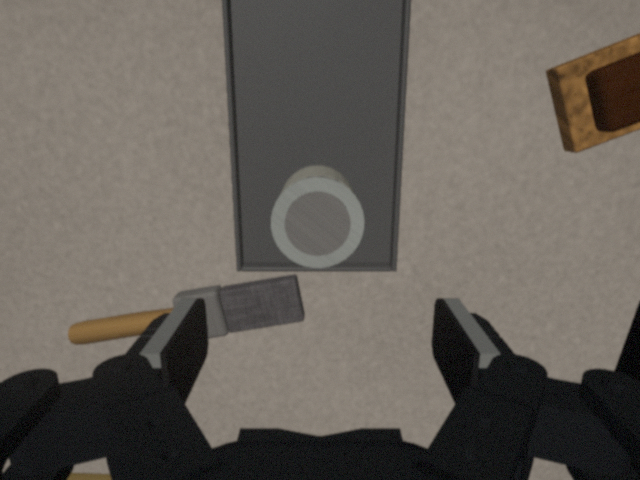

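The can stands upright in the tray at (318,215). Next is the bottle.

>>> {"api": "servo_tool", "payload": {
  "rows": [
    {"dx":0,"dy":0.04,"dz":0.008,"wx":0,"wy":0,"wz":0,"fingers":0.1},
    {"dx":0,"dy":0.075,"dz":0.014,"wx":0,"wy":0,"wz":0,"fingers":0.1},
    {"dx":0,"dy":0.08,"dz":0.015,"wx":0,"wy":0,"wz":0,"fingers":0.1},
    {"dx":0,"dy":0.075,"dz":0.014,"wx":0,"wy":0,"wz":0,"fingers":0.1},
    {"dx":0,"dy":0.06,"dz":0.011,"wx":0,"wy":0,"wz":0,"fingers":0.1}
  ]
}}

```text
clock: 14.95
eef_pos: [513.7, -93.2, 198.6]
tool_rot: [0.294, 1.57, 0.423]
force: [-0.6, -0.0, -0.3]
width: 76.7
```

>>> {"api": "servo_tool", "payload": {
  "rows": [
    {"dx":0,"dy":0.04,"dz":0.008,"wx":0,"wy":0,"wz":0,"fingers":0.1},
    {"dx":0,"dy":0.012,"dz":0.002,"wx":0,"wy":0,"wz":0,"fingers":0.1},
    {"dx":0,"dy":0,"dz":0,"wx":0,"wy":0,"wz":0,"fingers":0.1},
    {"dx":0,"dy":0,"dz":0,"wx":0,"wy":0,"wz":0,"fingers":0.1}
  ]
}}

```text
clock: 15.45
eef_pos: [516.1, -58.3, 197.9]
tool_rot: [-2.017, 1.57, -1.892]
force: [-0.1, 0.3, 0.8]
width: 77.1
```

Run:
```python
from h import *
info();c,f=K('wrist');shot('wrist','w5.png');go([518.8,-57,62],4)
print('expected cap',proj(c,f,[518.8,-57,128]),'pad a',proj(c,f,[508,42,3]))
```

```text
t 15.45 tcp [516.1 -58.3 197.9] x [-0.    -0.001 -1.   ] z [ 0.992  0.124 -0.   ] jawhead 7.13 w 77.1 F [-0.1  0.3  0.8] q [ 0.37  0.52 -0.46  1.91  0.32  0.79 -0.14]
to [518.8 -57.   62. ] L 135.8 rows 4 per row dx dy dz [0.0453 0.0003 0.0009]
expected cap [325.63629619 248.57060196] pad a [325.90124492  68.34614138]
```

View pics/w5.png

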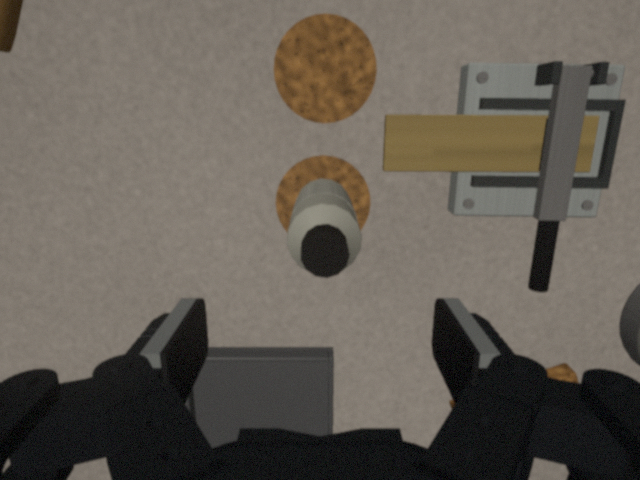

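Cap seen at (325,250) against a predicted (326,249), and pad_a at (325,68) against (326,68). The measurements agree.

>>> {"api": "servo_tool", "payload": {
  "rows": [
    {"dx":0.04,"dy":0,"dz":0.002,"wx":0,"wy":0,"wz":0,"fingers":0.1},
    {"dx":0.06,"dy":0,"dz":0.002,"wx":0,"wy":0,"wz":0,"fingers":0.1},
    {"dx":0.05,"dy":0,"dz":0,"wx":0,"wy":0,"wz":0,"fingers":0.1},
    {"dx":0.031,"dy":0,"dz":0,"wx":0,"wy":0,"wz":0,"fingers":0.1},
    {"dx":0,"dy":0,"dz":0,"wx":0,"wy":0,"wz":0,"fingers":0.1}
  ]
}}

```text
clock: 16.12
eef_pos: [517.9, -57.1, 60.7]
tool_rot: [3.098, 1.567, -3.06]
force: [-0.6, -0.2, 0.3]
width: 76.8
```

>>> {"api": "servo_tool", "payload": {
  "rows": [
    {"dx":0,"dy":0,"dz":0,"wx":0,"wy":0,"wz":0,"fingers":0.2},
    {"dx":0,"dy":0,"dz":0,"wx":0,"wy":0,"wz":0,"fingers":0.35},
    {"dx":0,"dy":0,"dz":0,"wx":0,"wy":0,"wz":0,"fingers":0.45},
    {"dx":0,"dy":0,"dz":0,"wx":0,"wy":0,"wz":0,"fingers":0.6},
    {"dx":0,"dy":0,"dz":0,"wx":0,"wy":0,"wz":0,"fingers":0.8}
  ]
}}

```text
clock: 16.75
eef_pos: [519.5, -56.2, 63.2]
tool_rot: [-0.759, 1.57, -0.632]
force: [-1.9, -1.3, 6.6]
width: 42.3
```

>>> {"api": "servo_tool", "payload": {
  "rows": [
    {"dx":0,"dy":0,"dz":0,"wx":0,"wy":0,"wz":0,"fingers":0.85},
    {"dx":0,"dy":0,"dz":0,"wx":0,"wy":0,"wz":0,"fingers":0.85},
    {"dx":0,"dy":0,"dz":0,"wx":0,"wy":0,"wz":0,"fingers":0.85}
  ]
}}

```text
clock: 17.12
eef_pos: [519.5, -56.1, 63.3]
tool_rot: [-0.777, 1.57, -0.65]
force: [-1.8, -0.5, 5.8]
width: 42.5
```

Run:
```python
from h import *
info();shot('scene','s6.png')
```

```text
t 17.12 tcp [519.5 -56.1  63.3] x [ 0.001 -0.001 -1.   ] z [0.992 0.127 0.001] jawhead 7.28 w 42.5 F [-1.8 -0.5  5.8] q [ 0.27  0.73 -0.33  2.    0.47  0.49 -0.28]
```

View pics/s6.png

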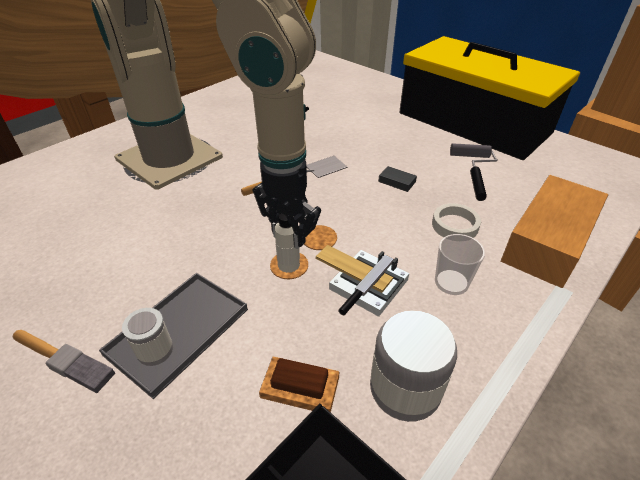

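The scene view shows the bottle gripped upright on its pad at (288,250), and the can standing in the tray at (148,335).

>>> {"api": "servo_tool", "payload": {
  "rows": [
    {"dx":-0.015,"dy":0,"dz":0,"wx":0,"wy":0,"wz":0,"fingers":0.85},
    {"dx":-0.035,"dy":0,"dz":0,"wx":0,"wy":0,"wz":0,"fingers":0.85},
    {"dx":-0.04,"dy":-0.02,"dz":-0.005,"wx":0,"wy":0,"wz":0,"fingers":0.85},
    {"dx":-0.02,"dy":-0.045,"dz":-0.011,"wx":0,"wy":0,"wz":0,"fingers":0.85},
    {"dx":0,"dy":-0.055,"dz":-0.013,"wx":0,"wy":0,"wz":0,"fingers":0.85}
  ]
}}

```text
clock: 17.8
eef_pos: [510.3, -148.2, 146.8]
tool_rot: [-0.241, 1.567, -0.112]
force: [0.8, -1.1, -1.8]
width: 42.9
```

>>> {"api": "servo_tool", "payload": {
  "rows": [
    {"dx":0,"dy":-0.055,"dz":-0.013,"wx":0,"wy":0,"wz":0,"fingers":0.85},
    {"dx":0,"dy":-0.045,"dz":-0.011,"wx":0,"wy":0,"wz":0,"fingers":0.85},
    {"dx":0,"dy":-0.025,"dz":-0.006,"wx":0,"wy":0,"wz":0,"fingers":0.85},
    {"dx":0,"dy":-0.01,"dz":-0.002,"wx":0,"wy":0,"wz":0,"fingers":0.85},
    {"dx":0,"dy":0,"dz":0,"wx":0,"wy":0,"wz":0,"fingers":0.85}
  ]
}}

```text
clock: 18.42
eef_pos: [498.4, -250.5, 144.8]
tool_rot: [1.107, 1.57, 1.235]
force: [0.5, 0.1, -1.3]
width: 42.5
```

Run:
```python
from h import *
info();go([486,-249,65],1)
```

```text
t 18.43 tcp [ 498.4 -250.5  144.8] x [ 0.     0.001 -1.   ] z [0.992 0.128 0.   ] jawhead 7.33 w 42.5 F [ 0.5  0.1 -1.3] q [ 0.71  0.65 -0.45  1.85  0.4   0.73  0.16]
to [ 486 -249   65] L 80.8 rows 1 per row dx dy dz [ 0.1064  0.0041 -0.0162]
```

>>> {"api": "servo_tool", "payload": {
  "rows": [
    {"dx":0.015,"dy":0.002,"dz":-0.008,"wx":0,"wy":0,"wz":0,"fingers":0.85},
    {"dx":0.035,"dy":0.002,"dz":-0.008,"wx":0,"wy":0,"wz":0,"fingers":0.85},
    {"dx":0.03,"dy":0,"dz":0,"wx":0,"wy":0,"wz":0,"fingers":0.85},
    {"dx":0.015,"dy":0,"dz":0,"wx":0,"wy":0,"wz":0,"fingers":0.85},
    {"dx":0.006,"dy":0,"dz":0,"wx":0,"wy":0,"wz":0,"fingers":0.85}
  ]
}}

```text
clock: 19.05
eef_pos: [485.7, -249.0, 68.2]
tool_rot: [2.29, 1.57, 2.418]
force: [0.3, 0.2, -1.6]
width: 42.6
```

>>> {"api": "servo_tool", "payload": {
  "rows": [
    {"dx":0.003,"dy":0,"dz":0,"wx":0,"wy":0,"wz":0,"fingers":0.85},
    {"dx":0.001,"dy":0,"dz":0,"wx":0,"wy":0,"wz":0,"fingers":0.85},
    {"dx":0,"dy":0,"dz":0,"wx":0,"wy":0,"wz":0,"fingers":0.85}
  ]
}}

```text
clock: 19.42
eef_pos: [486.2, -250.1, 66.4]
tool_rot: [-0.607, 1.57, -0.48]
force: [-0.1, 0.8, -2.0]
width: 42.7
```

Run:
```python
from h import *
info()
```

```text
t 19.43 tcp [ 486.2 -250.1   66.4] x [ 0.001 -0.    -1.   ] z [0.992 0.127 0.001] jawhead 7.28 w 42.7 F [-0.1  0.8 -2. ] q [ 0.66  0.75 -0.37  1.93  0.49  0.55  0.09]
```

>>> {"api": "servo_tool", "payload": {
  "rows": [
    {"dx":0.0025,"dy":0,"dz":0,"wx":0,"wy":0,"wz":0,"fingers":0.85},
    {"dx":0.001,"dy":0,"dz":0,"wx":0,"wy":0,"wz":0,"fingers":0.85},
    {"dx":0,"dy":0,"dz":0,"wx":0,"wy":0,"wz":0,"fingers":0.85}
  ]
}}

```text
clock: 19.8
eef_pos: [486.2, -250.2, 64.3]
tool_rot: [-0.982, 1.57, -0.855]
force: [-0.8, 1.5, 6.5]
width: 42.5
```

Run:
```python
from h import *
info()
```

```text
t 19.8 tcp [ 486.2 -250.2   64.3] x [ 0.001 -0.001 -1.   ] z [0.992 0.127 0.001] jawhead 7.28 w 42.5 F [-0.8  1.5  6.5] q [ 0.66  0.75 -0.36  1.93  0.49  0.54  0.09]
```

>>> {"api": "servo_tool", "payload": {
  "rows": [
    {"dx":0,"dy":0,"dz":0,"wx":0,"wy":0,"wz":0,"fingers":0.45},
    {"dx":0,"dy":0,"dz":0,"wx":0,"wy":0,"wz":0,"fingers":0.3},
    {"dx":0,"dy":0,"dz":0,"wx":0,"wy":0,"wz":0,"fingers":0.2},
    {"dx":0,"dy":0,"dz":0,"wx":0,"wy":0,"wz":0,"fingers":0.2},
    {"dx":0,"dy":0,"dz":0,"wx":0,"wy":0,"wz":0,"fingers":0.2}
  ]
}}

```text
clock: 20.42
eef_pos: [485.9, -249.9, 63.2]
tool_rot: [1.973, 1.571, 2.1]
force: [0.2, -0.0, 0.1]
width: 68.3
```

>>> {"api": "servo_tool", "payload": {
  "rows": [
    {"dx":-0.02,"dy":0,"dz":0,"wx":0,"wy":0,"wz":0,"fingers":0.2},
    {"dx":-0.05,"dy":0,"dz":0,"wx":0,"wy":0,"wz":0,"fingers":0.2},
    {"dx":-0.065,"dy":0,"dz":0,"wx":0,"wy":0,"wz":0,"fingers":0.2},
    {"dx":-0.05,"dy":0,"dz":0,"wx":0,"wy":0,"wz":0,"fingers":0.2},
    {"dx":-0.03,"dy":0,"dz":0,"wx":0,"wy":0,"wz":0,"fingers":0.2}
  ]
}}

```text
clock: 21.05
eef_pos: [486.7, -250.1, 227.8]
tool_rot: [-0.575, 1.567, -0.448]
force: [0.6, -0.5, -0.1]
width: 68.7
```

Run:
```python
from h import *
info();shot('wrist','w7.png')
go([600,-70,228],6)
```

```text
t 21.05 tcp [ 486.7 -250.1  227.8] x [ 0.003 -0.002 -1.   ] z [0.992 0.127 0.003] jawhead 7.29 w 68.7 F [ 0.6 -0.5 -0.1] q [ 0.77  0.52 -0.52  1.8   0.32  0.89  0.23]
to [600 -70 228] L 212.5 rows 6 per row dx dy dz [0.0005 0.0366 0.0298]
```

View pics/w7.png

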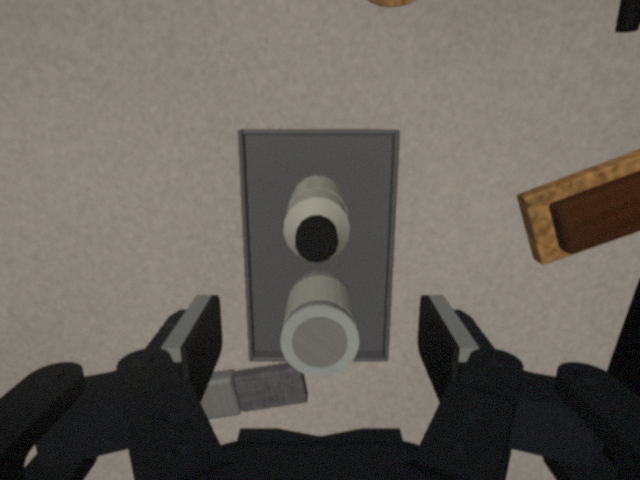

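Both containers stand upright in the tray, with the bottle cap at (317,238) and the can top at (320,340). Next, a view over the jig.

>>> {"api": "servo_tool", "payload": {
  "rows": [
    {"dx":0,"dy":0.03,"dz":0.025,"wx":0,"wy":0,"wz":0,"fingers":0.2},
    {"dx":0,"dy":0.06,"dz":0.048,"wx":0,"wy":0,"wz":0,"fingers":0.3},
    {"dx":0,"dy":0.06,"dz":0.048,"wx":0,"wy":0,"wz":0,"fingers":0.4},
    {"dx":0,"dy":0.05,"dz":0.04,"wx":0,"wy":0,"wz":0,"fingers":0.5},
    {"dx":0,"dy":0.02,"dz":0.018,"wx":0,"wy":0,"wz":0,"fingers":0.5}
  ]
}}

```text
clock: 21.72
eef_pos: [599.1, -65.4, 225.0]
tool_rot: [0.981, 1.569, 1.113]
force: [0.2, 0.4, -0.5]
width: 42.7
```

>>> {"api": "servo_tool", "payload": {
  "rows": [
    {"dx":0,"dy":0,"dz":0,"wx":0,"wy":0,"wz":0,"fingers":0.5},
    {"dx":0,"dy":0,"dz":0,"wx":0,"wy":0,"wz":0,"fingers":0.5}
  ]
}}

```text
clock: 21.98
eef_pos: [597.1, -71.8, 224.3]
tool_rot: [-2.36, 1.568, -2.236]
force: [-0.4, 0.3, -0.2]
width: 42.7
```

Run:
```python
from look import *
look('hov4',['jig','clamp_handle','coupon','pad_a'])
```

```text
t 21.98 tcp [597.1 -71.8 224.3] x [-0.001 -0.002 -1.   ] z [ 0.992  0.124 -0.002] jawhead 7.14 w 42.7 F [-0.4  0.3 -0.2] q [ 0.38  0.61 -0.5   1.66  0.34  0.97 -0.11]
jig [] [(0.58, [425.5, 137.4, 151.3, 219.5])]
clamp_handle [(0.97, [427.5, 219.8])] [(0.75, [441.9, 143.2, 41.5, 219.0]), (0.66, [224.1, 47.3, 95.0, 94.6])]
coupon [(0.83, [375.7, 106.8])] [(0.8, [377.5, 108.7, 201.7, 59.8])]
pad_a [(0.88, [225.9, 40.3]), (0.79, [229.6, 168.8]), (0.3, [417.9, 110.2])] [(0.85, [230.4, 168.9, 92.5, 89.3]), (0.67, [224.6, 46.5, 89.8, 93.1]), (0.67, [155.2, 413.1, 48.2, 132.2])]
```

View pics/hov4.png

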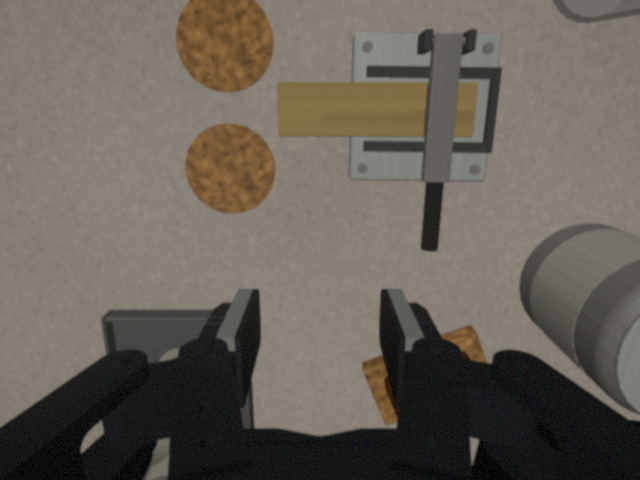

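Run:
```python
from look import *
c4,f4,o4=pickle.load(open('hov4.pkl','rb'));c1,f1,o1=pickle.load(open('hov1.pkl','rb'))
for p in ((434,184),(429.5,247),(427.5,219.8),(431,221)): print(p,np.round(atz(c4,f4,p,35),1))
print('h1',[np.round(atz(c1,f1,p,35),1) for p in ((454.5,250),(450.5,299),(450.6,278.3))])
for a,b in (((434,184),(454.5,250)),((427.5,219.8),(450.6,278.3)),((277.5,83),(333,172)),((277.5,137),(333,212.5))):
    X,r=tri([ray(c4,f4,a),ray(c1,f1,b)]);print(np.round(X,1),np.round(r,1))
print('pads',np.round(atz(c4,f4,(224.5,42),3),1),np.round(atz(c4,f4,(230.4,168.5),3),1))
print('strip front',[np.round(atz(c4,f4,p,28),1) for p in ((277.5,82.5),(278.5,137))],'rear',[np.round(atz(c4,f4,p,28),1) for p in ((478,84),(475,137))])
print('jig top corners',[np.round(atz(c4,f4,p,20),1) for p in ((354,34),(500,34.5),(349.5,180.5),(485,180))])
def rect(o,c,f,l,z):
    m=np.array(o[l][1][0]['region']).astype(np.uint8);cn,_=cv2.findContours(m,cv2.RETR_EXTERNAL,cv2.CHAIN_APPROX_NONE)
    k=max(cn,key=cv2.contourArea)[:,0,:].astype(float);W=np.array([atz(c,f,p,z)[:2] for p in k],np.float32);print(l,cv2.minAreaRect(W))
rect(o4,c4,f4,'coupon',28);rect(o4,c4,f4,'jig',20)
```

```text
(434, 184) [683.  -45.6  35. ]
(429.5, 247) [689.4 -96.6  35. ]
(427.5, 219.8) [683.5 -74.4  35. ]
(431, 221) [686.4 -75.1  35. ]
h1 [array([683.1, -45.6,  35. ]), array([690.3, -98.1,  35. ]), array([685.6, -75.7,  35. ])]
[682.8 -45.5  35.6] [0. 0.]
[680.1 -71.3  48.4] [0.5 0.5]
[553.2  14.   20.9] [0.2 0.2]
[558.1 -25.3  26.8] [0.3 0.3]
pads [507.5  40.2   3. ] [518.6 -57.9   3. ]
strip front [array([554.1,  14.2,  28. ]), array([558.7, -25.3,  28. ])] rear [array([702.9,  31.6,  28. ]), array([709.3,  -6.6,  28. ])]
jig top corners [array([606.4,  55.5,  20. ]), array([714.1,  68.5,  20. ]), array([618.6, -53.1,  20. ]), array([727.7, -39.2,  20. ])]
coupon ((611.324951171875, 1.770456314086914), (113.17852783203125, 40.83549880981445), 7.075787544250488)
jig ((670.7862548828125, -20.11071014404297), (113.91960144042969, 172.70223999023438), 6.3121256828308105)
```

Run:
```python
from h import *
info()
c,f=K('top')
print('tub base',[np.round(atz(c,f,p,0),0) for p in ((380,134),(352,115),(413,105))],'top rim@120',[np.round(atz(c,f,p,120),0) for p in ((355,75),(419,75),(387,100))])
go([686.7,-74.5,110],4);go([686.7,-74.5,16],4)
```

```text
t 22.43 tcp [598.  -69.6 224.6] x [-0. -0. -1.] z [ 0.992  0.126 -0.   ] jawhead 7.26 w 42.6 F [-0.7  0.1  0.1] q [ 0.38  0.61 -0.5   1.66  0.34  0.97 -0.11]
tub base [array([ 792., -121.,    0.]), array([833., -70.,   0.]), array([ 850., -188.,    0.])] top rim@120 [array([841., -67., 120.]), array([ 837., -173.,  120.]), array([ 794., -117.,  120.])]
to [686.7 -74.5 110. ] L 145.0 rows 4 per row dx dy dz [ 0.0382 -0.0054  0.0291]
to [686.7 -74.5  16. ] L 226.7 rows 4 per row dx dy dz [ 0.0695 -0.0054  0.0291]
```

The tub's front face is at x ≈ 790, so it's clear of the gripper. Approaching the handle.

>>> {"api": "servo_tool", "payload": {
  "rows": [
    {"dx":0.02,"dy":-0.003,"dz":0.02,"wx":0,"wy":0,"wz":0,"fingers":0.5},
    {"dx":0.045,"dy":-0.006,"dz":0.036,"wx":0,"wy":0,"wz":0,"fingers":0.5},
    {"dx":0.045,"dy":-0.006,"dz":0.036,"wx":0,"wy":0,"wz":0,"fingers":0.5},
    {"dx":0.043,"dy":-0.006,"dz":0.025,"wx":0,"wy":0,"wz":0,"fingers":0.5},
    {"dx":0,"dy":0,"dz":0,"wx":0,"wy":0,"wz":0,"fingers":0.5}
  ]
}}

```text
clock: 23.05
eef_pos: [686.2, -73.6, 105.2]
tool_rot: [2.922, 1.565, 3.049]
force: [-0.7, 0.8, 0.6]
width: 42.5
```

Run:
```python
from h import *
info();c,f=K('wrist');shot('wrist','w8.png');print(proj(c,f,[686.7,-74.5,35]));go([686.7,-74.5,16],4)
```

```text
t 23.05 tcp [686.2 -73.6 105.2] x [-0.006  0.001 -1.   ] z [ 0.992  0.127 -0.006] jawhead 7.29 w 42.5 F [-0.7  0.8  0.6] q [ 0.3   0.86 -0.44  1.48  0.42  0.9  -0.14]
[321.83818329 252.15721821]
to [686.7 -74.5  16. ] L 91.4 rows 4 per row dx dy dz [ 0.0305 -0.0004  0.0001]
```

View pics/w8.png

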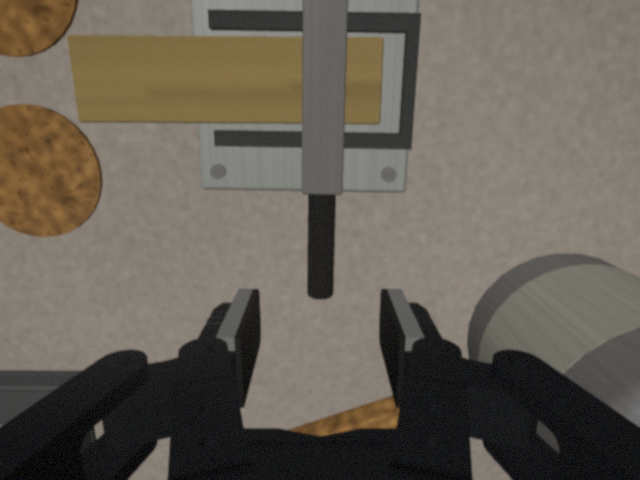

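The handle is at column 321, midway between the fingers, and its grip point is at about (321,253) as predicted. Descending and gripping.

>>> {"api": "servo_tool", "payload": {
  "rows": [
    {"dx":0.025,"dy":0,"dz":0,"wx":0,"wy":0,"wz":0,"fingers":0.5},
    {"dx":0.045,"dy":0,"dz":0,"wx":0,"wy":0,"wz":0,"fingers":0.5},
    {"dx":0.035,"dy":-0.001,"dz":0,"wx":0,"wy":0,"wz":0,"fingers":0.5},
    {"dx":0.014,"dy":0,"dz":0,"wx":0,"wy":0,"wz":0,"fingers":0.5},
    {"dx":0,"dy":0,"dz":0,"wx":0,"wy":0,"wz":0,"fingers":0.6}
  ]
}}

```text
clock: 23.72
eef_pos: [687.0, -74.5, 20.5]
tool_rot: [2.923, 1.57, 3.05]
force: [-0.6, -0.1, 0.3]
width: 33.9
```

>>> {"api": "servo_tool", "payload": {
  "rows": [
    {"dx":0,"dy":0,"dz":0,"wx":0,"wy":0,"wz":0,"fingers":0.7},
    {"dx":0,"dy":0,"dz":0,"wx":0,"wy":0,"wz":0,"fingers":0.85},
    {"dx":0,"dy":0,"dz":0,"wx":0,"wy":0,"wz":0,"fingers":1},
    {"dx":0,"dy":0,"dz":0,"wx":0,"wy":0,"wz":0,"fingers":1},
    {"dx":0,"dy":0,"dz":0,"wx":0,"wy":0,"wz":0,"fingers":1}
  ]
}}

```text
clock: 24.35
eef_pos: [686.6, -74.7, 22.0]
tool_rot: [-2.786, 1.57, -2.66]
force: [-3.9, 0.5, 5.6]
width: 11.9
```

Run:
```python
from h import *
info()
p,R,s=pose()
a=np.radians(7.2);yj=np.array([-np.sin(a),np.cos(a),0])
# incremental arc moves, handle from th0=0 in steps, grasp point = hinge arc; TCP translated only
r=132
ths=np.concatenate([[0],np.linspace(0,1.12,16)[1:]])
pos=[ -r*np.cos(t)*yj+np.array([0,0,r*np.sin(t)]) for t in ths]
for i in range(1,len(pos)): print(i,round(ths[i],2),np.round(R.T@(pos[i]-pos[i-1])/750,4))
```

```text
t 24.35 tcp [686.6 -74.7  22. ] x [-0.001 -0.001 -1.   ] z [ 0.992  0.126 -0.001] jawhead 7.23 w 11.9 F [-3.9  0.5  5.6] q [ 0.28  0.96 -0.39  1.52  0.47  0.76 -0.18]
1 0.07 [-0.0131  0.0005 -0.    ]
2 0.15 [-0.0131  0.0015 -0.    ]
3 0.22 [-0.0129  0.0024 -0.    ]
4 0.3 [-0.0127  0.0034 -0.    ]
5 0.37 [-0.0124  0.0043 -0.    ]
6 0.45 [-0.012   0.0052 -0.    ]
7 0.52 [-0.0116  0.0061 -0.    ]
8 0.6 [-0.0111  0.007  -0.    ]
9 0.67 [-0.0106  0.0078 -0.    ]
10 0.75 [-0.01    0.0086 -0.    ]
11 0.82 [-0.0093  0.0093 -0.    ]
12 0.9 [-0.0086  0.0099 -0.    ]
13 0.97 [-0.0078  0.0106 -0.    ]
14 1.05 [-0.007   0.0111 -0.    ]
15 1.12 [-0.0062  0.0116 -0.    ]
```

>>> {"api": "servo_tool", "payload": {
  "rows": [
    {"dx":-0.013,"dy":0.0005,"dz":0,"wx":0,"wy":0,"wz":0,"fingers":1},
    {"dx":-0.013,"dy":0.0015,"dz":0,"wx":0,"wy":0,"wz":0,"fingers":1},
    {"dx":-0.013,"dy":0.0025,"dz":0,"wx":0,"wy":0,"wz":0,"fingers":1},
    {"dx":-0.0127,"dy":0.0034,"dz":0,"wx":0,"wy":0,"wz":0,"fingers":1},
    {"dx":-0.0124,"dy":0.0043,"dz":0,"wx":0,"wy":0,"wz":0,"fingers":1}
  ]
}}

```text
clock: 24.98
eef_pos: [685.0, -61.1, 68.6]
tool_rot: [1.83, 1.565, 1.959]
force: [-0.8, 7.3, -8.7]
width: 11.4
```

Run:
```python
from h import *
info();shot('wrist','w9.png')
```

```text
t 24.98 tcp [685.  -61.1  68.6] x [-0.002  0.005 -1.   ] z [ 0.992  0.129 -0.001] jawhead 7.38 w 11.4 F [-0.8  7.3 -8.7] q [ 0.28  0.9  -0.42  1.51  0.44  0.83 -0.17]
```

View pics/w9.png

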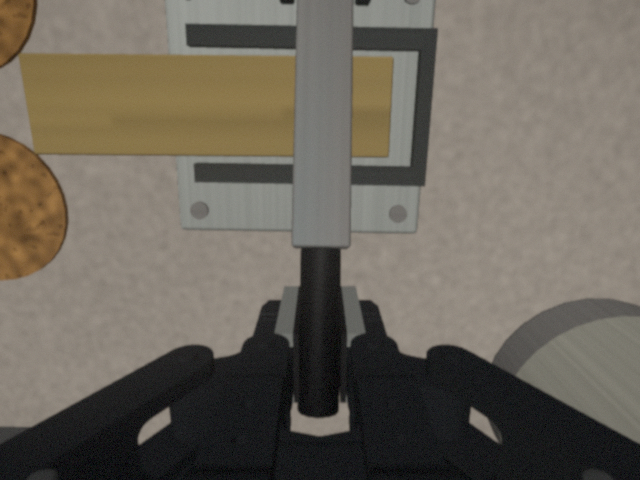

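The bar is lifting: the handle sits between the fingers at (321,320) with its tip at (318,410). Continuing along the arc.

>>> {"api": "servo_tool", "payload": {
  "rows": [
    {"dx":-0.012,"dy":0.0052,"dz":0,"wx":0,"wy":0,"wz":0,"fingers":1},
    {"dx":-0.0116,"dy":0.0061,"dz":0,"wx":0,"wy":0,"wz":0,"fingers":1},
    {"dx":-0.011,"dy":0.007,"dz":0,"wx":0,"wy":0,"wz":0,"fingers":1},
    {"dx":-0.0106,"dy":0.0078,"dz":0,"wx":0,"wy":0,"wz":0,"fingers":1},
    {"dx":-0.01,"dy":0.0086,"dz":0,"wx":0,"wy":0,"wz":0,"fingers":1}
  ]
}}

```text
clock: 25.65
eef_pos: [681.8, -33.7, 109.1]
tool_rot: [1.69, 1.563, 1.82]
force: [0.3, 9.6, -15.7]
width: 11.2
```

>>> {"api": "servo_tool", "payload": {
  "rows": [
    {"dx":-0.0093,"dy":0.0093,"dz":0,"wx":0,"wy":0,"wz":0,"fingers":1},
    {"dx":-0.0086,"dy":0.01,"dz":0,"wx":0,"wy":0,"wz":0,"fingers":1},
    {"dx":-0.0078,"dy":0.0106,"dz":0,"wx":0,"wy":0,"wz":0,"fingers":1},
    {"dx":-0.007,"dy":0.011,"dz":0,"wx":0,"wy":0,"wz":0,"fingers":1},
    {"dx":-0.005,"dy":0.009,"dz":0,"wx":0,"wy":0,"wz":0,"fingers":1}
  ]
}}

```text
clock: 26.28
eef_pos: [677.5, 3.3, 136.3]
tool_rot: [1.579, 1.564, 1.71]
force: [4.9, 8.1, -21.7]
width: 7.6
```

Run:
```python
from h import *
info();shot('scene','s10.png');shot('wrist','w10.png')
```

```text
t 26.27 tcp [677.5   3.3 136.3] x [-0.001  0.007 -1.   ] z [ 0.991  0.131 -0.   ] jawhead 7.51 w 7.6 F [  4.9   8.1 -21.7] q [ 0.2   0.81 -0.45  1.51  0.4   0.92 -0.23]
```

View pics/s10.png

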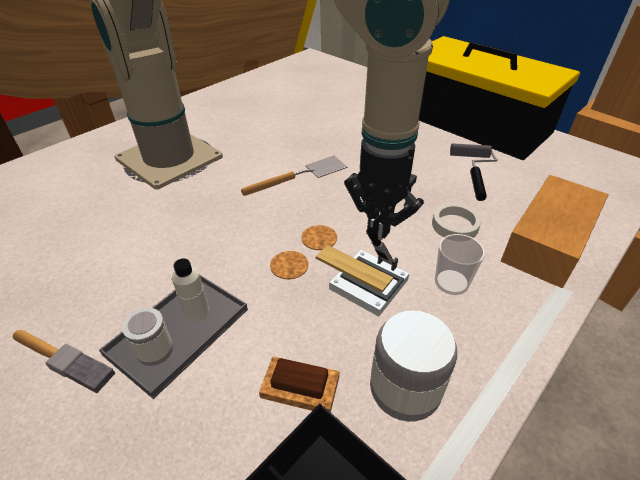

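View pics/w10.png

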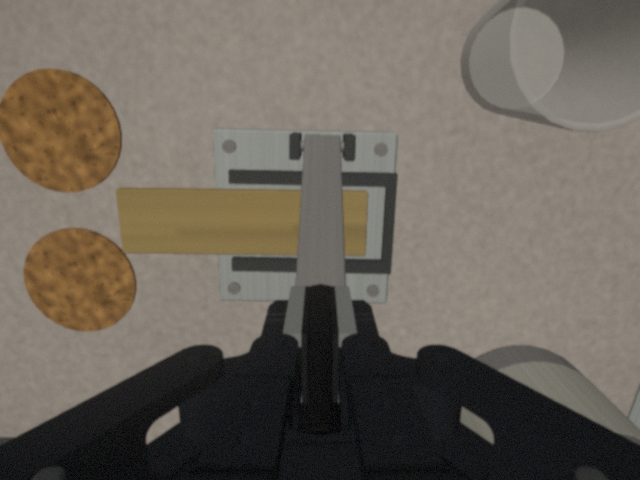

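The bar is well up, but the width has dropped to 7.6 mm, so the handle is slipping towards the fingertips. I'll open, lower a little and look.

>>> {"api": "servo_tool", "payload": {
  "rows": [
    {"dx":0,"dy":0,"dz":0,"wx":0,"wy":0,"wz":0,"fingers":0.7},
    {"dx":0,"dy":0,"dz":0,"wx":0,"wy":0,"wz":0,"fingers":0.6},
    {"dx":0,"dy":0,"dz":0,"wx":0,"wy":0,"wz":0,"fingers":0.6},
    {"dx":0.006,"dy":0,"dz":0,"wx":0,"wy":0,"wz":0,"fingers":0.6},
    {"dx":0,"dy":0,"dz":0,"wx":0,"wy":0,"wz":0,"fingers":0.6}
  ]
}}

```text
clock: 27.0
eef_pos: [677.7, -2.9, 133.4]
tool_rot: [-2.854, 1.57, -2.727]
force: [-0.1, -1.2, 0.2]
width: 33.8
```

Run:
```python
from h import *
info();shot('scene','s11.png');shot('wrist','w11.png')
c,f=K('wrist')
a=np.radians(7.2);yj=np.array([-np.sin(a),np.cos(a),0]);H=np.array([670.2,56.5,35.])
for th in (.7,.8,.9,1.0,1.1):
    d=-np.cos(th)*yj+np.array([0,0,np.sin(th)])
    print(th,'pt',np.round(H+132*d,1),'base,pt,tip px',[np.round(proj(c,f,H+r*d)).tolist() for r in (100,132,155)])
im=cv2.imread('pics/s11.png');cv2.imwrite('pics/s11z.png',cv2.resize(im[170:320,310:470],None,fx=4,fy=4,interpolation=cv2.INTER_CUBIC))
```

```text
t 27.0 tcp [677.7  -2.9 133.4] x [-0.001 -0.    -1.   ] z [ 0.992  0.127 -0.001] jawhead 7.27 w 33.8 F [-0.1 -1.2  0.2] q [ 0.21  0.81 -0.44  1.51  0.4   0.91 -0.24]
0.7 pt [682.9 -43.7 120. ] base,pt,tip px [[320.0, 310.0], [320.0, 385.0], [320.0, 445.0]]
0.8 pt [681.7 -34.7 129.7] base,pt,tip px [[320.0, 303.0], [320.0, 380.0], [320.0, 445.0]]
0.9 pt [680.5 -24.9 138.4] base,pt,tip px [[320.0, 293.0], [320.0, 371.0], [320.0, 438.0]]
1.0 pt [679.1 -14.3 146.1] base,pt,tip px [[320.0, 280.0], [320.0, 356.0], [320.0, 426.0]]
1.1 pt [677.7  -2.9 152.6] base,pt,tip px [[320.0, 264.0], [320.0, 336.0], [320.0, 405.0]]
```

View pics/w11.png

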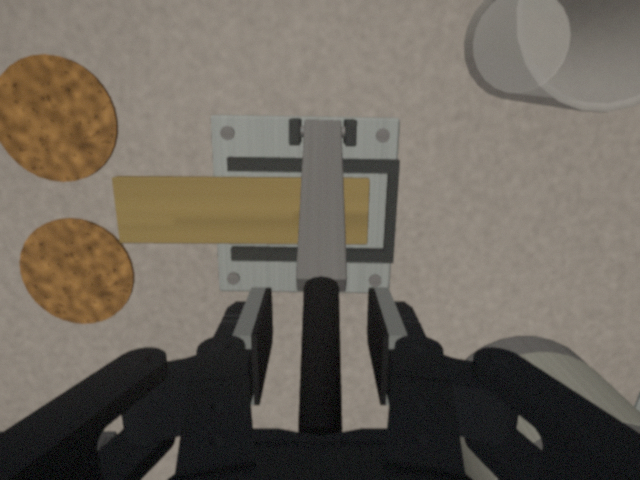

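View pics/s11z.png

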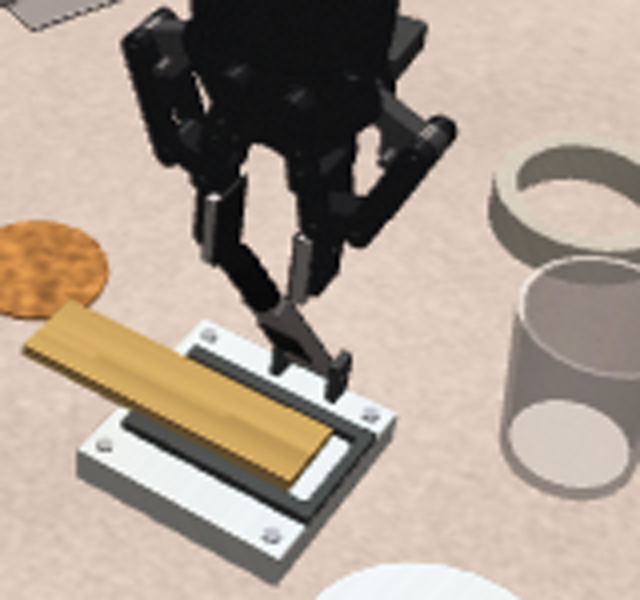

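The wrist view shows the bar released and staying at about 0.98 rad, with the handle base at (320,280) and its tip at (320,430). I'll regrip 11 mm further back and go to about 1.1 rad for margin.

>>> {"api": "servo_tool", "payload": {
  "rows": [
    {"dx":0.003,"dy":-0.008,"dz":0,"wx":0,"wy":0,"wz":0,"fingers":0.6},
    {"dx":0.003,"dy":-0.007,"dz":0,"wx":0,"wy":0,"wz":0,"fingers":0.6},
    {"dx":0,"dy":0,"dz":0,"wx":0,"wy":0,"wz":0,"fingers":0.8},
    {"dx":0,"dy":0,"dz":0,"wx":0,"wy":0,"wz":0,"fingers":1},
    {"dx":0,"dy":0,"dz":0,"wx":0,"wy":0,"wz":0,"fingers":1}
  ]
}}

```text
clock: 27.72
eef_pos: [679.7, -14.4, 129.3]
tool_rot: [-1.15, 1.57, -1.024]
force: [0.7, -2.2, -1.2]
width: 12.3
```

>>> {"api": "servo_tool", "payload": {
  "rows": [
    {"dx":0,"dy":0,"dz":0,"wx":0,"wy":0,"wz":0,"fingers":1},
    {"dx":-0.006,"dy":0.009,"dz":0,"wx":0,"wy":0,"wz":0,"fingers":1},
    {"dx":-0.005,"dy":0.009,"dz":0,"wx":0,"wy":0,"wz":0,"fingers":1},
    {"dx":-0.003,"dy":0.007,"dz":0,"wx":0,"wy":0,"wz":0,"fingers":1},
    {"dx":0,"dy":0,"dz":0,"wx":0,"wy":0,"wz":0,"fingers":1}
  ]
}}

```text
clock: 28.35
eef_pos: [677.1, 7.8, 139.9]
tool_rot: [1.36, 1.568, 1.489]
force: [5.2, 4.4, -8.2]
width: 12.0
```

>>> {"api": "servo_tool", "payload": {
  "rows": [
    {"dx":0,"dy":0,"dz":0,"wx":0,"wy":0,"wz":0,"fingers":0.7},
    {"dx":0,"dy":0,"dz":0,"wx":0,"wy":0,"wz":0,"fingers":0.6},
    {"dx":0,"dy":0,"dz":0,"wx":0,"wy":0,"wz":0,"fingers":0.5},
    {"dx":0,"dy":0,"dz":0,"wx":0,"wy":0,"wz":0,"fingers":0.5}
  ]
}}

```text
clock: 28.85
eef_pos: [677.1, 4.7, 140.1]
tool_rot: [-1.283, 1.571, -1.156]
force: [0.3, 0.5, 0.1]
width: 42.7
```

Run:
```python
from h import *
info();shot('wrist','w12.png')
c,f=K('wrist')
a=np.radians(7.2);yj=np.array([-np.sin(a),np.cos(a),0]);H=np.array([670.2,56.5,35.])
for th in (.9,1.0,1.1,1.2):
    d=-np.cos(th)*yj+np.array([0,0,np.sin(th)])
    print(th,'pt',np.round(H+132*d,1),'base,pt,tip px',[np.round(proj(c,f,H+r*d)).tolist() for r in (100,132,155)])
```

```text
t 28.85 tcp [677.1   4.7 140.1] x [ 0. -0. -1.] z [0.992 0.126 0.   ] jawhead 7.27 w 42.7 F [0.3 0.5 0.1] q [ 0.2   0.8  -0.44  1.51  0.4   0.92 -0.24]
0.9 pt [680.5 -24.9 138.4] base,pt,tip px [[320.0, 303.0], [320.0, 378.0], [320.0, 443.0]]
1.0 pt [679.1 -14.3 146.1] base,pt,tip px [[320.0, 291.0], [320.0, 365.0], [320.0, 431.0]]
1.1 pt [677.7  -2.9 152.6] base,pt,tip px [[320.0, 276.0], [320.0, 346.0], [320.0, 412.0]]
1.2 pt [676.2   9.  158. ] base,pt,tip px [[320.0, 257.0], [320.0, 321.0], [320.0, 384.0]]
```

View pics/w12.png

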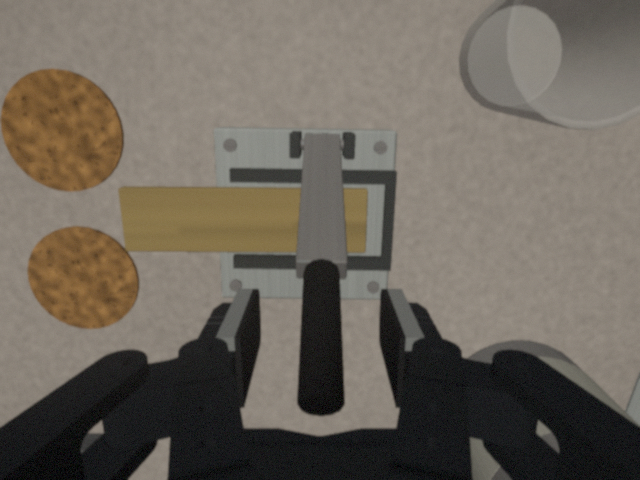

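The wrist view shows the bar left at about 1.13 rad (handle base (321,265), tip (321,408)), with the fingers open and clear on both sides. Retreating upwards.

>>> {"api": "servo_tool", "payload": {
  "rows": [
    {"dx":-0.03,"dy":0,"dz":0,"wx":0,"wy":0,"wz":0,"fingers":0.5},
    {"dx":-0.05,"dy":0,"dz":0,"wx":0,"wy":0,"wz":0,"fingers":0.5},
    {"dx":-0.05,"dy":0,"dz":0,"wx":0,"wy":0,"wz":0,"fingers":0.5},
    {"dx":-0.02,"dy":0,"dz":0,"wx":0,"wy":0,"wz":0,"fingers":0.5}
  ]
}}

```text
clock: 29.4
eef_pos: [678.1, 5.2, 254.8]
tool_rot: [-0.061, 1.567, 0.066]
force: [-0.6, 0.4, 0.1]
width: 42.6
```

Run:
```python
from h import *
info();gorot([562,-4,190],97.0,15,0.3)
```

```text
t 29.4 tcp [678.1   5.2 254.8] x [ 0.004  0.    -1.   ] z [0.992 0.127 0.004] jawhead 7.28 w 42.6 F [-0.6  0.4  0.1] q [ 0.22  0.69 -0.49  1.39  0.33  1.14 -0.19]
{"dx": 0.0057, "dy": 0.0005, "dz": -0.0104, "wx": -0.997, "wy": 0.002, "wz": 0.002, "fingers": 0.3} ,
{"dx": 0.0057, "dy": 0.0016, "dz": -0.0103, "wx": -0.997, "wy": 0.002, "wz": 0.002, "fingers": 0.3} ,
{"dx": 0.0057, "dy": 0.0026, "dz": -0.01, "wx": -0.997, "wy": 0.002, "wz": 0.002, "fingers": 0.3} ,
{"dx": 0.0057, "dy": 0.0037, "dz": -0.0097, "wx": -0.997, "wy": 0.002, "wz": 0.002, "fingers": 0.3} ,
{"dx": 0.0057, "dy": 0.0047, "dz": -0.0093, "wx": -0.997, "wy": 0.002, "wz": 0.002, "fingers": 0.3} ,
{"dx": 0.0057, "dy": 0.0056, "dz": -0.0087, "wx": -0.997, "wy": 0.002, "wz": 0.002, "fingers": 0.3} ,
{"dx": 0.0057, "dy": 0.0065, "dz": -0.0081, "wx": -0.997, "wy": 0.002, "wz": 0.002, "fingers": 0.3} ,
{"dx": 0.0057, "dy": 0.0073, "dz": -0.0074, "wx": -0.997, "wy": 0.002, "wz": 0.002, "fingers": 0.3} ,
{"dx": 0.0057, "dy": 0.008, "dz": -0.0066, "wx": -0.997, "wy": 0.002, "wz": 0.002, "fingers": 0.3} ,
{"dx": 0.0057, "dy": 0.0086, "dz": -0.0057, "wx": -0.997, "wy": 0.002, "wz": 0.002, "fingers": 0.3} ,
{"dx": 0.0058, "dy": 0.0092, "dz": -0.0048, "wx": -0.997, "wy": 0.002, "wz": 0.002, "fingers": 0.3} ,
{"dx": 0.0058, "dy": 0.0096, "dz": -0.0038, "wx": -0.997, "wy": 0.002, "wz": 0.002, "fingers": 0.3} ,
{"dx": 0.0058, "dy": 0.01, "dz": -0.0028, "wx": -0.997, "wy": 0.002, "wz": 0.002, "fingers": 0.3} ,
{"dx": 0.0058, "dy": 0.0102, "dz": -0.0017, "wx": -0.997, "wy": 0.002, "wz": 0.002, "fingers": 0.3} ,
{"dx": 0.0058, "dy": 0.0103, "dz": -0.0006, "wx": -0.997, "wy": 0.002, "wz": 0.002, "fingers": 0.3} ,
```

>>> {"api": "servo_tool", "payload": {
  "rows": [
    {"dx":0.003,"dy":0.0005,"dz":-0.0104,"wx":-1,"wy":0,"wz":0,"fingers":0.3},
    {"dx":0.003,"dy":0.0016,"dz":-0.0103,"wx":-1,"wy":0,"wz":0,"fingers":0.3},
    {"dx":0.004,"dy":0.0026,"dz":-0.01,"wx":-1,"wy":0,"wz":0,"fingers":0.3},
    {"dx":0.004,"dy":0.0037,"dz":-0.0097,"wx":-1,"wy":0,"wz":0,"fingers":0.3},
    {"dx":0.005,"dy":0.0047,"dz":-0.0093,"wx":-1,"wy":0,"wz":0,"fingers":0.3}
  ]
}}

```text
clock: 30.02
eef_pos: [637.4, 1.6, 236.9]
tool_rot: [2.626, 1.569, -3.002]
force: [0.4, -0.0, -0.5]
width: 59.7
```

>>> {"api": "servo_tool", "payload": {
  "rows": [
    {"dx":0.006,"dy":0.0056,"dz":-0.0087,"wx":-1,"wy":0,"wz":0,"fingers":0.3},
    {"dx":0.006,"dy":0.0065,"dz":-0.0081,"wx":-1,"wy":0,"wz":0,"fingers":0.3},
    {"dx":0.007,"dy":0.0073,"dz":-0.0074,"wx":-1,"wy":0,"wz":0,"fingers":0.3},
    {"dx":0.007,"dy":0.008,"dz":-0.0066,"wx":-1,"wy":0,"wz":0,"fingers":0.3},
    {"dx":0.007,"dy":0.0086,"dz":-0.0057,"wx":-1,"wy":0,"wz":0,"fingers":0.3}
  ]
}}

```text
clock: 30.65
eef_pos: [598.6, -1.6, 212.2]
tool_rot: [2.025, 1.569, -3.08]
force: [-0.6, -0.4, -0.0]
width: 59.9
```

>>> {"api": "servo_tool", "payload": {
  "rows": [
    {"dx":0.007,"dy":0.0092,"dz":-0.0048,"wx":-1,"wy":0,"wz":0,"fingers":0.3},
    {"dx":0.007,"dy":0.0096,"dz":-0.0038,"wx":-1,"wy":0,"wz":0,"fingers":0.3},
    {"dx":0.007,"dy":0.01,"dz":-0.0028,"wx":-1,"wy":0,"wz":0,"fingers":0.3},
    {"dx":0.007,"dy":0.0102,"dz":-0.0017,"wx":-1,"wy":0,"wz":0,"fingers":0.3},
    {"dx":0.006,"dy":0.0103,"dz":-0.0006,"wx":-1,"wy":0,"wz":0,"fingers":0.3}
  ]
}}

```text
clock: 31.28
eef_pos: [559.9, -4.8, 186.7]
tool_rot: [1.5, 1.569, -3.082]
force: [0.8, -0.0, 0.1]
width: 59.8
```

>>> {"api": "servo_tool", "payload": {
  "rows": [
    {"dx":0,"dy":0,"dz":0,"wx":0,"wy":0,"wz":0,"fingers":0.3},
    {"dx":0,"dy":0,"dz":0,"wx":0,"wy":0,"wz":0,"fingers":0.3}
  ]
}}

```text
clock: 31.52
eef_pos: [561.0, -4.6, 187.6]
tool_rot: [0.303, 1.571, 1.999]
force: [0.5, -1.1, 0.3]
width: 59.6
```

Run:
```python
from look import *
look('hov5',['coupon','jig','pad_a'])
```

```text
t 31.52 tcp [561.   -4.6 187.6] x [-0.  0. -1.] z [-0.125  0.992  0.   ] jawhead -82.82 w 59.6 F [ 0.5 -1.1  0.3] q [ 0.5   0.7  -0.89  1.8   0.66  0.96  1.03]
coupon [(0.58, [316.2, 294.1])] [(0.68, [320.4, 294.9, 55.7, 185.7]), (0.22, [318.9, 349.4, 141.5, 164.0])]
jig [] [(0.66, [318.5, 351.4, 138.6, 165.3])]
pad_a [(0.78, [386.9, 142.2]), (0.67, [252.3, 140.3])] [(0.91, [388.8, 140.9, 95.1, 105.1]), (0.55, [256.1, 140.0, 103.3, 102.4])]
```

View pics/hov5.png

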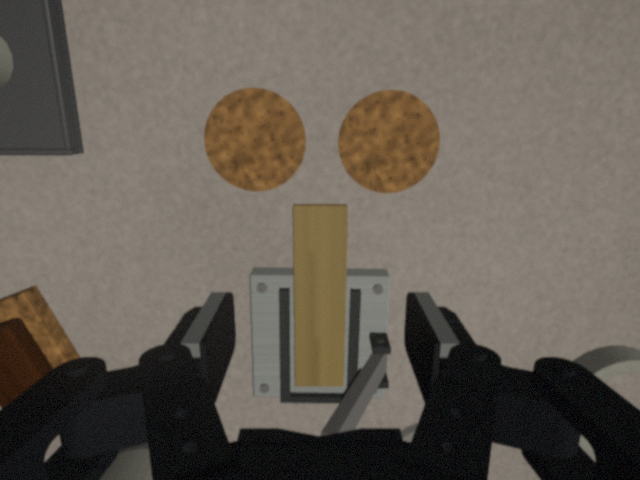

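The wrist view shows the strip aligned with the tool: front end at (320,205), rear end at (320,388). The pads are at (255,139) and (389,141), and the bar is clearly swung up.

Run:
```python
from look import *
c,f,_=pickle.load(open('hov5.pkl','rb'))
print('front',[np.round(atz(c,f,p,28),1) for p in ((293,205),(348,205))],'rear',[np.round(atz(c,f,p,28),1) for p in ((294,388),(347,388))])
print('pads b,a',[np.round(atz(c,f,p,3),1) for p in ((255,139.5),(389,141))])
info()
F=np.mean([atz(c,f,p,28) for p in ((293,205),(348,205))],0);B=np.mean([atz(c,f,p,28) for p in ((294,388),(347,388))],0);u=(B-F)/np.linalg.norm(B-F);print(F,B,np.degrees(np.arctan2(u[1],u[0])))
g=F+15*u; g[2]=6;print(g);go(g,5)
```

```text
front [array([558.1, -24. ,  28. ]), array([553.2,  15.3,  28. ])] rear [array([709.2,  -6.9,  28. ]), array([703.8,  36. ,  28. ])]
pads b,a [array([517.4, -58.4,   3. ]), array([506.1,  41.1,   3. ])]
t 31.88 tcp [561.   -4.5 187.9] x [ 0. -0. -1.] z [-0.126  0.992 -0.   ] jawhead -82.73 w 59.7 F [-0.2  0.2 -0.2] q [ 0.5   0.7  -0.89  1.8   0.66  0.96  1.03]
[555.61462411  -4.35242716  28.        ] [706.50851341  14.56603322  28.        ] 7.146222703095208
[570.49810262  -2.48639733   6.        ]
to [570.5  -2.5   6. ] L 182.2 rows 5 per row dx dy dz [ 0.0485 -0.0026  0.0002]
```

>>> {"api": "servo_tool", "payload": {
  "rows": [
    {"dx":0.035,"dy":-0.004,"dz":0,"wx":0,"wy":0,"wz":0,"fingers":0.3},
    {"dx":0.06,"dy":-0.005,"dz":0,"wx":0,"wy":0,"wz":0,"fingers":0.3},
    {"dx":0.065,"dy":-0.004,"dz":0,"wx":0,"wy":0,"wz":0,"fingers":0.3},
    {"dx":0.05,"dy":0,"dz":0.001,"wx":0,"wy":0,"wz":0,"fingers":0.3},
    {"dx":0.022,"dy":0,"dz":0,"wx":0,"wy":0,"wz":0,"fingers":0.3}
  ]
}}

```text
clock: 32.5
eef_pos: [569.4, -2.6, 11.9]
tool_rot: [1.518, 1.568, -3.067]
force: [-0.2, -0.2, 0.1]
width: 59.9
```

>>> {"api": "servo_tool", "payload": {
  "rows": [
    {"dx":0.006,"dy":0,"dz":0,"wx":0,"wy":0,"wz":0,"fingers":0.3},
    {"dx":0,"dy":0,"dz":0,"wx":0,"wy":0,"wz":0,"fingers":0.3}
  ]
}}

```text
clock: 32.75
eef_pos: [571.2, -2.4, 10.3]
tool_rot: [-1.555, 1.569, 0.142]
force: [0.6, -0.0, -0.6]
width: 59.9
```

Run:
```python
from h import *
info();shot('wrist','w13.png');shot('scene','s13.png')
im=cv2.imread('pics/s13.png');cv2.imwrite('pics/s13z.png',cv2.resize(im[190:320,270:430],None,fx=4,fy=4,interpolation=cv2.INTER_CUBIC))
go([570.5,-2.5,6],1)
```

```text
t 32.75 tcp [571.2  -2.4  10.3] x [ 0.002  0.    -1.   ] z [-0.127  0.992  0.   ] jawhead -82.72 w 59.9 F [ 0.6 -0.  -0.6] q [ 0.37  0.94 -0.67  1.88  0.93  0.67  0.82]
to [570.5  -2.5   6. ] L 4.8 rows 1 per row dx dy dz [0.0062 0.0013 0.0002]
```

View pics/w13.png

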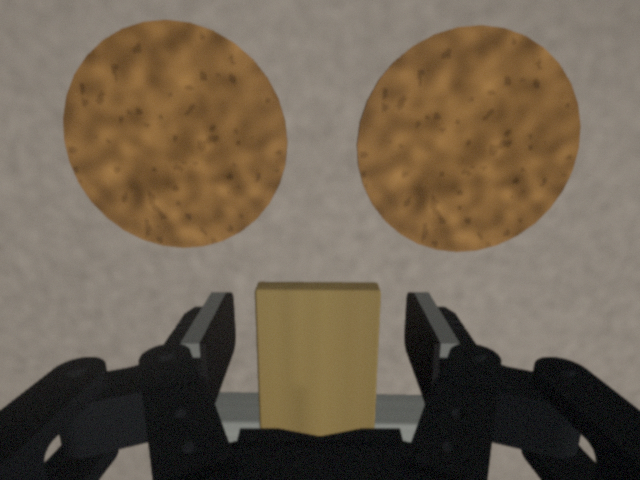

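View pics/s13z.png

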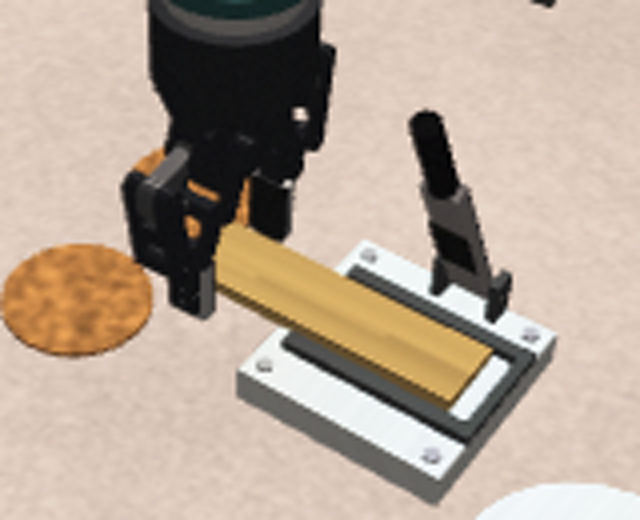

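The strip end is at (318,285), centred between the fingers, and the bar stands well up. Lowering 3 to 4 mm and closing.

>>> {"api": "servo_tool", "payload": {
  "rows": [
    {"dx":0.005,"dy":0,"dz":0,"wx":0,"wy":0,"wz":0,"fingers":0.3},
    {"dx":0,"dy":0,"dz":0,"wx":0,"wy":0,"wz":0,"fingers":0.4},
    {"dx":0,"dy":0,"dz":0,"wx":0,"wy":0,"wz":0,"fingers":0.48},
    {"dx":0,"dy":0,"dz":0,"wx":0,"wy":0,"wz":0,"fingers":0.55},
    {"dx":0,"dy":0,"dz":0,"wx":0,"wy":0,"wz":0,"fingers":0.7}
  ]
}}

```text
clock: 33.48
eef_pos: [570.5, -2.6, 5.8]
tool_rot: [-2.248, 1.571, -0.55]
force: [-1.3, -0.4, 2.0]
width: 38.7
```

>>> {"api": "servo_tool", "payload": {
  "rows": [
    {"dx":0,"dy":0,"dz":0,"wx":0,"wy":0,"wz":0,"fingers":0.85},
    {"dx":0,"dy":0,"dz":0,"wx":0,"wy":0,"wz":0,"fingers":0.85},
    {"dx":0,"dy":0,"dz":0,"wx":0,"wy":0,"wz":0,"fingers":0.85}
  ]
}}

```text
clock: 33.85
eef_pos: [570.5, -2.6, 5.7]
tool_rot: [-2.11, 1.571, -0.412]
force: [-1.1, -0.5, 3.4]
width: 38.4
```

Run:
```python
from h import *
info();shot('wrist','w14.png')
p,R,s=pose();a=np.radians(7.1);print(np.round(R.T@(-120*np.array([np.cos(a),np.sin(a),0]))/750,4))
```

```text
t 33.85 tcp [570.5  -2.6   5.7] x [ 0. -0. -1.] z [-0.127  0.992 -0.   ] jawhead -82.72 w 38.4 F [-1.1 -0.5  3.4] q [ 0.36  0.94 -0.66  1.88  0.94  0.67  0.81]
[-0.      0.16    0.0005]
```

View pics/w14.png

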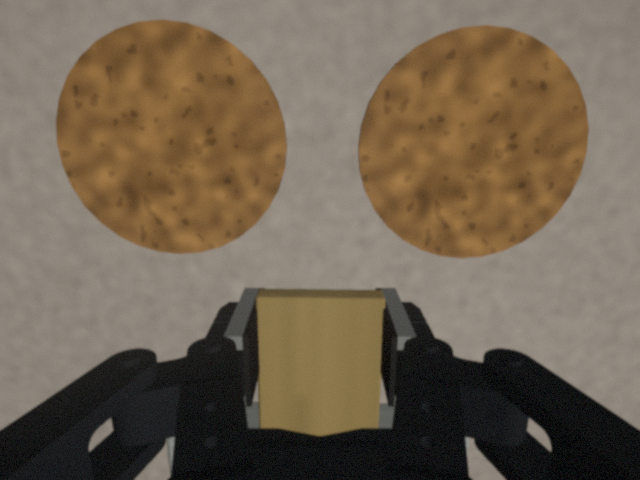

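The strip is gripped squarely (column 320, width 38.4). Sliding it straight out 120 mm along the jig's -x, kept low.

>>> {"api": "servo_tool", "payload": {
  "rows": [
    {"dx":0,"dy":0.015,"dz":0,"wx":0,"wy":0,"wz":0,"fingers":0.85},
    {"dx":0,"dy":0.03,"dz":0,"wx":0,"wy":0,"wz":0,"fingers":0.85},
    {"dx":0,"dy":0.04,"dz":0.0005,"wx":0,"wy":0,"wz":0,"fingers":0.85},
    {"dx":0,"dy":0.035,"dz":0,"wx":0,"wy":0,"wz":0,"fingers":0.85},
    {"dx":0,"dy":0.025,"dz":0,"wx":0,"wy":0,"wz":0,"fingers":0.85}
  ]
}}

```text
clock: 34.52
eef_pos: [459.9, -16.4, 5.5]
tool_rot: [1.519, 1.569, -3.067]
force: [-0.7, 0.6, -0.2]
width: 38.8
```

>>> {"api": "servo_tool", "payload": {
  "rows": [
    {"dx":0,"dy":0.015,"dz":0,"wx":0,"wy":0,"wz":0,"fingers":0.85},
    {"dx":0,"dy":0,"dz":0,"wx":0,"wy":0,"wz":0,"fingers":0.85}
  ]
}}

```text
clock: 34.78
eef_pos: [450.4, -17.6, 5.5]
tool_rot: [1.844, 1.57, -2.741]
force: [-0.1, 0.3, -0.7]
width: 38.6
```

Run:
```python
from h import *
info();shot('top','t15.png');shot('scene','s15.png')
```

```text
t 34.77 tcp [450.4 -17.6   5.5] x [-0.001 -0.    -1.   ] z [-0.127  0.992 -0.   ] jawhead -82.69 w 38.6 F [-0.1  0.3 -0.7] q [ 0.33  0.84 -0.52  2.2   1.16  0.41  0.54]
```

View pics/s15.png

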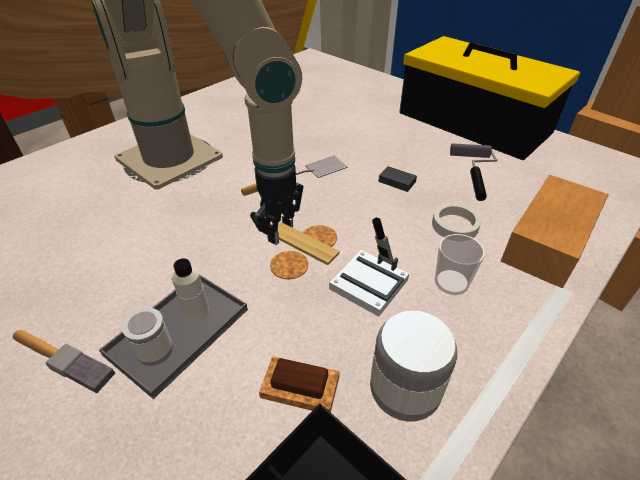

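The strip is out and clear of the jig: its rear end is at about (335,258) and the jig is empty, with the bar up at (380,240). Lifting it now.

>>> {"api": "servo_tool", "payload": {
  "rows": [
    {"dx":-0.02,"dy":0,"dz":0,"wx":0,"wy":0,"wz":0,"fingers":0.85},
    {"dx":-0.04,"dy":0,"dz":0,"wx":0,"wy":0,"wz":0,"fingers":0.85},
    {"dx":-0.03,"dy":0,"dz":0,"wx":0,"wy":0,"wz":0,"fingers":0.85},
    {"dx":-0.01,"dy":0,"dz":0,"wx":0,"wy":0,"wz":0,"fingers":0.85},
    {"dx":0,"dy":0,"dz":0,"wx":0,"wy":0,"wz":0,"fingers":0.85}
  ]
}}

```text
clock: 35.5
eef_pos: [451.9, -17.5, 80.6]
tool_rot: [-1.518, 1.57, 0.179]
force: [0.4, 0.6, -0.2]
width: 38.8
```

Run:
```python
from h import *
info();gorot([449.7,309.7,80],100,9,0.85)
```

```text
t 35.5 tcp [451.9 -17.5  80.6] x [ 0.001  0.    -1.   ] z [-0.126  0.992  0.   ] jawhead -82.75 w 38.8 F [ 0.4  0.6 -0.2] q [ 0.45  0.72 -0.71  2.17  0.9   0.58  0.76]
{"dx": 0.0001, "dy": -0.0058, "dz": 0.0481, "wx": -0.051, "wy": 0.0, "wz": 0.001, "fingers": 0.85} ,
{"dx": 0.0001, "dy": -0.0061, "dz": 0.0481, "wx": -0.051, "wy": 0.0, "wz": 0.001, "fingers": 0.85} ,
{"dx": 0.0001, "dy": -0.0063, "dz": 0.0481, "wx": -0.051, "wy": 0.0, "wz": 0.001, "fingers": 0.85} ,
{"dx": 0.0001, "dy": -0.0066, "dz": 0.048, "wx": -0.051, "wy": 0.0, "wz": 0.001, "fingers": 0.85} ,
{"dx": 0.0001, "dy": -0.0068, "dz": 0.048, "wx": -0.051, "wy": 0.0, "wz": 0.001, "fingers": 0.85} ,
{"dx": 0.0001, "dy": -0.0071, "dz": 0.048, "wx": -0.051, "wy": 0.0, "wz": 0.001, "fingers": 0.85} ,
{"dx": 0.0001, "dy": -0.0073, "dz": 0.0479, "wx": -0.051, "wy": 0.0, "wz": 0.001, "fingers": 0.85} ,
{"dx": 0.0001, "dy": -0.0076, "dz": 0.0479, "wx": -0.051, "wy": 0.0, "wz": 0.001, "fingers": 0.85} ,
{"dx": 0.0001, "dy": -0.0078, "dz": 0.0478, "wx": -0.051, "wy": 0.0, "wz": 0.001, "fingers": 0.85} ,
```

>>> {"api": "servo_tool", "payload": {
  "rows": [
    {"dx":0,"dy":-0.003,"dz":0.025,"wx":-0.05,"wy":0,"wz":0,"fingers":0.85},
    {"dx":0,"dy":-0.006,"dz":0.05,"wx":-0.05,"wy":0,"wz":0,"fingers":0.85},
    {"dx":0,"dy":-0.007,"dz":0.06,"wx":-0.05,"wy":0,"wz":0,"fingers":0.85},
    {"dx":0,"dy":-0.0085,"dz":0.065,"wx":-0.05,"wy":0,"wz":0,"fingers":0.85},
    {"dx":0,"dy":-0.009,"dz":0.065,"wx":-0.05,"wy":0,"wz":0,"fingers":0.85}
  ]
}}

```text
clock: 36.12
eef_pos: [448.1, 184.2, 79.5]
tool_rot: [1.961, 1.569, -2.598]
force: [0.5, 0.4, -1.1]
width: 38.8
```

>>> {"api": "servo_tool", "payload": {
  "rows": [
    {"dx":0,"dy":-0.009,"dz":0.06,"wx":-0.05,"wy":0,"wz":0,"fingers":0.85},
    {"dx":0,"dy":-0.0085,"dz":0.05,"wx":-0.05,"wy":0,"wz":0,"fingers":0.85},
    {"dx":0,"dy":-0.007,"dz":0.035,"wx":-0.05,"wy":0,"wz":0,"fingers":0.85},
    {"dx":0,"dy":-0.003,"dz":0.022,"wx":-0.06,"wy":0,"wz":0,"fingers":0.85},
    {"dx":0,"dy":0,"dz":0,"wx":0,"wy":0,"wz":0,"fingers":0.85}
  ]
}}

```text
clock: 36.75
eef_pos: [448.5, 310.6, 79.9]
tool_rot: [1.512, 1.57, -3.024]
force: [-0.0, -0.3, -0.5]
width: 38.8
```

>>> {"api": "servo_tool", "payload": {
  "rows": [
    {"dx":0,"dy":0,"dz":0,"wx":0,"wy":0,"wz":0,"fingers":0.85},
    {"dx":0,"dy":0,"dz":0,"wx":0,"wy":0,"wz":0,"fingers":0.85}
  ]
}}

```text
clock: 37.0
eef_pos: [449.4, 308.2, 80.4]
tool_rot: [2.928, 1.569, -1.611]
force: [-0.4, -0.2, -0.6]
width: 39.1
```

Run:
```python
from h import *
info();c,f=K('wrist');shot('wrist','w16.png');shot('top','t16.png');shot('scene','s16.png')
im=cv2.imread('pics/t16.png');cv2.imwrite('pics/t16z.png',cv2.resize(im[200:380,70:250],None,fx=3.3,fy=3.3,interpolation=cv2.INTER_CUBIC))
go([449.7,309.7,30],1)
# refit rest from hov3 via subpixel dark mask
import pickle
c3,f3,o=pickle.load(open('hov3.pkl','rb'));g=cv2.cvtColor(cv2.imread('pics/hov3.png'),cv2.COLOR_BGR2GRAY)
roi=np.zeros_like(g);roi[75:165,240:375]=1
m=((g<75)&(roi>0)).astype(np.uint8);m=cv2.morphologyEx(m,cv2.MORPH_OPEN,np.ones((3,3)))
k=max(cv2.findContours(m,cv2.RETR_EXTERNAL,cv2.CHAIN_APPROX_NONE)[0],key=cv2.contourArea)[:,0].astype(float)
print(cv2.minAreaRect(np.array([atz(c3,f3,p,20)[:2] for p in k],np.float32)))
print(cv2.minAreaRect(np.array(k,np.float32)))
```

```text
t 37.0 tcp [449.4 308.2  80.4] x [-0.    -0.001 -1.   ] z [-0.173  0.985 -0.001] jawhead -80.05 w 39.1 F [-0.4 -0.2 -0.6] q [-0.2   0.81 -0.73  1.92  0.8   0.73  0.34]
to [449.7 309.7  30. ] L 50.6 rows 1 per row dx dy dz [ 0.0675 -0.0005  0.0009]
((509.1318359375, 320.0836181640625), (78.70933532714844, 48.762996673583984), 10.233332633972168)
((307.3031921386719, 119.13423156738281), (53.113555908203125, 83.56448364257812), 87.31622314453125)
```

View pics/w16.png

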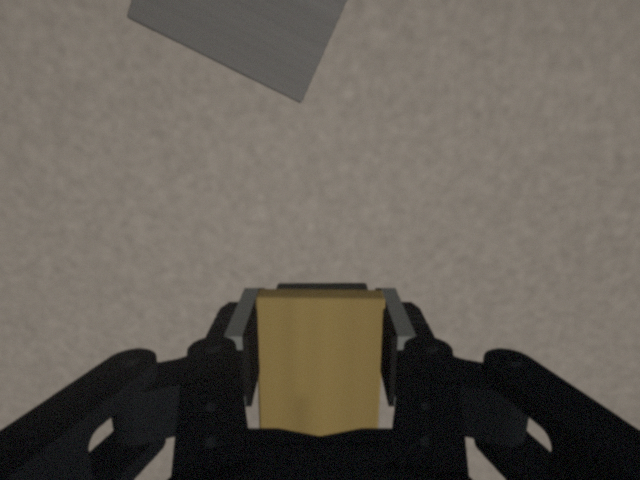

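View pics/t16z.png

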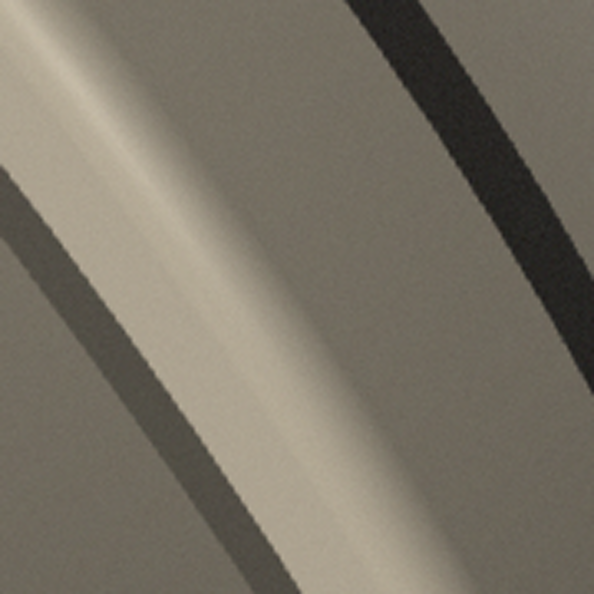

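The wrist view shows the rest's near face just beyond the strip's end at columns 277..368, centred at 322 like the strip at 321. The arm hides the top view. A quick check of that edge, then down.

Run:
```python
from h import *
info();c,f=K('wrist')
for p in ((277,284),(368,284),(322,284)): print(np.round(atz(c,f,p,20),1),np.round(atz(c,f,p,0),1))
a=np.radians(10.1);u=np.array([np.cos(a),np.sin(a)]);v=np.array([-u[1],u[0]]);C=np.array([509.2,320.2])
for sx,sy in ((-40,-25),(-40,25)):
    q=C+sx*u+sy*v;print(q,proj(c,f,[*q,20]),proj(c,f,[*q,0]))
```

```text
t 37.15 tcp [449.4 309.   80.6] x [ 0. -0. -1.] z [-0.173  0.985 -0.   ] jawhead -80.02 w 38.7 F [ 0.4  0.3 -0.8] q [-0.2   0.81 -0.73  1.92  0.8   0.73  0.34]
[467.9 290.4  20. ] [476.4 289.7   0. ]
[459.9 336.2  20. ] [467.6 340.    0. ]
[464. 313.  20.] [472.  314.6   0. ]
[474.20404095 288.57275146] [271.67537791 294.62730089] [275.53947359 280.08757937]
[465.43570465 337.79791046] [368.91840769 294.37510226] [364.99284122 279.85041399]
```

>>> {"api": "servo_tool", "payload": {
  "rows": [
    {"dx":0.02,"dy":0.001,"dz":0.0015,"wx":-0.02,"wy":0,"wz":0,"fingers":0.85},
    {"dx":0.03,"dy":0,"dz":0,"wx":0,"wy":0,"wz":0,"fingers":0.85},
    {"dx":0.025,"dy":0,"dz":0,"wx":0,"wy":0,"wz":0,"fingers":0.85},
    {"dx":0.015,"dy":0,"dz":0,"wx":0,"wy":0,"wz":0,"fingers":0.85},
    {"dx":0.006,"dy":0,"dz":0,"wx":0,"wy":0,"wz":0,"fingers":0.85}
  ]
}}

```text
clock: 37.78
eef_pos: [447.8, 310.8, 7.7]
tool_rot: [1.97, 1.57, -2.565]
force: [-1.0, 0.3, -0.4]
width: 38.6
```

>>> {"api": "servo_tool", "payload": {
  "rows": [
    {"dx":0.001,"dy":0,"dz":0,"wx":0,"wy":0,"wz":0,"fingers":0.85},
    {"dx":0,"dy":0,"dz":0,"wx":0,"wy":0,"wz":0,"fingers":0.85}
  ]
}}

```text
clock: 38.02
eef_pos: [448.5, 311.1, 8.3]
tool_rot: [-1.054, 1.57, 0.694]
force: [-0.2, -0.4, -0.6]
width: 39.0
```

Run:
```python
from h import *
info()
shot('scene','s17.png')
im=cv2.imread('pics/s17.png');cv2.imwrite('pics/s17z.png',cv2.resize(im[110:250,300:470],None,fx=4,fy=4,interpolation=cv2.INTER_CUBIC))
```

```text
t 38.02 tcp [448.5 311.1   8.3] x [ 0.001  0.001 -1.   ] z [-0.176  0.984  0.   ] jawhead -79.84 w 39.0 F [-0.2 -0.4 -0.6] q [-0.27  0.91 -0.62  1.95  0.94  0.6   0.23]
```

View pics/s17z.png

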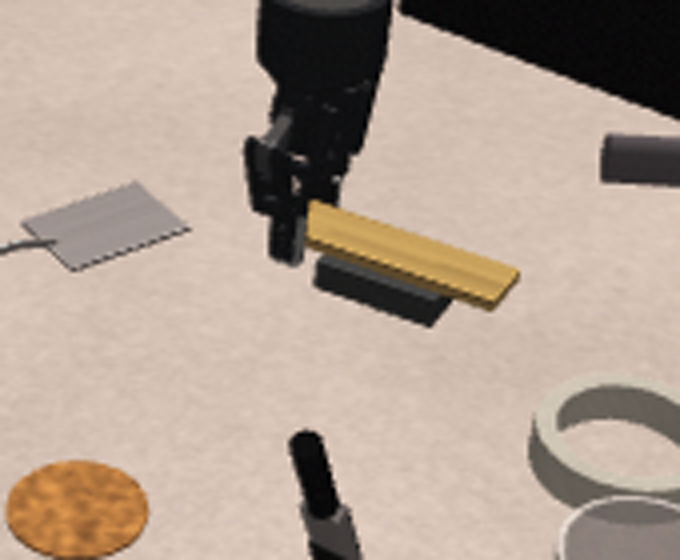

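The strip hovers just above the block, lined up with it. Lowering the last 3 mm.

>>> {"api": "servo_tool", "payload": {
  "rows": [
    {"dx":0.0025,"dy":0,"dz":0,"wx":0,"wy":0,"wz":0,"fingers":0.85},
    {"dx":0.0008,"dy":0,"dz":0,"wx":0,"wy":0,"wz":0,"fingers":0.85},
    {"dx":0,"dy":0,"dz":0,"wx":0,"wy":0,"wz":0,"fingers":0.85}
  ]
}}

```text
clock: 38.45
eef_pos: [448.5, 311.0, 5.9]
tool_rot: [-1.508, 1.57, 0.24]
force: [-0.4, -0.3, 5.1]
width: 38.4
```

Run:
```python
from h import *
info()
```

```text
t 38.45 tcp [448.5 311.    5.9] x [ 0.001  0.    -1.   ] z [-0.176  0.984  0.   ] jawhead -79.84 w 38.4 F [-0.4 -0.3  5.1] q [-0.27  0.91 -0.61  1.95  0.94  0.6   0.22]
```

Contact at 5 N. Releasing and moving straight up.

>>> {"api": "servo_tool", "payload": {
  "rows": [
    {"dx":0,"dy":0,"dz":0,"wx":0,"wy":0,"wz":0,"fingers":0.48},
    {"dx":0,"dy":0,"dz":0,"wx":0,"wy":0,"wz":0,"fingers":0.4},
    {"dx":0,"dy":0,"dz":0,"wx":0,"wy":0,"wz":0,"fingers":0.3},
    {"dx":0,"dy":0,"dz":0,"wx":0,"wy":0,"wz":0,"fingers":0.25},
    {"dx":0,"dy":0,"dz":0,"wx":0,"wy":0,"wz":0,"fingers":0.25}
  ]
}}

```text
clock: 39.08
eef_pos: [448.2, 310.8, 5.3]
tool_rot: [2.091, 1.571, -2.444]
force: [1.1, -0.2, -0.7]
width: 63.8
```

>>> {"api": "servo_tool", "payload": {
  "rows": [
    {"dx":-0.02,"dy":0,"dz":0,"wx":0,"wy":0,"wz":0,"fingers":0.25},
    {"dx":-0.06,"dy":0,"dz":0,"wx":0,"wy":0,"wz":0,"fingers":0.25},
    {"dx":-0.075,"dy":0,"dz":0,"wx":0,"wy":0,"wz":0,"fingers":0.25},
    {"dx":-0.07,"dy":0,"dz":0,"wx":0,"wy":0,"wz":0,"fingers":0.25},
    {"dx":-0.04,"dy":0,"dz":0,"wx":0,"wy":0,"wz":0,"fingers":0.25}
  ]
}}

```text
clock: 39.7
eef_pos: [448.4, 311.7, 207.9]
tool_rot: [-1.085, 1.567, 0.664]
force: [0.4, 0.3, -0.4]
width: 64.1
```

Run:
```python
from look import *
info();c,f=K('wrist');shot('wrist','w18.png');shot('scene','s18.png')
look('hov6',['coupon','rest'])
```

```text
t 39.7 tcp [448.4 311.7 207.9] x [ 0.003  0.002 -1.   ] z [-0.177  0.984  0.002] jawhead -79.8 w 64.1 F [ 0.4  0.3 -0.4] q [-0.1   0.65 -0.88  1.82  0.6   0.96  0.5 ]
t 39.8 tcp [449.3 312.7 208.5] x [ 0.006  0.004 -1.   ] z [-0.177  0.984  0.003] jawhead -79.82 w 63.9 F [ 0.2 -0.3 -0.3] q [-0.1   0.64 -0.88  1.82  0.61  0.96  0.5 ]
coupon [(0.96, [314.5, 270.5])] [(0.96, [316.7, 269.8, 54.4, 174.8])]
rest [] [(0.84, [314.6, 272.2, 60.8, 95.1])]
```

View pics/hov6.png

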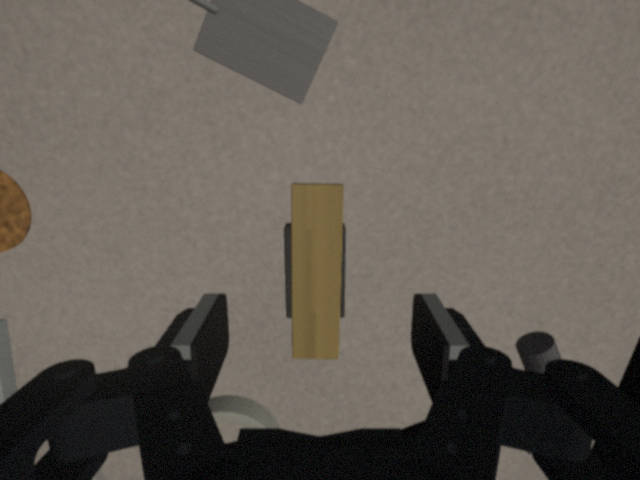

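View pics/s18.png

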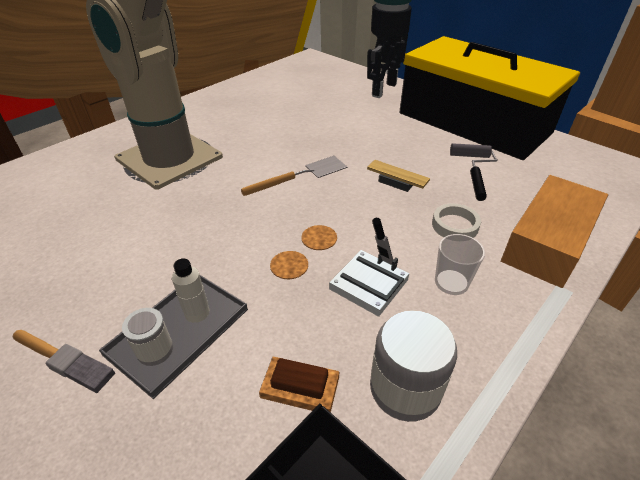

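Run:
```python
from look import *
im=cv2.imread('pics/hov6.png');cv2.imwrite('pics/hov6z.png',cv2.resize(im[170:370,250:390],None,fx=3,fy=3,interpolation=cv2.INTER_CUBIC))
c,f,o=pickle.load(open('hov6.pkl','rb'))
hsv=cv2.cvtColor(im,cv2.COLOR_BGR2HSV);g=cv2.cvtColor(im,cv2.COLOR_BGR2GRAY)
roi=np.zeros(g.shape,bool);roi[172:372,270:365]=1
wood=(hsv[...,1]>90)&(g>70)&roi
R=np.array(c['R']);
def uv(P):
    a=np.radians(10.1);d=P[:,:2]-np.array([509.2,320.2]);return np.stack([d@[np.cos(a),np.sin(a)],d@[-np.sin(a),np.cos(a)]],1)
k=max(cv2.findContours(wood.astype(np.uint8),0,cv2.CHAIN_APPROX_NONE)[0],key=cv2.contourArea)[:,0].astype(float)
W=np.array([atz(c,f,p,28) for p in k]);r=cv2.minAreaRect(W[:,:2].astype(np.float32));print('strip',r,uv(np.array([r[0]])))
dark=(g<62)&roi; dark[:220]=0;dark[320:]=0;
for row in range(232,312,10):
    xs=np.where(dark[row])[0];ws=np.where(wood[row])[0];
    if len(xs): print(row,'dark',xs.min(),xs.max(),'wood',ws.min(),ws.max(),'rest v',np.round(uv(np.array([atz(c,f,(xs.min()-.5,row),20),atz(c,f,(xs.max()+.5,row),20)])),1).tolist(),'strip',np.round(uv(np.array([atz(c,f,(ws.min()-.5,row),28),atz(c,f,(ws.max()+.5,row),28)]))[:,1],1))
for col in (287,289,345):
    ys=np.where(dark[:,col])[0]; print(col,ys.min() if len(ys) else None,ys.max() if len(ys) else None, np.round(uv(np.array([atz(c,f,(col,ys.min()-.5),20),atz(c,f,(col,ys.max()+.5),20)])),1).tolist() if len(ys) else '')
```

```text
strip ((507.60113525390625, 321.21966552734375), (149.9210968017578, 40.39530944824219), 9.659748077392578) [[-1.39527202  1.28425163]]
232 dark 285 344 wood 292 341 rest v [[-36.2, -24.2], [-36.2, 23.9]] strip [-18.1  21.1]
242 dark 285 344 wood 292 342 rest v [[-27.8, -24.4], [-27.8, 24.1]] strip [-18.2  22. ]
252 dark 285 343 wood 292 341 rest v [[-19.3, -24.6], [-19.3, 23.4]] strip [-18.4  21.3]
262 dark 285 343 wood 292 341 rest v [[-10.7, -24.8], [-10.6, 23.5]] strip [-18.5  21.4]
272 dark 286 343 wood 292 341 rest v [[-1.9, -24.1], [-1.9, 23.7]] strip [-18.7  21.5]
282 dark 286 343 wood 292 340 rest v [[6.9, -24.3], [7.0, 23.8]] strip [-18.8  20.9]
292 dark 286 343 wood 292 340 rest v [[15.9, -24.5], [16.0, 23.9]] strip [-19.  21.]
302 dark 287 343 wood 292 340 rest v [[25.0, -23.9], [25.1, 24.1]] strip [-19.1  21.1]
287 224 316 [[-43.2, -22.1], [38.5, -23.8]]
289 224 316 [[-43.2, -20.5], [38.5, -22.1]]
345 None None
```

View pics/hov6z.png

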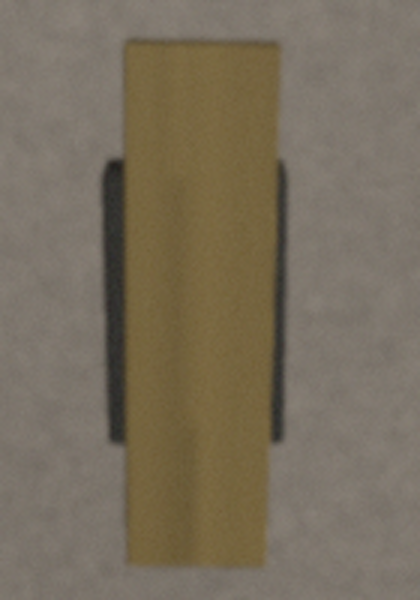

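The strip lies flat on the block, 1.6 mm off laterally and about 1 mm lengthwise, and within 0.5 degrees of the block's direction. Now back for the can.

Run:
```python
from h import *
info()
# pads from w14: tool pose then
a=np.radians(97.28);z=np.array([np.cos(a),np.sin(a),0]);x=np.array([0,0,-1.]);y=np.cross(z,x);Rt0=np.stack([x,y,z],1);p0=np.array([570.5,-2.6,5.7])
c,f=K('wrist');p,R,s=pose();Rc=np.array(c['R']);o=-Rc.T@np.array(c['t'])
ct=R.T@(o-p);At=R.T@Rc.T
Rc0=(Rt0@At).T;o0=p0+Rt0@ct;c0=dict(c,R=Rc0,t=-Rc0@o0)
im=cv2.imread('pics/w14.png');h=cv2.cvtColor(im,cv2.COLOR_BGR2HSV);m=((h[...,1]>95)).astype(np.uint8);m[275:]=0
m=cv2.morphologyEx(cv2.morphologyEx(m,cv2.MORPH_OPEN,np.ones((5,5))),cv2.MORPH_CLOSE,np.ones((9,9)))
for k in cv2.findContours(m,0,cv2.CHAIN_APPROX_NONE)[0]:
    if cv2.contourArea(k)<5000: continue
    W=np.array([atz(c0,f,q,3)[:2] for q in k[:,0].astype(float)],np.float32);print(cv2.minEnclosingCircle(W),cv2.fitEllipse(W))
gorot([499.4,-347,190],97.1,12,0.12)
```

```text
t 40.05 tcp [447.6 310.1 203.1] x [-0.002 -0.002 -1.   ] z [-0.177  0.984 -0.001] jawhead -79.83 w 63.7 F [-0.6  0.7  0. ] q [-0.1   0.65 -0.88  1.83  0.61  0.96  0.5 ]
((507.22198486328125, 41.25225830078125), 38.18071746826172) ((507.2567443847656, 41.25995635986328), (75.6160888671875, 75.82404327392578), 5.6095099449157715)
((518.4100341796875, -58.839027404785156), 38.19078826904297) ((518.3319091796875, -58.829708099365234), (75.66444396972656, 75.84730529785156), 9.244848251342773)
{"dx": 0.0016, "dy": 0.0072, "dz": -0.0729, "wx": 0.043, "wy": -0.001, "wz": -0.002, "fingers": 0.12} ,
{"dx": 0.0015, "dy": 0.0069, "dz": -0.0729, "wx": 0.043, "wy": -0.001, "wz": -0.002, "fingers": 0.12} ,
{"dx": 0.0015, "dy": 0.0066, "dz": -0.0729, "wx": 0.043, "wy": -0.001, "wz": -0.002, "fingers": 0.12} ,
{"dx": 0.0015, "dy": 0.0062, "dz": -0.073, "wx": 0.043, "wy": -0.001, "wz": -0.002, "fingers": 0.12} ,
{"dx": 0.0015, "dy": 0.0059, "dz": -0.073, "wx": 0.043, "wy": -0.001, "wz": -0.002, "fingers": 0.12} ,
{"dx": 0.0015, "dy": 0.0056, "dz": -0.073, "wx": 0.043, "wy": -0.001, "wz": -0.002, "fingers": 0.12} ,
{"dx": 0.0015, "dy": 0.0053, "dz": -0.073, "wx": 0.043, "wy": -0.001, "wz": -0.002, "fingers": 0.12} ,
{"dx": 0.0015, "dy": 0.0049, "dz": -0.0731, "wx": 0.043, "wy": -0.001, "wz": -0.002, "fingers": 0.12} ,
{"dx": 0.0015, "dy": 0.0046, "dz": -0.0731, "wx": 0.043, "wy": -0.001, "wz": -0.002, "fingers": 0.12} ,
{"dx": 0.0015, "dy": 0.0043, "dz": -0.0731, "wx": 0.043, "wy": -0.001, "wz": -0.002, "fingers": 0.12} ,
{"dx": 0.0015, "dy": 0.004, "dz": -0.0731, "wx": 0.043, "wy": -0.001, "wz": -0.002, "fingers": 0.12} ,
{"dx": 0.0015, "dy": 0.0036, "dz": -0.0731, "wx": 0.043, "wy": -0.001, "wz": -0.002, "fingers": 0.12} ,
```

>>> {"api": "servo_tool", "payload": {
  "rows": [
    {"dx":0,"dy":0.004,"dz":-0.035,"wx":0.04,"wy":0,"wz":0,"fingers":0.12},
    {"dx":0,"dy":0.006,"dz":-0.06,"wx":0.04,"wy":0,"wz":0,"fingers":0.12},
    {"dx":0,"dy":0.007,"dz":-0.07,"wx":0.04,"wy":0,"wz":0,"fingers":0.12},
    {"dx":0,"dy":0.006,"dz":-0.074,"wx":0.04,"wy":0,"wz":0,"fingers":0.12},
    {"dx":0,"dy":0.006,"dz":-0.074,"wx":0.04,"wy":0,"wz":0,"fingers":0.12}
  ]
}}

```text
clock: 40.67
eef_pos: [465.3, 74.0, 203.2]
tool_rot: [1.39, 1.569, 3.117]
force: [1.2, 0.7, 0.6]
width: 75.2
```

>>> {"api": "servo_tool", "payload": {
  "rows": [
    {"dx":0,"dy":0.006,"dz":-0.074,"wx":0.04,"wy":0,"wz":0,"fingers":0.12},
    {"dx":0,"dy":0.006,"dz":-0.074,"wx":0.04,"wy":0,"wz":0,"fingers":0.12},
    {"dx":0,"dy":0.005,"dz":-0.074,"wx":0.04,"wy":0,"wz":0,"fingers":0.12},
    {"dx":0,"dy":0.005,"dz":-0.074,"wx":0.04,"wy":0,"wz":0,"fingers":0.12},
    {"dx":0,"dy":0.004,"dz":-0.074,"wx":0.04,"wy":0,"wz":0,"fingers":0.12}
  ]
}}

```text
clock: 41.3
eef_pos: [486.9, -203.2, 203.1]
tool_rot: [0.77, 1.569, 2.477]
force: [1.3, 0.8, 0.6]
width: 74.9
```

>>> {"api": "servo_tool", "payload": {
  "rows": [
    {"dx":0,"dy":0.004,"dz":-0.074,"wx":0.04,"wy":0,"wz":0,"fingers":0.12},
    {"dx":0,"dy":0.003,"dz":-0.06,"wx":0.04,"wy":0,"wz":0,"fingers":0.12},
    {"dx":0,"dy":0.002,"dz":-0.04,"wx":0.04,"wy":0,"wz":0,"fingers":0.12},
    {"dx":0,"dy":0.001,"dz":-0.02,"wx":0,"wy":0,"wz":0,"fingers":0.12},
    {"dx":0,"dy":0,"dz":0,"wx":0,"wy":0,"wz":0,"fingers":0.12}
  ]
}}

```text
clock: 41.92
eef_pos: [498.8, -346.7, 203.2]
tool_rot: [0.508, 1.569, 2.201]
force: [-0.4, 1.0, -0.5]
width: 75.3
```

>>> {"api": "servo_tool", "payload": {
  "rows": [
    {"dx":0,"dy":0,"dz":0,"wx":0,"wy":0,"wz":0,"fingers":0.12},
    {"dx":0,"dy":0,"dz":0,"wx":0,"wy":0,"wz":0,"fingers":0.12}
  ]
}}

```text
clock: 42.18
eef_pos: [499.5, -345.3, 204.4]
tool_rot: [-0.764, 1.571, 0.932]
force: [-0.5, -0.7, -0.1]
width: 75.3
```

Run:
```python
from look import *
c,f=K('wrist');look('hov7',['can','bottle'])
print('pred can top',proj(c,f,[499.4,-346.6,79]),'cap',proj(c,f,[486.2,-250,129]))
go([499.4,-346.8,27],1)
```

```text
t 42.17 tcp [ 499.5 -345.3  204.4] x [ 0.  0. -1.] z [-0.125  0.992  0.   ] jawhead -82.81 w 75.3 F [-0.5 -0.7 -0.1] q [ 1.09  0.75 -0.92  1.66  0.66  1.07  1.66]
can [(0.67, [316.9, 201.6])] [(0.76, [318.8, 218.0, 91.2, 102.6])]
bottle [(0.77, [433.6, 193.9])] [(0.7, [461.5, 218.3, 106.0, 98.3])]
pred can top [317.14956259 223.60022456] cap [499.49058997 244.7832106 ]
to [ 499.4 -346.8   27. ] L 177.3 rows 1 per row dx dy dz [ 2.363e-01 -1.000e-04 -3.000e-04]
```

View pics/hov7.png

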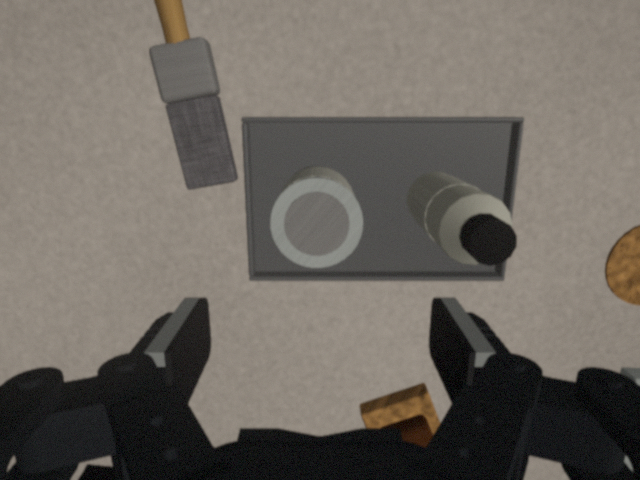

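The can top is at (317,222) against a predicted (317,224). Descending to grip it.

>>> {"api": "servo_tool", "payload": {
  "rows": [
    {"dx":0.035,"dy":0,"dz":0,"wx":0,"wy":0,"wz":0,"fingers":0.12},
    {"dx":0.065,"dy":0,"dz":0,"wx":0,"wy":0,"wz":0,"fingers":0.12},
    {"dx":0.065,"dy":0,"dz":0,"wx":0,"wy":0,"wz":0,"fingers":0.12},
    {"dx":0.048,"dy":0,"dz":0,"wx":0,"wy":0,"wz":0,"fingers":0.12},
    {"dx":0.023,"dy":0,"dz":0,"wx":0,"wy":0,"wz":0,"fingers":0.12}
  ]
}}

```text
clock: 43.05
eef_pos: [498.2, -346.4, 25.2]
tool_rot: [0.917, 1.568, 2.611]
force: [0.2, 0.5, 0.9]
width: 75.3
```

>>> {"api": "servo_tool", "payload": {
  "rows": [
    {"dx":0,"dy":0,"dz":0,"wx":0,"wy":0,"wz":0,"fingers":0.15},
    {"dx":0,"dy":0,"dz":0,"wx":0,"wy":0,"wz":0,"fingers":0.25},
    {"dx":0,"dy":0,"dz":0,"wx":0,"wy":0,"wz":0,"fingers":0.3},
    {"dx":0,"dy":0,"dz":0,"wx":0,"wy":0,"wz":0,"fingers":0.4},
    {"dx":0,"dy":0,"dz":0,"wx":0,"wy":0,"wz":0,"fingers":0.6}
  ]
}}

```text
clock: 43.68
eef_pos: [500.2, -347.4, 28.8]
tool_rot: [-2.326, 1.568, -0.633]
force: [-0.6, -0.1, 6.4]
width: 55.8
```

>>> {"api": "servo_tool", "payload": {
  "rows": [
    {"dx":0,"dy":0,"dz":0,"wx":0,"wy":0,"wz":0,"fingers":0.8},
    {"dx":0,"dy":0,"dz":0,"wx":0,"wy":0,"wz":0,"fingers":0.8}
  ]
}}

```text
clock: 43.92
eef_pos: [500.2, -347.4, 28.8]
tool_rot: [-2.314, 1.568, -0.621]
force: [-0.3, 0.2, 7.3]
width: 55.6
```

Run:
```python
from h import *
info()
```

```text
t 43.92 tcp [ 500.2 -347.4   28.8] x [ 0.002 -0.002 -1.   ] z [-0.122  0.992 -0.002] jawhead -82.98 w 55.6 F [-0.3  0.2  7.3] q [ 0.99  0.96 -0.74  1.76  0.89  0.79  1.49]
```

>>> {"api": "servo_tool", "payload": {
  "rows": [
    {"dx":-0.02,"dy":0,"dz":0,"wx":0,"wy":0,"wz":0,"fingers":0.8},
    {"dx":-0.045,"dy":0,"dz":0,"wx":0,"wy":0,"wz":0,"fingers":0.8},
    {"dx":-0.06,"dy":0,"dz":0,"wx":0,"wy":0,"wz":0,"fingers":0.8},
    {"dx":-0.06,"dy":0,"dz":0,"wx":0,"wy":0,"wz":0,"fingers":0.8},
    {"dx":-0.035,"dy":0,"dz":0,"wx":0,"wy":0,"wz":0,"fingers":0.8}
  ]
}}

```text
clock: 44.55
eef_pos: [499.7, -346.8, 195.2]
tool_rot: [-2.186, 1.568, -0.492]
force: [-0.2, -0.5, -4.0]
width: 56.2
```

Run:
```python
from h import *
info();go([508,41.2,195],8)
```

```text
t 44.55 tcp [ 499.7 -346.8  195.2] x [ 0.002 -0.001 -1.   ] z [-0.123  0.992 -0.002] jawhead -82.93 w 56.2 F [-0.2 -0.5 -4. ] q [ 1.08  0.76 -0.91  1.66  0.67  1.06  1.66]
to [508.   41.2 195. ] L 388.1 rows 8 per row dx dy dz [-0.     -0.0093  0.064 ]
```

>>> {"api": "servo_tool", "payload": {
  "rows": [
    {"dx":0,"dy":-0.004,"dz":0.03,"wx":0,"wy":0,"wz":0,"fingers":0.8},
    {"dx":0,"dy":-0.008,"dz":0.055,"wx":0,"wy":0,"wz":0,"fingers":0.8},
    {"dx":0,"dy":-0.01,"dz":0.07,"wx":0,"wy":0,"wz":0,"fingers":0.8},
    {"dx":0,"dy":-0.011,"dz":0.075,"wx":0,"wy":0,"wz":0,"fingers":0.8},
    {"dx":0,"dy":-0.011,"dz":0.075,"wx":0,"wy":0,"wz":0,"fingers":0.8}
  ]
}}

```text
clock: 45.18
eef_pos: [503.4, -114.2, 192.7]
tool_rot: [-2.459, 1.57, -0.765]
force: [0.8, 0.5, -3.7]
width: 55.9
```

>>> {"api": "servo_tool", "payload": {
  "rows": [
    {"dx":0,"dy":-0.01,"dz":0.07,"wx":0,"wy":0,"wz":0,"fingers":0.8},
    {"dx":0,"dy":-0.009,"dz":0.06,"wx":0,"wy":0,"wz":0,"fingers":0.8},
    {"dx":0,"dy":-0.007,"dz":0.047,"wx":0,"wy":0,"wz":0,"fingers":0.8},
    {"dx":0,"dy":-0.0045,"dz":0.03,"wx":0,"wy":0,"wz":0,"fingers":0.8},
    {"dx":0,"dy":0,"dz":0,"wx":0,"wy":0,"wz":0,"fingers":0.8}
  ]
}}

```text
clock: 45.8
eef_pos: [507.2, 43.5, 193.0]
tool_rot: [-0.922, 1.57, 0.776]
force: [-0.1, -0.2, -3.7]
width: 55.9
```

>>> {"api": "servo_tool", "payload": {
  "rows": [
    {"dx":0.04,"dy":0,"dz":0,"wx":0,"wy":0,"wz":0,"fingers":0.8},
    {"dx":0.055,"dy":0,"dz":0,"wx":0,"wy":0,"wz":0,"fingers":0.8},
    {"dx":0.045,"dy":0,"dz":0,"wx":0,"wy":0,"wz":0,"fingers":0.8},
    {"dx":0.025,"dy":0,"dz":0,"wx":0,"wy":0,"wz":0,"fingers":0.8},
    {"dx":0,"dy":0,"dz":0,"wx":0,"wy":0,"wz":0,"fingers":0.8}
  ]
}}

```text
clock: 46.42
eef_pos: [506.6, 39.5, 67.4]
tool_rot: [1.911, 1.568, -2.68]
force: [0.0, -0.6, -3.1]
width: 56.1
```

>>> {"api": "servo_tool", "payload": {
  "rows": [
    {"dx":0,"dy":0,"dz":0,"wx":0,"wy":0,"wz":0,"fingers":0.8}
  ]
}}

```text
clock: 46.55
eef_pos: [508.2, 40.6, 69.2]
tool_rot: [-1.741, 1.57, -0.048]
force: [0.0, 0.1, -3.2]
width: 55.8
```

Run:
```python
from h import *
info();shot('wrist','w19.png');c,f=K('wrist')
print('pad c',proj(c,f,[507.25,41.25,3]));go([508,41.2,28.5],1)
```

```text
t 46.55 tcp [508.2  40.6  69.2] x [ 0.001 -0.    -1.   ] z [-0.122  0.993 -0.   ] jawhead -83.01 w 55.8 F [ 0.   0.1 -3.2] q [ 0.32  0.79 -0.71  2.03  0.87  0.65  0.72]
pad c [320.2871419  250.39895012]
to [508.   41.2  28.5] L 40.9 rows 1 per row dx dy dz [0.0545 0.0004 0.0006]
```

View pics/w19.png

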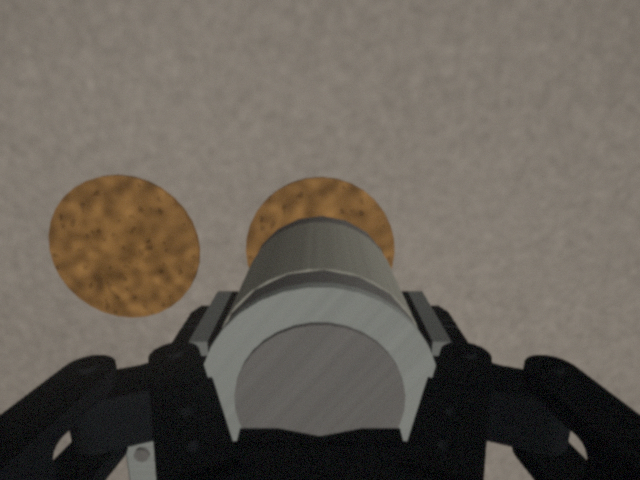

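Run:
```python
from h import *
c,f=K('wrist');p,R,s=pose();print(np.round(p,1))
e=atz(c,f,(321,217.5),44.4);print('near bottom edge',e,'centre',e[:2]+29*np.array([np.cos(.124),np.sin(.124)]))
```

```text
[508.3  40.8  69.4]
near bottom edge [480.04247667  38.16956292  44.4       ] centre [508.8198102   41.75635465]
```

>>> {"api": "servo_tool", "payload": {
  "rows": [
    {"dx":0.015,"dy":0.0012,"dz":0.0006,"wx":0,"wy":0,"wz":0,"fingers":0.8},
    {"dx":0.02,"dy":0,"dz":0,"wx":0,"wy":0,"wz":0,"fingers":0.8},
    {"dx":0.012,"dy":0,"dz":0,"wx":0,"wy":0,"wz":0,"fingers":0.8},
    {"dx":0.0055,"dy":0,"dz":0,"wx":0,"wy":0,"wz":0,"fingers":0.8},
    {"dx":0,"dy":0,"dz":0,"wx":0,"wy":0,"wz":0,"fingers":0.8}
  ]
}}

```text
clock: 47.22
eef_pos: [506.5, 41.6, 28.7]
tool_rot: [1.325, 1.57, 3.019]
force: [-0.6, 0.4, -4.2]
width: 56.0
```

>>> {"api": "servo_tool", "payload": {
  "rows": [
    {"dx":0.001,"dy":0,"dz":0,"wx":0,"wy":0,"wz":0,"fingers":0.8},
    {"dx":0,"dy":0,"dz":0,"wx":0,"wy":0,"wz":0,"fingers":0.8}
  ]
}}

```text
clock: 47.48
eef_pos: [506.8, 41.5, 28.4]
tool_rot: [-1.473, 1.57, 0.221]
force: [0.1, 0.2, -3.7]
width: 56.2
```

Run:
```python
from h import *
info()
```

```text
t 47.48 tcp [506.8  41.5  28.4] x [ 0.001  0.    -1.   ] z [-0.123  0.992  0.   ] jawhead -82.96 w 56.2 F [ 0.1  0.2 -3.7] q [ 0.27  0.85 -0.63  2.04  0.96  0.57  0.64]
```

>>> {"api": "servo_tool", "payload": {
  "rows": [
    {"dx":0.0015,"dy":0,"dz":0,"wx":0,"wy":0,"wz":0,"fingers":0.8},
    {"dx":0.0005,"dy":0,"dz":0,"wx":0,"wy":0,"wz":0,"fingers":0.8},
    {"dx":0,"dy":0,"dz":0,"wx":0,"wy":0,"wz":0,"fingers":0.8}
  ]
}}

```text
clock: 47.85
eef_pos: [506.8, 41.4, 27.8]
tool_rot: [-2.196, 1.569, -0.502]
force: [-1.4, -0.8, 7.3]
width: 56.0
```

Run:
```python
from h import *
info()
```

```text
t 47.85 tcp [506.8  41.4  27.8] x [ 0.001 -0.001 -1.   ] z [-0.123  0.992 -0.001] jawhead -82.96 w 56.0 F [-1.4 -0.8  7.3] q [ 0.27  0.85 -0.63  2.04  0.96  0.57  0.64]
```

In contact with the pad. Releasing and rising.

>>> {"api": "servo_tool", "payload": {
  "rows": [
    {"dx":0,"dy":0,"dz":0,"wx":0,"wy":0,"wz":0,"fingers":0.3},
    {"dx":0,"dy":0,"dz":0,"wx":0,"wy":0,"wz":0,"fingers":0.2},
    {"dx":0,"dy":0,"dz":0,"wx":0,"wy":0,"wz":0,"fingers":0.12},
    {"dx":0,"dy":0,"dz":0,"wx":0,"wy":0,"wz":0,"fingers":0.12},
    {"dx":0,"dy":0,"dz":0,"wx":0,"wy":0,"wz":0,"fingers":0.12}
  ]
}}

```text
clock: 48.48
eef_pos: [506.6, 41.5, 26.7]
tool_rot: [0.92, 1.571, 2.613]
force: [0.2, 0.3, -0.2]
width: 75.2
```

>>> {"api": "servo_tool", "payload": {
  "rows": [
    {"dx":-0.02,"dy":0,"dz":0,"wx":0,"wy":0,"wz":0,"fingers":0.12},
    {"dx":-0.05,"dy":0,"dz":0,"wx":0,"wy":0,"wz":0,"fingers":0.12},
    {"dx":-0.065,"dy":0,"dz":0,"wx":0,"wy":0,"wz":0,"fingers":0.12},
    {"dx":-0.065,"dy":0,"dz":0,"wx":0,"wy":0,"wz":0,"fingers":0.12},
    {"dx":-0.03,"dy":0,"dz":0,"wx":0,"wy":0,"wz":0,"fingers":0.25}
  ]
}}

```text
clock: 49.1
eef_pos: [507.4, 42.1, 202.8]
tool_rot: [-1.554, 1.567, 0.14]
force: [-0.1, -0.1, -0.1]
width: 63.9
```

Run:
```python
from h import *
info();c,f=K('wrist');shot('wrist','w20.png')
print('pred: can top if centred',proj(c,f,[507.25,41.25,78]),'pad',proj(c,f,[507.25,41.25,3]))
go([486.2,-249.5,201],6)
```

```text
t 49.1 tcp [507.4  42.1 202.8] x [ 0.004  0.001 -1.   ] z [-0.123  0.992  0.   ] jawhead -82.93 w 63.9 F [-0.1 -0.1 -0.1] q [ 0.46  0.61 -0.91  1.93  0.61  0.91  0.93]
pred: can top if centred [317.89748857 223.00883828] pad [318.26306565 199.91024907]
to [ 486.2 -249.5  201. ] L 292.8 rows 6 per row dx dy dz [ 0.0007  0.0129 -0.0638]
```

View pics/w20.png

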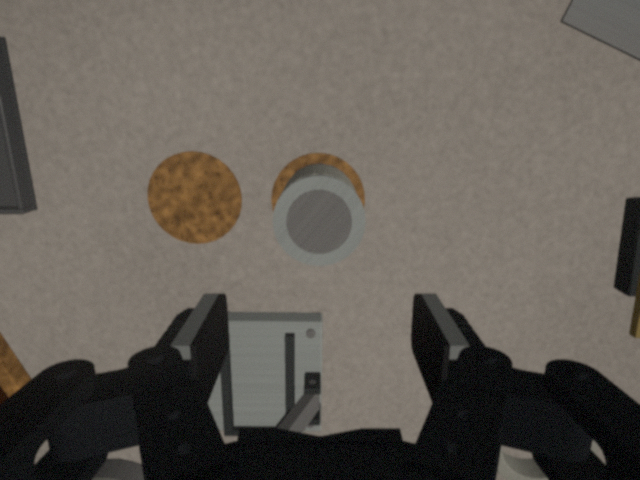

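The can stands upright on its pad: top at about (319,220) against an ideal (318,223), so roughly 2 mm off centre. Now the bottle.

>>> {"api": "servo_tool", "payload": {
  "rows": [
    {"dx":0,"dy":0.007,"dz":-0.035,"wx":0,"wy":0,"wz":0,"fingers":0.25},
    {"dx":0,"dy":0.012,"dz":-0.06,"wx":0,"wy":0,"wz":0,"fingers":0.25},
    {"dx":0,"dy":0.014,"dz":-0.07,"wx":0,"wy":0,"wz":0,"fingers":0.25},
    {"dx":0,"dy":0.015,"dz":-0.075,"wx":0,"wy":0,"wz":0,"fingers":0.25},
    {"dx":0,"dy":0.014,"dz":-0.07,"wx":0,"wy":0,"wz":0,"fingers":0.25}
  ]
}}

```text
clock: 49.78
eef_pos: [488.3, -196.8, 199.6]
tool_rot: [-2.689, 1.571, -0.995]
force: [1.5, 0.0, 0.5]
width: 64.3
```

>>> {"api": "servo_tool", "payload": {
  "rows": [
    {"dx":0,"dy":0.009,"dz":-0.045,"wx":0,"wy":0,"wz":0,"fingers":0.25},
    {"dx":0,"dy":0.006,"dz":-0.028,"wx":0,"wy":0,"wz":0,"fingers":0.25},
    {"dx":0,"dy":0,"dz":0,"wx":0,"wy":0,"wz":0,"fingers":0.25},
    {"dx":0,"dy":0,"dz":0,"wx":0,"wy":0,"wz":0,"fingers":0.25}
  ]
}}

```text
clock: 50.28
eef_pos: [484.6, -249.2, 199.5]
tool_rot: [-0.407, 1.57, 1.288]
force: [0.0, 0.2, -1.3]
width: 63.9
```

Run:
```python
from h import *
info();c,f=K('wrist');shot('wrist','w21.png')
print('pred cap',proj(c,f,[486.2,-249.5,129]));go([486.2,-249.5,64.5],1)
```

```text
t 50.27 tcp [ 484.6 -249.2  199.5] x [ 0.     0.001 -1.   ] z [-0.124  0.992  0.001] jawhead -82.86 w 63.9 F [ 0.   0.2 -1.3] q [ 1.    0.67 -0.93  1.83  0.65  0.97  1.49]
pred cap [318.02416125 252.81433021]
to [ 486.2 -249.5   64.5] L 135.1 rows 1 per row dx dy dz [ 0.1801 -0.0018 -0.001 ]
```

View pics/w21.png

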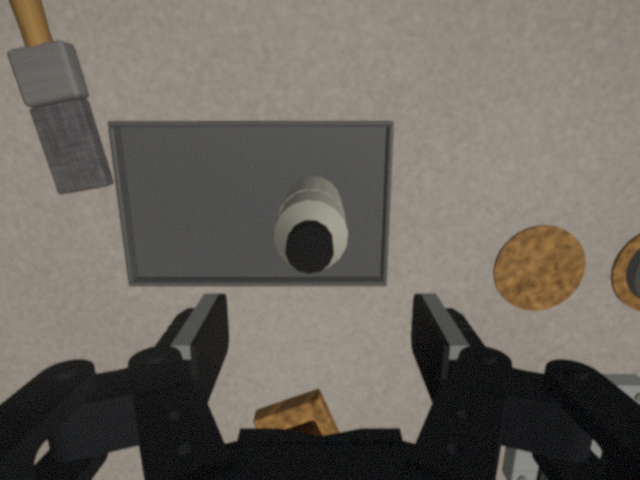

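Run:
```python
from h import *
c,f=K('wrist');X=atz(c,f,(310,246.5),129);print(X)
b=atz(c,f,(311,234),102);print('shoulder',b)
go([X[0]+.5,X[1]+.5,64.5],1);info()
```

```text
[ 483.43743666 -253.89046741  129.        ]
shoulder [ 484.25262904 -253.77986729  102.        ]
to [ 483.9 -253.4   64.5] L 135.1 rows 1 per row dx dy dz [ 0.1801  0.0019 -0.0058]
t 50.33 tcp [ 484.7 -249.   199.5] x [ 0.     0.001 -1.   ] z [-0.125  0.992  0.001] jawhead -82.82 w 64.1 F [-0.1 -0.1 -0.2] q [ 1.    0.67 -0.93  1.83  0.65  0.97  1.49]
```

>>> {"api": "servo_tool", "payload": {
  "rows": [
    {"dx":0.035,"dy":0.001,"dz":-0.003,"wx":0,"wy":0,"wz":0,"fingers":0.25},
    {"dx":0.06,"dy":0,"dz":-0.003,"wx":0,"wy":0,"wz":0,"fingers":0.25},
    {"dx":0.05,"dy":0,"dz":0,"wx":0,"wy":0,"wz":0,"fingers":0.25},
    {"dx":0.03,"dy":0,"dz":0,"wx":0,"wy":0,"wz":0,"fingers":0.25},
    {"dx":0.005,"dy":0,"dz":0,"wx":0,"wy":0,"wz":0,"fingers":0.25}
  ]
}}

```text
clock: 50.95
eef_pos: [483.8, -253.5, 63.2]
tool_rot: [0.815, 1.568, 2.511]
force: [-0.6, -0.5, 0.5]
width: 64.5
```

>>> {"api": "servo_tool", "payload": {
  "rows": [
    {"dx":0,"dy":0,"dz":0,"wx":0,"wy":0,"wz":0,"fingers":0.3},
    {"dx":0,"dy":0,"dz":0,"wx":0,"wy":0,"wz":0,"fingers":0.38},
    {"dx":0,"dy":0,"dz":0,"wx":0,"wy":0,"wz":0,"fingers":0.46},
    {"dx":0,"dy":0,"dz":0,"wx":0,"wy":0,"wz":0,"fingers":0.55},
    {"dx":0,"dy":0,"dz":0,"wx":0,"wy":0,"wz":0,"fingers":0.75}
  ]
}}

```text
clock: 51.58
eef_pos: [484.8, -255.3, 65.3]
tool_rot: [-2.196, 1.569, -0.502]
force: [-0.8, 0.6, 5.3]
width: 42.8
```

>>> {"api": "servo_tool", "payload": {
  "rows": [
    {"dx":0,"dy":0,"dz":0,"wx":0,"wy":0,"wz":0,"fingers":0.85},
    {"dx":0,"dy":0,"dz":0,"wx":0,"wy":0,"wz":0,"fingers":0.85}
  ]
}}

```text
clock: 51.82
eef_pos: [484.9, -255.3, 65.3]
tool_rot: [-2.166, 1.569, -0.473]
force: [-1.4, 0.1, 5.9]
width: 42.8
```

Run:
```python
from h import *
info();shot('wrist','w22.png')
```

```text
t 51.83 tcp [ 484.9 -255.3   65.3] x [ 0.001 -0.001 -1.   ] z [-0.123  0.992 -0.001] jawhead -82.96 w 42.8 F [-1.4  0.1  5.9] q [ 0.9   0.85 -0.75  1.92  0.87  0.73  1.32]
```

View pics/w22.png

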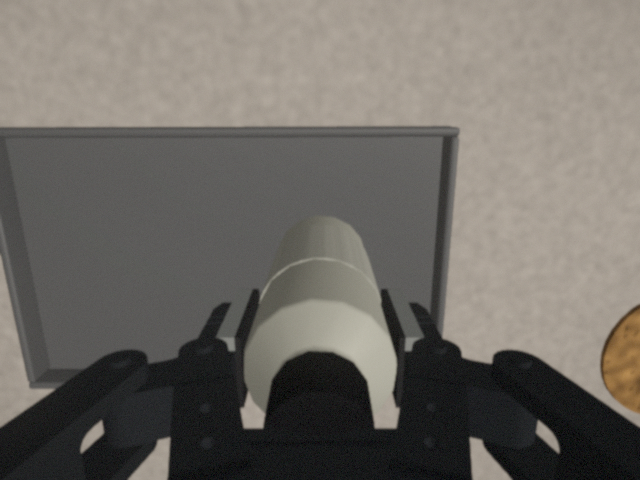

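The bottle is gripped upright, centred between the fingers at column 321.

>>> {"api": "servo_tool", "payload": {
  "rows": [
    {"dx":-0.015,"dy":0,"dz":0,"wx":0,"wy":0,"wz":0,"fingers":0.85},
    {"dx":-0.035,"dy":0,"dz":0,"wx":0,"wy":0,"wz":0,"fingers":0.85},
    {"dx":-0.035,"dy":0,"dz":0,"wx":0,"wy":0,"wz":0,"fingers":0.85},
    {"dx":-0.015,"dy":0,"dz":0,"wx":0,"wy":0,"wz":0,"fingers":0.85}
  ]
}}

```text
clock: 52.38
eef_pos: [484.9, -255.6, 140.9]
tool_rot: [-2.133, 1.569, -0.439]
force: [0.1, 0.5, -2.6]
width: 42.5
```

Run:
```python
from h import *
info();c,f=K('wrist')
# offset from w22: tool pose (484.9,-255.3,65.3) ; shift c so tcp same orientation
p,R,s=pose();o=-np.array(c['R']).T@np.array(c['t'])+np.array([484.9,-255.3,65.3])-p
c2=dict(c,t=-np.array(c['R'])@o);e=atz(c2,f,(322,217),4);print('edge',e,'ctr',e[:2]+22*np.array([.992,.124]))
go([518.3,-58.8,135],6)
```

```text
t 52.38 tcp [ 484.9 -255.6  140.9] x [ 0.002 -0.001 -1.   ] z [-0.122  0.992 -0.001] jawhead -82.97 w 42.5 F [ 0.1  0.5 -2.6] q [ 0.97  0.75 -0.86  1.88  0.74  0.87  1.42]
edge [ 465.02912364 -256.34041869    4.        ] ctr [ 486.85312364 -253.61241869]
to [518.3 -58.8 135. ] L 199.7 rows 6 per row dx dy dz [ 0.0013 -0.0127  0.0425]
```

>>> {"api": "servo_tool", "payload": {
  "rows": [
    {"dx":0,"dy":-0.009,"dz":0.03,"wx":0,"wy":0,"wz":0,"fingers":0.85},
    {"dx":0,"dy":-0.015,"dz":0.05,"wx":0,"wy":0,"wz":0,"fingers":0.85},
    {"dx":0,"dy":-0.018,"dz":0.06,"wx":0,"wy":0,"wz":0,"fingers":0.85},
    {"dx":0,"dy":-0.016,"dz":0.055,"wx":0,"wy":0,"wz":0,"fingers":0.85},
    {"dx":0,"dy":-0.012,"dz":0.04,"wx":0,"wy":0,"wz":0,"fingers":0.85}
  ]
}}

```text
clock: 53.0
eef_pos: [514.7, -71.8, 139.2]
tool_rot: [0.206, 1.57, 1.901]
force: [0.2, -0.8, -1.8]
width: 42.4
```

>>> {"api": "servo_tool", "payload": {
  "rows": [
    {"dx":0,"dy":-0.006,"dz":0.02,"wx":0,"wy":0,"wz":0,"fingers":0.85},
    {"dx":0,"dy":0,"dz":0,"wx":0,"wy":0,"wz":0,"fingers":0.85},
    {"dx":0,"dy":0,"dz":0,"wx":0,"wy":0,"wz":0,"fingers":0.85}
  ]
}}

```text
clock: 53.38
eef_pos: [517.0, -60.4, 138.9]
tool_rot: [2.37, 1.569, -2.221]
force: [0.6, -0.4, -1.5]
width: 43.1
```

Run:
```python
from h import *
info();go([518.4,-58.8,65.5],1);shot('wrist','w23.png')
```

```text
t 53.38 tcp [517.  -60.4 138.9] x [-0.001 -0.001 -1.   ] z [-0.121  0.993 -0.001] jawhead -83.08 w 43.1 F [ 0.6 -0.4 -1.5] q [ 0.59  0.71 -0.83  1.95  0.73  0.81  1.04]
to [518.4 -58.8  65.5] L 73.4 rows 1 per row dx dy dz [ 0.0978 -0.0022  0.0021]
```

View pics/w23.png

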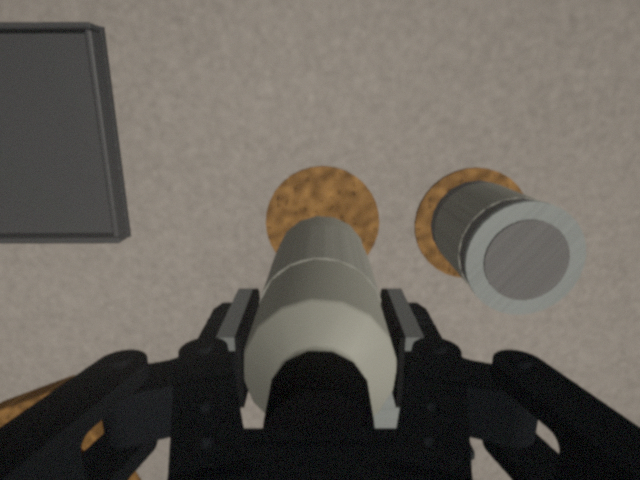

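The bottle hovers above pad_b at (322,215), and the can stands on pad_a. Lowering.

>>> {"api": "servo_tool", "payload": {
  "rows": [
    {"dx":0.02,"dy":-0.001,"dz":0.001,"wx":0,"wy":0,"wz":0,"fingers":0.85},
    {"dx":0.032,"dy":-0.001,"dz":0.001,"wx":0,"wy":0,"wz":0,"fingers":0.85},
    {"dx":0.025,"dy":0,"dz":0,"wx":0,"wy":0,"wz":0,"fingers":0.85},
    {"dx":0.013,"dy":0,"dz":0,"wx":0,"wy":0,"wz":0,"fingers":0.85},
    {"dx":0.004,"dy":0,"dz":0,"wx":0,"wy":0,"wz":0,"fingers":0.85}
  ]
}}

```text
clock: 54.05
eef_pos: [518.5, -56.8, 68.0]
tool_rot: [1.288, 1.57, 2.982]
force: [0.0, -0.7, -1.6]
width: 42.9
```

>>> {"api": "servo_tool", "payload": {
  "rows": [
    {"dx":0.001,"dy":0,"dz":0,"wx":0,"wy":0,"wz":0,"fingers":0.85},
    {"dx":0,"dy":0,"dz":0,"wx":0,"wy":0,"wz":0,"fingers":0.85}
  ]
}}

```text
clock: 54.3
eef_pos: [519.2, -56.8, 68.5]
tool_rot: [-1.751, 1.57, -0.057]
force: [0.5, 0.5, -1.6]
width: 42.7
```

Run:
```python
from h import *
info()
```

```text
t 54.3 tcp [519.2 -56.8  68.5] x [ 0.001 -0.    -1.   ] z [-0.123  0.992 -0.   ] jawhead -82.96 w 42.7 F [ 0.5  0.5 -1.6] q [ 0.52  0.81 -0.72  1.99  0.86  0.68  0.92]
```

>>> {"api": "servo_tool", "payload": {
  "rows": [
    {"dx":0.002,"dy":0.001,"dz":-0.0025,"wx":0,"wy":0,"wz":0,"fingers":0.85},
    {"dx":0.0025,"dy":0,"dz":0,"wx":0,"wy":0,"wz":0,"fingers":0.85},
    {"dx":0.001,"dy":0,"dz":0,"wx":0,"wy":0,"wz":0,"fingers":0.85},
    {"dx":0,"dy":0,"dz":0,"wx":0,"wy":0,"wz":0,"fingers":0.85}
  ]
}}

```text
clock: 54.8
eef_pos: [518.4, -59.0, 64.3]
tool_rot: [-2.804, 1.57, -1.11]
force: [-1.0, 0.1, 5.3]
width: 42.9
```

Run:
```python
from h import *
info()
```

```text
t 54.8 tcp [518.4 -59.   64.3] x [ 0.    -0.001 -1.   ] z [-0.123  0.992 -0.001] jawhead -82.96 w 42.9 F [-1.   0.1  5.3] q [ 0.52  0.81 -0.72  2.    0.87  0.67  0.92]
```

Contact with the pad at the target position. Releasing and rising.

>>> {"api": "servo_tool", "payload": {
  "rows": [
    {"dx":0,"dy":0,"dz":0,"wx":0,"wy":0,"wz":0,"fingers":0.45},
    {"dx":0,"dy":0,"dz":0,"wx":0,"wy":0,"wz":0,"fingers":0.35},
    {"dx":0,"dy":0,"dz":0,"wx":0,"wy":0,"wz":0,"fingers":0.27},
    {"dx":0,"dy":0,"dz":0,"wx":0,"wy":0,"wz":0,"fingers":0.25},
    {"dx":0,"dy":0,"dz":0,"wx":0,"wy":0,"wz":0,"fingers":0.25}
  ]
}}

```text
clock: 55.42
eef_pos: [518.2, -58.7, 63.8]
tool_rot: [0.024, 1.571, 1.718]
force: [0.4, 0.8, -0.3]
width: 64.0
```

>>> {"api": "servo_tool", "payload": {
  "rows": [
    {"dx":-0.02,"dy":0,"dz":0,"wx":0,"wy":0,"wz":0,"fingers":0.25},
    {"dx":-0.05,"dy":0,"dz":0,"wx":0,"wy":0,"wz":0,"fingers":0.25},
    {"dx":-0.065,"dy":0,"dz":0,"wx":0,"wy":0,"wz":0,"fingers":0.25},
    {"dx":-0.07,"dy":0,"dz":0,"wx":0,"wy":0,"wz":0,"fingers":0.25},
    {"dx":-0.04,"dy":0,"dz":0,"wx":0,"wy":0,"wz":0,"fingers":0.25}
  ]
}}

```text
clock: 56.05
eef_pos: [519.0, -58.1, 251.2]
tool_rot: [-1.712, 1.567, -0.017]
force: [0.3, 0.3, -0.2]
width: 64.0
```

>>> {"api": "servo_tool", "payload": {
  "rows": [
    {"dx":0,"dy":0,"dz":0,"wx":0,"wy":0,"wz":0,"fingers":0.25},
    {"dx":0,"dy":0,"dz":0,"wx":0,"wy":0,"wz":0,"fingers":0.25},
    {"dx":0,"dy":0,"dz":0,"wx":0,"wy":0,"wz":0,"fingers":0.25}
  ]
}}

```text
clock: 56.42
eef_pos: [517.4, -58.9, 246.6]
tool_rot: [1.369, 1.569, 3.063]
force: [-0.9, -0.1, 0.6]
width: 63.9
```

Run:
```python
from h import *
info();c,f=K('wrist');shot('wrist','w24.png');shot('scene','s24.png')
for n,P in (('can top',[507.25,41.25,78]),('cap',[518.35,-58.8,128]),('shoulder',[518.35,-58.8,101])): print(n,proj(c,f,P))
im=cv2.imread('pics/w24.png');cv2.imwrite('pics/w24z.png',cv2.resize(im[100:330,220:480],None,fx=2.6,fy=2.6,interpolation=cv2.INTER_CUBIC))
```

```text
t 56.42 tcp [517.4 -58.9 246.6] x [-0.002  0.    -1.   ] z [-0.123  0.992  0.   ] jawhead -82.95 w 63.9 F [-0.9 -0.1  0.6] q [ 0.68  0.58 -0.96  1.84  0.55  1.02  1.19]
can top [454.39558984 212.88460198]
cap [319.10465492 228.59847054]
shoulder [319.14028747 218.59559638]
```

View pics/w24.png

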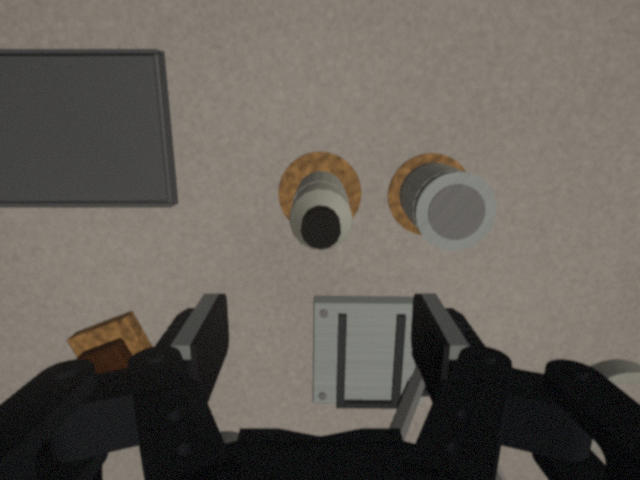

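View pics/s24.png

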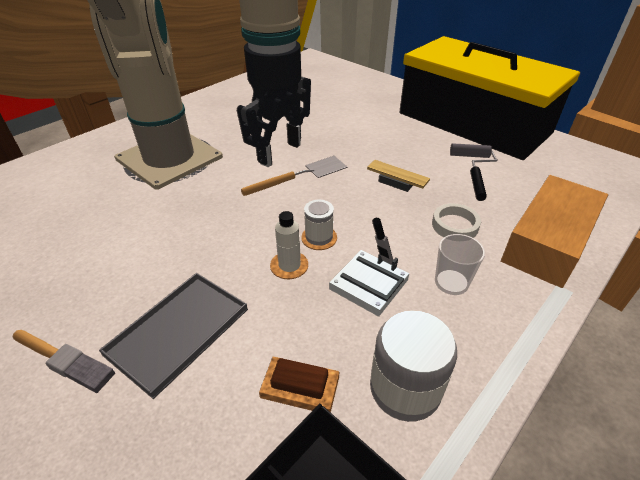

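The final views show the bottle cap at (321,227) against an ideal (319,229) and the can top at (456,210) against (454,213). Both are within about 2 mm of their pad centres and upright, the bar is up, and the strip is on the block. Handing in.

Run:
```python
from h import *
info();print(ctrl.finish_job())
```

```text
t 56.52 tcp [517.6 -58.7 246.7] x [-0.002  0.    -1.   ] z [-0.123  0.992  0.001] jawhead -82.94 w 64.1 F [ 0.7 -0.1 -0.8] q [ 0.68  0.58 -0.96  1.84  0.55  1.02  1.19]
the job is handed in; nothing more can be done
None
```

The job is done in the order asked and handed in at 56.5 s. Nothing was knocked over, and at the end the gripper was open about 120 mm above the bottle, touching nothing.

1. **Containers out:** I stood the can, then the bottle, upright in the tray.
2. **Clamp bar:** I swung it up and left it at about 1.13 rad. The grip slipped near 1.0 rad, so I regripped the handle once and went on.
3. **Strip:** I slid it 120 mm straight out at its original height before lifting it, then laid it on the block.
4. **Containers back:** The can went back to pad_a and the bottle to pad_b, the pads they came from.

**Last checks:**
- **Strip:** It lies flat on the block, about 1.6 mm off sideways, 1 mm off lengthwise and 0.5° off its direction. I measured this just after placing it. In the final scene view it is still on the block.
- **Can:** It stands upright about 2 mm from its pad's centre.
- **Bottle:** It stands upright about 1 mm from its pad's centre. It had moved about 4 mm from where I expected it in the tray, so I measured it again before gripping it.
- **Bar:** It is still up in the final scene view.

**Where views disagreed:** The fixed cameras' first estimates of the pads and the block were off from the wrist camera by up to about 10 mm. I used the wrist measurements throughout.

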